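Open, charge and close a catalyst test basket

TASK

Charge the catalyst basket: with the hooked pick, not the gripper, pry the spring clip out of the shaft groove, put the clip in the glass dish and lay the lid flat on the bench. Then move every pellet from the sample tray into the basket with the scoop (never take a pellet out of the tray with the gripper; one that has fallen on the bench may be picked up), and set the lid back on over the shaft, without its clip, because the basket goes to the drying oven next. Leave the clip in the dish, hang the pick and the scoop back in their own notches of the tool rest, and do not disturb the bottle, the beaker or the timer.

Things in the scene. Friction and masses are not known exactly. Their poses are not given: they have to be found in the camera images.
- shaft_groove (a point): Fixed basket, a steel cup 124 mm across (inside 118), rim 72 mm up, floor 14 mm up, on a round base 160 mm across, 10 mm high. This point is on its upright shaft (20 mm thick) at the lid's top, 76 mm up, where a 7 mm high groove (14 mm thick inside) begins; above it the 20 mm domed head ends 91 mm up. Axes: z up; -x is the way the clip comes off.
- lid_center (a point): The lid, a loose steel disc 132 mm across, 4 mm thick, about 0.3 kg, centre of its top. It has a 26 mm hole for the shaft and two upright lugs, 22 mm wide (along x), 4 mm thick and 24 mm high above the disc, at y = +30 and -30 mm (64 mm over their outer faces): grip across both. At first it lies on the rim under the clip.
- clip_center (a point): Steel spring clip, 6 mm thick, 38 g, flat, horseshoe-shaped, half-way up on the line of the shaft it grips. Its bow reaches to x = -27.5 mm, its sprung jaws to x = +14 mm; 41 mm wide (y) over its straight parallel jaws, x = -10 to +8 mm. Lying on the lid in the groove; a pull of 10 to 15 N along its -x spreads the jaws and it snaps off; about 25 mm frees it.
- clip_window (a point): The middle of the clip's window: the gap, seen from above, between the shaft's head and the inside of the clip's bow (bow's inner face at x = -22.5 mm from clip_center). It is 12 mm long along the clip's x while the clip is seated, and about 12 mm wide. The pick's tip goes down here, and draws the bow along -x.
- rest_pick (a point): Fixed grey tool rest with two upright cross-walls, 42 mm before and behind this point, each with a notch 23 mm wide, 14 mm deep. This point is where the middle of the pick's handle lies, 68 mm up (notch bottom 60 mm up). Its x runs along the notches, the way the hook points.
- rest_scoop (a point): The scoop's notches in the same tool rest, 100 mm to the side (-y) of rest_pick: the point where the middle of the scoop's handle lies, 68 mm above the bench. Its x runs along the notches, the way the bowl points.
- pick_grip (a point): Hooked pick, 80 g: middle of its square wooden handle, 110 mm long, 16 mm wide and high. x runs along it to the hook; a 5 mm steel shank lies on the handle's axis to x = 105 mm and there turns straight down (-z) for 22.5 mm. Starts in the rest, handle level.
- pick_tip (a point): The lower tip of the pick's hook, 5 mm thick, at x = 105 mm, z = -22.5 mm from pick_grip.
- scoop_grip (a point): Scoop, 220 g: middle of its square wooden handle, 110 mm long, 16 mm wide and high. x runs along it to the bowl, which hangs below the handle: bowl from x = 58 (back wall) to 143 mm (lip), 64 mm wide, floor's underside at z = -58 mm. Starts in the rest, handle level.
- scoop_bowl (a point): Middle of the scoop's bowl, 12 mm above its underside. The bowl is polished (friction about 0.25), floor 2 mm thick (lip bevelled sharp), 85 mm long, 60 mm wide inside, back wall 24 mm high; sides 24 mm high at the back, 16 mm at 42 mm from the lip, nothing from 20 mm on; the lip's corners are cut by 20 mm at 45 degrees.
- scoop_lip (a point): Middle of the scoop's lip, at its underside: x = 143 mm, z = -58 mm from scoop_grip.
- tray_floor (a point): Fixed aluminium sample tray that holds the pellets: the middle of its floor, 2.5 mm above the bench. Inside 220 mm long (x), 70 mm wide (y); walls 28 mm high over the bench. The pellets start in its +x half; the two corners at the +x end are cut by 22 mm at 45 degrees, like the scoop's lip.
- pellet1_center (a point): A dark grey catalyst pellet, a domed cylinder 18 mm across and 18 mm high, 12 g, that can roll; this is its centre. Four to eight of the eight pellets are there; the others are absent (None).
- pellet2_center (a point): A dark grey catalyst pellet, a domed cylinder 18 mm across and 18 mm high, 12 g, that can roll; this is its centre. Four to eight of the eight pellets are there; the others are absent (None).
- pellet3_center (a point): A dark grey catalyst pellet, a domed cylinder 18 mm across and 18 mm high, 12 g, that can roll; this is its centre. Four to eight of the eight pellets are there; the others are absent (None).
- pellet4_center (a point): A dark grey catalyst pellet, a domed cylinder 18 mm across and 18 mm high, 12 g, that can roll; this is its centre. Four to eight of the eight pellets are there; the others are absent (None).
- pellet5_center (a point): A dark grey catalyst pellet, a domed cylinder 18 mm across and 18 mm high, 12 g, that can roll; this is its centre. Four to eight of the eight pellets are there; the others are absent (None).
- pellet6_center (a point): A dark grey catalyst pellet, a domed cylinder 18 mm across and 18 mm high, 12 g, that can roll; this is its centre. Four to eight of the eight pellets are there; the others are absent (None).
- pellet7_center (a point): A dark grey catalyst pellet, a domed cylinder 18 mm across and 18 mm high, 12 g, that can roll; this is its centre. Four to eight of the eight pellets are there; the others are absent (None).
- pellet8_center (a point): A dark grey catalyst pellet, a domed cylinder 18 mm across and 18 mm high, 12 g, that can roll; this is its centre. Four to eight of the eight pellets are there; the others are absent (None).
- dish_in (a point): Open glass dish for the clip, loose, 160 g, 108 mm across at the rim and 18 mm high, 94 mm across inside at the floor: the middle of its inner floor, 4 mm above the bench.
- bottle: Bystander: a brown glass bottle, 62 mm across, 145 mm high; the middle of its underside. Leave alone.
- beaker: Bystander: a glass beaker, 70 mm across, 90 mm high; the middle of its underside. Leave alone.
- timer: Bystander: a white lab timer lying on the bench, 62 x 85 x 22 mm; the middle of its underside. Leave alone.
Things that resemble listed ones, but are neither listed nor needed, are in the scene too. Of the things shaped like the part that bears pick_grip, the wooden one is meant.

How it is judged:
By the outcome, as a careful person would: the job done as asked, in the order asked, and still so for the second after the job is handed in, with the robot touching nothing.
Of pellet1, pellet2, pellet3, pellet4, pellet5, pellet6, pellet7, pellet8 only 4 to 8 are there at a start; the rules pass over those that are not, and their reading is None.
At some moment in a run one of dish, lid may be knocked a few centimetres aside while the robot is not near it.
It also fails if it takes over 210 s, if anything falls off the work surface, if the arm or the gripper's body presses on something with over 40 N, if the wrist force passes 120 N, or if a joint passes its speed limit or range.

ROBOT

A 6-joint arm with a two-finger parallel gripper is mounted at the origin on the work surface. World frame = base frame: x ahead of the robot, y to its left, z up, the work surface at z = 0. Lengths are in m, angles in rad, forces in N, time in s.
With the tool pointing down it reaches from about 0.275 to 0.75 m from the base axis. Payload 10.2 kg.
Tool frame: the origin (TCP) lies between the finger pads; the fingertips stand 8 mm ahead of it and the grasp point (between the pads) lies 11 mm behind it; y points along the fingers, x is the direction in which the jaws open and shut, and the axes are right-handed (so a half turn about y gives the same grasp; the last joint's range is limited). The gripper opens to 85 mm and grips with 20 to 120 N. Pads are 22 mm wide; open, the fingers measure 114 mm over their backs; the gripper's body (76 mm by 85 mm) begins 54 mm behind the grasp point. The pads swing forward as they close: fully open they stand 13 mm farther back than shut.
Start: joints at [-0.223, 0.313, 1.498, -0, 1.331, -0.223], TCP at [0.525, -0, 0.239] pointing down, gripper open.
Joint ranges: [-2.94, 2.94], [-0.97, 2.17], [0.19, 2.56], [-1.23, 4.37], [0.02, 3.11], [-2.88, 2.88]. Speed limits (rad/s): [2.39, 2.39, 3.01, 3.14, 3.14, 3.14].

INTERFACE

Orientations are given as a unit quaternion [w, x, y, z].
In Python, from cell import readout, cams, job gives the robot as it stands.
- The arm moves only by the shell command python3 -m pendant 'ROWS'. ROWS is JSON, a list of rows, each a list of 7 numbers: the turn, a rotation vector about the tool's x, y, z in degrees, then the shift along the tool's x, y, z in cm, then the gripper command: -1 is shut, 1 is fully open, values between are in proportion. A call has exactly 5 rows; each row is the pose to reach, as a shift and turn from the pose commanded when the call began, along the tool's axes at that moment; what a row does not reach only later rows make up. A row lasts 1/12 s, in which the tool goes at most 41.7 mm and 7.16 degrees, less where a joint would pass 70% of its speed; a pose out of reach is approached as far as the arm can. A call with a gripper value outside its range is refused whole. The fingers move at their own pace and stop on an object; the grip force is fixed at half the most. Time passes only in rows, so rows that repeat a pose let the fingers close, or fill a call up. It gives the time, the measured TCP pose, the force and the opening at its end, in the units of the state.
- readout.get_obs(): the state, without advancing time (a new reading comes with each control period).
- cams.camera(name): name is "scene" or "side" or "wrist"; returns (picture, depth): 420x560x3 uint8, red, green, blue; 420x560 float32, m along the optical axis (not along the pixel's ray), 0 where there is no reading.
- cams.calibration(name): a dict with "fov_y" (degrees; the focal length in pixels is half the picture's height over the tangent of half this angle, whatever the lens; pixels are square), "cx", "cy" (the principal point, pixels), "origin" and "orientation" of the camera in the world. Camera axes: x right, y up, looking along -z (the intrinsics and any distortion apply to the point x, -y, -z); pixel columns grow to the right and rows downward; lengths in m; the calibration is good to about 2 mm. A picture is of the moment at which its call begins: read the wrist's pose just before it. calibration takes no time and is no camera call; for the wrist camera it gives the pose at the moment of the call.
- job.job_done(): hands the job in, once; it reports no verdict.
The state is a dict: "clock": time; "joints": joint angles; "qvel": joint speeds; "effort": joint torques, N m; "ee_pos": TCP position; "eef_rot": TCP orientation; "force": force on the tool from outside, world axes, zero at the start; "torque": the same for the moment, N m; "finger_gap": opening from 0.0 (shut) to 1.0 (fully open).
Only numpy, scipy, OpenCV 4.12 (cv2) and the standard library are available. Lean on these libraries where they do the work, as an engineer would, in place of code of your own. Each camera call takes 0.05 s, during which the arm holds its last target.

## Working session

There is one attempt and no reset: what is moved stays moved. The work goes in short steps, Python scripts to look and compute and a shell command to move; the robot and the scene stay as the last step left them, time stands still between calls to the robot, and variables do not carry over. Pictures are saved under pics/ and viewed, and the job is handed in when it is done.

I'll start by looking at the scene.

```bash
ls; mkdir -p pics; python3 - <<'E'
from cell import readout,cams,job
import cv2,json
o=readout.get_obs();print({k:(v if not hasattr(v,'tolist') else v.tolist()) for k,v in o.items()})
for n in ["scene","side","wrist"]:
    print(n,cams.calibration(n))
    p,d=cams.camera(n); cv2.imwrite(f"pics/{n}0.png",p[:,:,::-1])
    import numpy as np; np.save(f"pics/{n}0_d.npy",d)
E
```

```text
pics
{'clock': 0.0, 'joints': [-0.22343179578517258, 0.3134469717111661, 1.498492647855746, 1.7233648995552323e-05, 1.3309877505265824, -0.2234261155234148], 'qvel': [0.0009464360734781885, 0.0006894654560229222, 0.000654107038889418, -0.0017935837958031615, -0.0009915596812536806, -0.001683746141185872], 'effort': [-0.0005784095992567018, -41.2261176109314, -25.97422957420349, -0.0003584536989365006, 0.00411797926062718, -1.2303812582104001e-05], 'ee_pos': [0.5247362907939905, 3.530818677532392e-05, 0.23871570326406885], 'eef_rot': [0.7072169539216369, -0.7069962934629693, 0.0004623120569313255, 0.0004553932216735855], 'force': [0.10671473637349571, 0.23968037912666754, -0.30406089541953185], 'torque': [0.018774959156792382, 0.029674791647990355, -0.022720874389751716], 'finger_gap': 1.0003941220134114}
scene {'fov_y': 54.15537044052144, 'cx': 280.88253110690385, 'cy': 215.5252293365994, 'origin': array([ 1.09952889, -0.6319676 ,  0.74154221]), 'orientation': array([0.83216336, 0.42357244, 0.15433361, 0.32291123])}
side {'fov_y': 46.76774120847921, 'cx': 284.77205347751567, 'cy': 210.6456842381828, 'origin': array([0.4577161 , 1.20608097, 0.86591865]), 'orientation': array([-0.01616703, -0.01674452,  0.47450722,  0.87994383])}
wrist {'fov_y': 66.26570645981056, 'cx': 279.66100013762014, 'cy': 205.43913682997146, 'origin': array([0.52434333, 0.07007075, 0.37307116]), 'orientation': array([ 9.90369983e-01, -1.38440363e-01,  1.24457575e-03, -1.17143446e-04])}
```

View pics/scene0.png

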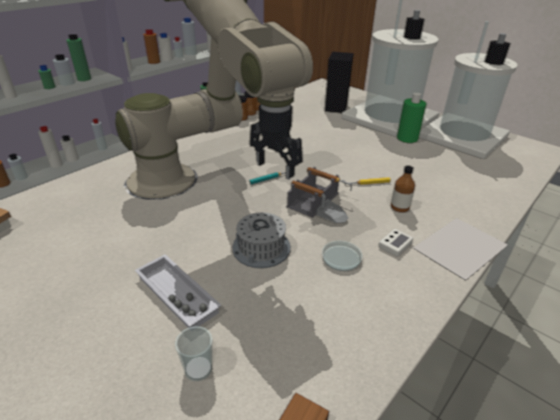

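View pics/side0.png

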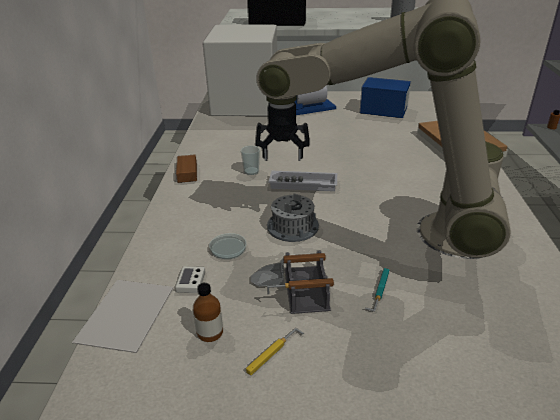

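View pics/wrist0.png

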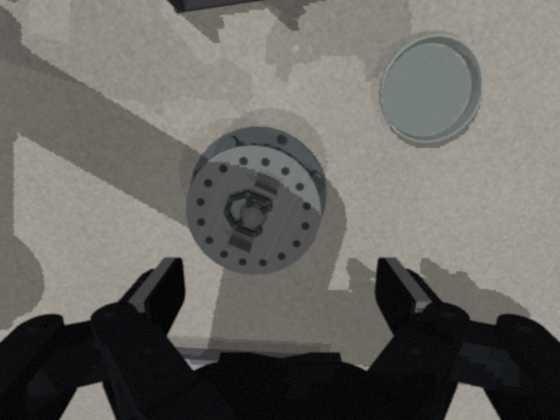

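```bash
cat > h.py <<'E'
import numpy as np, cv2
from scipy.spatial.transform import Rotation as Rot
from cell import readout,cams,job
def RQ(q): return Rot.from_quat(np.r_[q[1:],q[0]])
def K(c):
    f=210/np.tan(np.radians(c['fov_y'])/2); return f,c['cx'],c['cy']
def grab(n,save=None,scale=None):
    c=cams.calibration(n); p,d=cams.camera(n)
    if save:
        cv2.imwrite(f'pics/{save}.png',p[:,:,::-1]); np.savez(f'pics/{save}.npz',p=p,d=d,o=c['origin'],q=c['orientation'],k=np.array(K(c)))
    return load(save) if save else (p,d,c)
class V: pass
def load(s):
    z=np.load(f'pics/{s}.npz'); v=V(); v.p=z['p'];v.d=z['d'];v.o=z['o'];v.R=RQ(z['q']).as_matrix();v.k=z['k'];return v
def cloud(v):
    f,cx,cy=v.k; h,w=v.d.shape; u,r=np.meshgrid(np.arange(w),np.arange(h)); d=v.d
    P=np.stack([(u-cx)/f*d,-(r-cy)/f*d,-d],-1); return P@v.R.T+v.o
def ray(v,u,r,z):
    f,cx,cy=v.k; dr=v.R@np.array([(u-cx)/f,-(r-cy)/f,-1.]); return v.o+dr*(z-v.o[2])/dr[2]
def proj(v,P):
    P=np.atleast_2d(P); q=(P-v.o)@v.R; f,cx,cy=v.k; return np.stack([cx+f*q[:,0]/-q[:,2],cy-f*q[:,1]/-q[:,2]],-1)
def crop(save,out,u0,u1,r0,r1,s=4):
    im=cv2.imread(f'pics/{save}.png')[r0:r1,u0:u1]; cv2.imwrite(f'pics/{out}.png',cv2.resize(im,None,fx=s,fy=s,interpolation=cv2.INTER_CUBIC))
def pose():
    o=readout.get_obs(); return np.array(o['ee_pos']),RQ(o['eef_rot']),o
def delta(p,R=None):
    """rows values from measured pose to world TCP pose p,R (Rot)"""
    p0,R0,o=pose()
    s=R0.inv().apply(np.array(p)-p0)*100
    t=np.degrees((R0.inv()*R).as_rotvec()) if R is not None else np.zeros(3)
    print('turn',np.round(t,2),'shift cm',np.round(s,2),'steps',round(np.linalg.norm(s)/4.17,1),round(np.linalg.norm(t)/7.16,1),'t',round(o['clock'],2))
def down(yaw):
    """tool pointing down, tool x at angle yaw (deg) from world x"""
    x=np.array([np.cos(np.radians(yaw)),np.sin(np.radians(yaw)),0]); y=np.array([0,0,-1.]); return Rot.from_matrix(np.stack([x,y,np.cross(x,y)],1))
def st():
    p,R,o=pose(); print('t',round(o['clock'],2),'p',np.round(p,4),'x',np.round(R.as_matrix()[:,0],3),'y',np.round(R.as_matrix()[:,1],3),'F',np.round(o['force'],1),'gap',round(o['finger_gap'],3))
E
python3 - <<'E'
from h import *
for n in ['scene','side','wrist']:
    c=cams.calibration(n); p=cv2.imread(f'pics/{n}0.png')[:,:,::-1]; d=np.load(f'pics/{n}0_d.npy')
    np.savez(f'pics/{n}0.npz',p=p,d=d,o=c['origin'],q=c['orientation'],k=np.array(K(c)))
    v=load(n+'0'); C=cloud(v); 
    for (u,r) in ([(20,100),(20,400),(540,30),(540,200),(280,300),(100,150),(350,150)] if n=='wrist' else [(100,250),(280,350),(400,230),(250,380),(350,380),(130,300)]):
        print(n,u,r,np.round(C[r,u],4), d[r,u])
E
```

```text
scene 100 250 [ 0.1844 -0.3268 -0.001 ] 1.1108379
scene 280 350 [ 0.7551 -0.2328  0.0014] 0.86361897
scene 400 230 [ 0.7368  0.3146 -0.0036] 1.2076063
scene 250 380 [ 7.573e-01 -3.234e-01  5.000e-04] 0.8081363
scene 350 380 [ 9.024e-01 -1.891e-01 -9.000e-04] 0.8132805
scene 130 300 [ 4.014e-01 -3.693e-01 -4.000e-04] 0.9696187
side 100 250 [ 1.582  -0.8448 -0.7561] 2.6526241
side 280 350 [ 0.5137  0.4634 -0.    ] 1.0978554
side 400 230 [ 0.1734 -0.0086  0.0015] 1.47564
side 250 380 [ 5.732e-01  5.459e-01 -2.000e-04] 1.0316986
side 350 380 [ 0.3612  0.5378 -0.0016] 1.0297595
side 130 300 [0.9034 0.3176 0.0033] 1.2351233
wrist 20 100 [2.368e-01 8.480e-02 2.000e-04] 0.3552564
wrist 20 400 [0.4635 0.0057 0.3134] 0.07525391
wrist 540 30 [ 7.950e-01  1.538e-01 -2.000e-04] 0.33543882
wrist 540 200 [ 8.356e-01 -2.970e-02 -4.000e-04] 0.3858084
wrist 280 300 [ 5.238e-01 -1.661e-01 -5.000e-04] 0.42411864
wrist 100 150 [ 3.167e-01  3.000e-02 -1.000e-04] 0.3704088
wrist 350 150 [ 0.6046  0.0298 -0.0013] 0.3709524
```

```bash
python3 - <<'E'
from h import *
crop('side0','sidec',220,420,220,370,4)
crop('scene0','scenec',230,430,150,290,4)
crop('wrist0','wristc',170,340,110,290,4)
E
```

```text
(no output)
```

View pics/sidec.png

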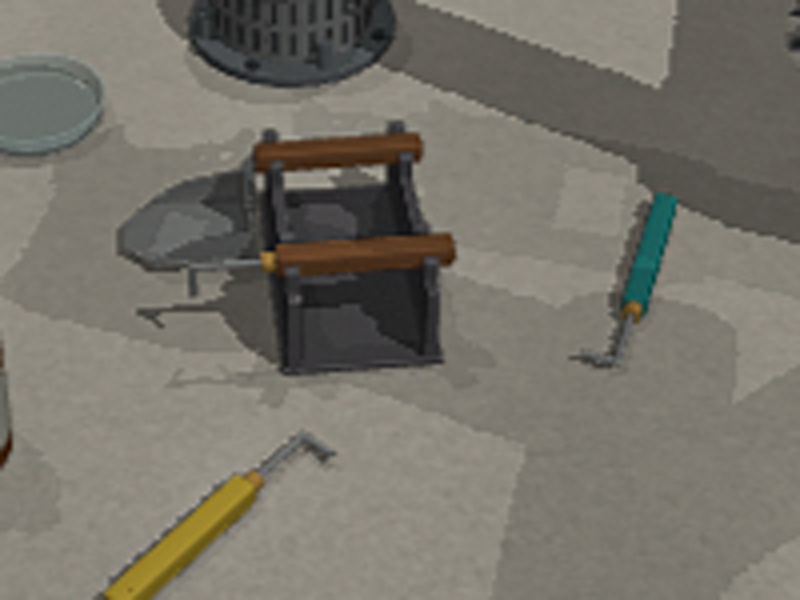

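View pics/scenec.png

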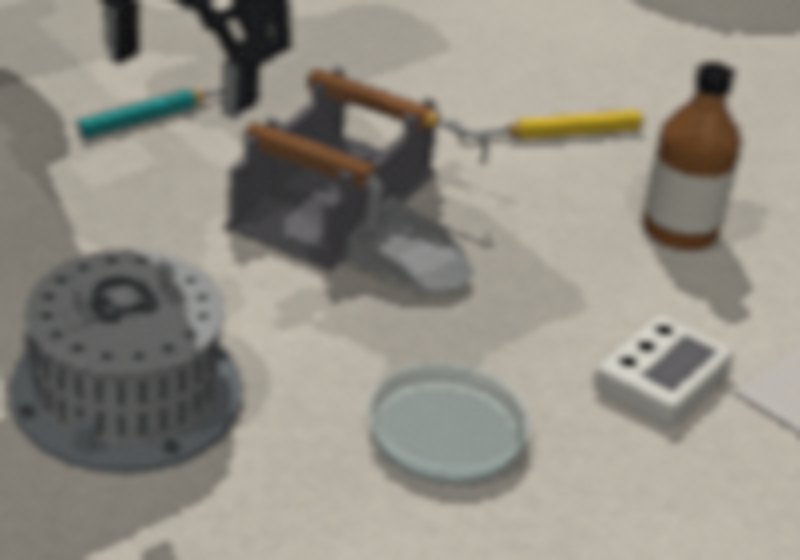

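View pics/wristc.png

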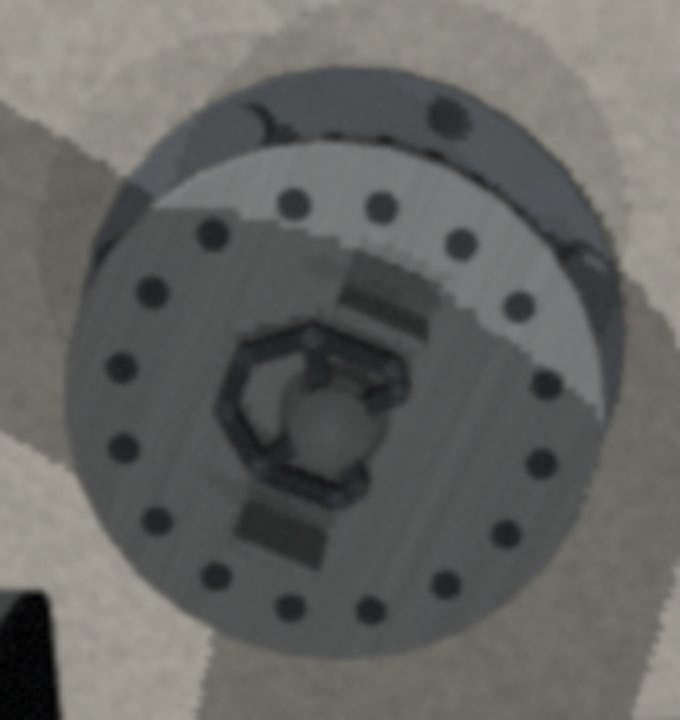

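```bash
python3 - <<'E'
from h import *
v=load('wrist0'); C=cloud(v)
m=np.zeros(v.d.shape,bool); m[120:290,175:335]=1
for z0,z1 in [(.072,.079),(.079,.086),(.086,.0925),(.0925,.104)]:
    q=C[m&(C[...,2]>z0)&(C[...,2]<z1)]; print(z0,len(q),q.mean(0) if len(q) else '')
q=C[m&(C[...,2]>.072)&(C[...,2]<.079)]
# enclosing circle
print(cv2.minEnclosingCircle((q[:,:2]*1000).astype(np.float32)))
q=C[m&(C[...,2]>.094)&(C[...,2]<.104)];print(cv2.minAreaRect((q[:,:2]*1000).astype(np.float32)))
n,l,s,c=cv2.connectedComponentsWithStats((m&(C[...,2]>.0945)).astype(np.uint8));
for i in range(1,n):
    print(s[i],C[l==i].mean(0))
# dish
m=np.zeros(v.d.shape,bool); m[25:150,370:490]=1
q=C[m&(C[...,2]>.01)];print('dish',cv2.minEnclosingCircle((q[:,:2]*1000).astype(np.float32)),q[:,2].max())
for n in ['side0','scene0']:
    v=load(n);C=cloud(v); hsv=cv2.cvtColor(v.p,cv2.COLOR_RGB2HSV)
    mm=(hsv[...,0]<15)&(hsv[...,1]>120)&(C[...,2]>.05)&(C[...,2]<.09)&(C[...,0]<.7)&(abs(C[...,1])<.5)&(C[...,0]>.2)
    k,l,s,c=cv2.connectedComponentsWithStats(mm.astype(np.uint8))
    for i in range(1,k):
        if s[i][4]>50:
            q=C[l==i]; t=q[q[:,2]>.072]; r=cv2.minAreaRect((t[:,:2]*1000).astype(np.float32)); print(n,c[i],len(q),q.mean(0),q.min(0),q.max(0),r)
E
```

```text
0.072 11916 [ 0.4984059  -0.01921495  0.07586622]
0.079 994 [ 0.49378773 -0.01830994  0.08176232]
0.086 401 [ 0.49725901 -0.02353415  0.08889226]
0.0925 309 [ 0.49748492 -0.02326208  0.09845228]
((497.7747497558594, -23.0214786529541), 65.9174575805664)
((497.7132568359375, -22.913497924804688), (64.38082122802734, 21.461679458618164), 65.18708038330078)
[196 120   1   1   1] [0.52435798 0.07006738 0.37314864]
[230 121   1   1   1] [0.52435798 0.07006738 0.37314864]
[234 120   1   1   1] [0.52435798 0.07006738 0.37314864]
[240 121   1   1   1] [0.52435798 0.07006738 0.37314864]
[254 120   1   1   1] [0.52435798 0.07006738 0.37314864]
[331 121   1   1   1] [0.52435798 0.07006738 0.37314864]
[208 125   1   1   1] [0.52435798 0.07006738 0.37314864]
[210 125   1   1   1] [0.52435798 0.07006738 0.37314864]
[274 127   1   1   1] [0.52435798 0.07006738 0.37314864]
[188 131   1   1   1] [0.52435798 0.07006738 0.37314864]
[327 131   1   1   1] [0.52435798 0.07006738 0.37314864]
[233 133   1   1   1] [0.52435798 0.07006738 0.37314864]
[265 133   1   1   1] [0.52435798 0.07006738 0.37314864]
[3
[... 6378 characters left out ...]
88 [0.4453718  0.30616046 0.07321552] [0.39782267 0.2958026  0.06469749] [0.49576637 0.32122107 0.07964789] ((446.6813049316406, 307.23272705078125), (98.18449401855469, 12.183478355407715), 7.020345211029053)
scene0 [306.84397163 187.63120567] 141 [0.46427582 0.20913368 0.07320116] [0.41564706 0.19962609 0.06302436] [0.51308829 0.22224568 0.0783348 ] ((464.2646179199219, 211.89566040039062), (98.94123077392578, 17.499805450439453), 6.662757873535156)
scene0 [401.32758621 189.24137931] 58 [0.68410281 0.38570693 0.08203882] [0.66352242 0.37816181 0.07262332] [0.69922064 0.39572744 0.08981504] ((682.7018432617188, 385.2960510253906), (36.32383728027344, 14.398298263549805), 10.649130821228027)
```

```bash
python3 -m pendant '[[0,7,0,-1.5,0,4,1],[0,14,0,-3,0,8,1],[0,21,0,-4.5,0,12,1],[0,28,0,-6,0,16,1],[0,35,0,-7,0,20,1]]'; python3 - <<'E'
from h import *
st(); delta([.455,.265,.25],down(-82))
E
```

```text
clock: 0.57
ee_pos: [0.4605, 0.1791, 0.2393]
eef_rot: [-0.679, 0.679, -0.199, 0.198]
force: [0.3, -0.5, -0.2]
finger_gap: 0.999
t 0.57 p [0.4605 0.1791 0.2393] x [ 0.843 -0.539 -0.   ] y [-0. -0. -1.] F [ 0.3 -0.5 -0.2] gap 0.999
turn [ 2.000e-02  4.941e+01 -1.000e-02] shift cm [-5.09 -1.07  6.94] steps 2.1 6.9 t 0.57
```

```bash
python3 -m pendant '[[0,7,0,-1,-1,2,1],[0,14,0,-2,-1,4,1],[0,21,0,-3.7,-1,5.3,1],[0,28,0,-3.7,-1,5.3,1],[0,35,0,-3.7,-1,5.3,1]]';python3 -m pendant '[[0,7,0,0,0,0,0.3],[0,12,0,0,0,0,0.3],[0,12,0,0,0,0,0.3],[0,12,0,0,0,0,0.3],[0,12,0,0,0,0,0.3]]'; python3 - <<'E'
from h import *
st(); grab('wrist','w1')
E
```

```text
clock: 0.98
ee_pos: [0.4582, 0.2432, 0.249]
eef_rot: [-0.588, 0.588, -0.393, 0.393]
force: [-0.1, 0.5, 0.0]
finger_gap: 1.0
clock: 1.4
ee_pos: [0.4587, 0.2421, 0.2492]
eef_rot: [-0.545, 0.545, -0.45, 0.45]
force: [-0.8, 0.8, 0.7]
finger_gap: 0.652
t 1.4 p [0.4587 0.2421 0.2492] x [ 0.189 -0.982  0.   ] y [-0. -0. -1.] F [-0.8  0.8  0.7] gap 0.652
```

View pics/w1.png

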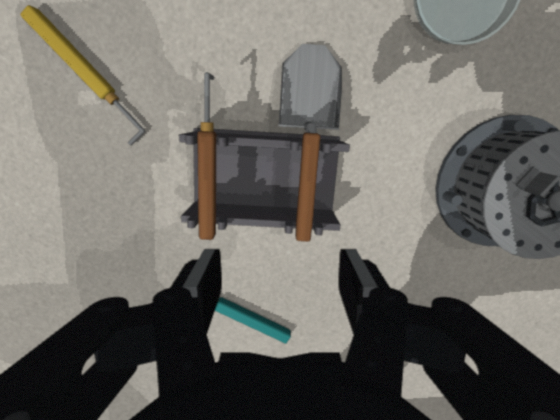

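```bash
cat >> h.py <<'E'
def brown(s,zlo=.05,zhi=.3,show=True):
    v=load(s);C=cloud(v); hsv=cv2.cvtColor(v.p,cv2.COLOR_RGB2HSV)
    mm=(hsv[...,0]<15)&(hsv[...,1]>120)&(v.d>0)&(C[...,2]>zlo)&(C[...,2]<zhi)
    k,l,s,c=cv2.connectedComponentsWithStats(mm.astype(np.uint8))
    out=[]
    for i in range(1,k):
        if s[i][4]>150:
            q=C[l==i]; top=np.percentile(q[:,2],90); t=q[abs(q[:,2]-top)<.004]
            r=cv2.minAreaRect((t[:,:2]*1000).astype(np.float32)); b=cv2.boxPoints(r)
            e=max([b[1]-b[0],b[2]-b[1]],key=np.linalg.norm); a=np.degrees(np.arctan2(e[1],e[0]))
            print('px',c[i].round(),'n',len(t),'ctr',np.round(r[0],1),'size',np.round(r[1],1),'ang',round(float(a),1),'top',round(top*1000,1))
    return
E
python3 - <<'E'
from h import *
brown('w1'); st()
E
```

```text
px [206. 184.] n 1616 ctr [444.1 313.8] size [107.   16.1] ang 6.6 top 76.5
px [307. 185.] n 1621 ctr [461.4 216.1] size [106.5  15.7] ang 7.5 top 76.6
t 1.45 p [0.4587 0.2421 0.2492] x [ 0.188 -0.982  0.   ] y [-0. -0. -1.] F [-0.5  0.2 -0.1] gap 0.651
```

```bash
python3 - <<'E'
from h import *
delta([.4441,.3138,.14],down(-83))
E
```

```text
turn [0.01 3.86 0.  ] shift cm [-7.32 10.92 -0.09] steps 3.2 0.5 t 1.45
```

```bash
python3 -m pendant '[[0,1,0,-2,2,0,0.4],[0,2,0,-4,5,0,0.4],[0,3.9,0,-6,8,0,0.4],[0,3.9,0,-7.3,10.9,-0.1,0.4],[0,3.9,0,-7.3,10.9,-0.1,0.4]]'; python3 -m pendant '[[0,0,0,0,0,0,0.4],[0,0,0,0,0,0,0.4],[0,0,0,0,0,0,0.4],[0,0,0,0,0,0,0.4],[0,0,0,0,0,0,0.4]]'; python3 - <<'E'
from h import *
st(); delta([.4441,.3138,.057],down(-83))
E
```

```text
clock: 1.87
ee_pos: [0.4411, 0.3144, 0.1351]
eef_rot: [-0.527, 0.533, -0.47, 0.467]
force: [-1.1, 0.7, -0.9]
finger_gap: 0.705
clock: 2.28
ee_pos: [0.4448, 0.3134, 0.1415]
eef_rot: [0.529, -0.528, 0.469, -0.47]
force: [-0.3, -0.2, 0.4]
finger_gap: 0.7
t 2.28 p [0.4448 0.3134 0.1415] x [ 0.119 -0.993 -0.001] y [ 0.002  0.001 -1.   ] F [-0.3 -0.2  0.4] gap 0.7
turn [-0.11 -0.19 -0.03] shift cm [-0.04  8.45 -0.08] steps 2.0 0.0 t 2.28
```

```bash
python3 -m pendant '[[0,0,0,0,1,0,-0.2],[0,0,0,0,2,0,-0.2],[0,0,0,0,3,0,-0.2],[0,0,0,0,4,0,-0.2],[0,0,0,0,5,0,-0.2]]'; python3 -m pendant '[[0,0,0,0,1,0,-0.2],[0,0,0,0,2,0,-0.2],[0,0,0,0,3,0,-0.2],[0,0,0,0,3.4,0,-0.2],[0,0,0,0,3.4,0,-0.2]]'; python3 - <<'E'
from h import *
st(); grab('wrist','w2'); brown('w2',.03)
E
```

```text
clock: 2.7
ee_pos: [0.4439, 0.3136, 0.0888]
eef_rot: [-0.529, 0.529, -0.469, 0.469]
force: [-0.1, -0.5, 0.3]
finger_gap: 0.405
clock: 3.12
ee_pos: [0.4437, 0.3135, 0.0551]
eef_rot: [-0.528, 0.53, -0.47, 0.469]
force: [-1.1, -0.6, 0.8]
finger_gap: 0.398
t 3.12 p [0.4437 0.3135 0.0551] x [ 0.119 -0.993  0.001] y [-0.002 -0.001 -1.   ] F [-1.1 -0.6  0.8] gap 0.398
px [524. 249.] n 8096 ctr [468.5 217.5] size [93.5 17.1] ang 7.9 top 76.2
px [279. 253.] n 7735 ctr [455.2 316. ] size [86.  15.5] ang 7.7 top 76.4
```

View pics/w2.png

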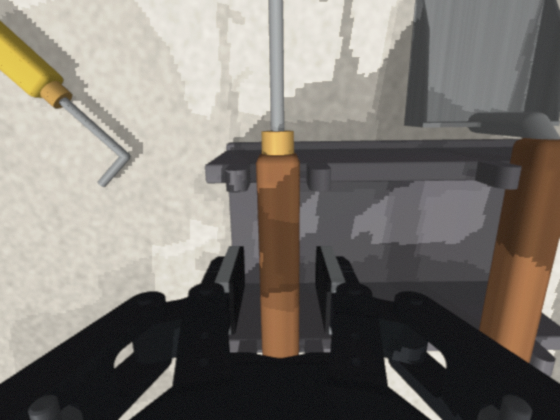

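```bash
python3 -m pendant '[[0,0,0,0,0,0,-1],[0,0,0,0,0,0,-1],[0,0,0,0,0,0,-1],[0,0,0,0,0,0,-1],[0,0,0,0,0,0,-1]]'; python3 -m pendant '[[0,0,0,0,0,0,-1],[0,0,0,0,-0.3,0,-1],[0,0,0,0,-1,0,-1],[0,0,0,0,-1.7,0,-1],[0,0,0,0,-2.5,0,-1]]'; python3 -m pendant '[[0,0,0,0,-1,0,-1],[0,0,0,0,-3,0,-1],[0,0,0,0,-5,0,-1],[0,0,0,0,-6.5,0,-1],[0,0,0,0,-6.5,0,-1]]';python3 - <<'E'
from h import *
st(); grab('wrist','w3'); brown('w3',.03); grab('side','s3'); crop('s3','s3c',200,400,170,350,4); crop('w3','w3c',200,360,0,200,4)
E
```

```text
clock: 3.58
ee_pos: [0.4445, 0.3139, 0.057]
eef_rot: [0.529, -0.529, 0.469, -0.469]
force: [0.7, 0.8, 5.4]
finger_gap: 0.174
clock: 4.0
ee_pos: [0.444, 0.3137, 0.0819]
eef_rot: [-0.529, 0.529, -0.469, 0.469]
force: [0.5, 0.2, -0.7]
finger_gap: 0.172
clock: 4.42
ee_pos: [0.4454, 0.3143, 0.15]
eef_rot: [0.531, -0.527, 0.468, -0.47]
force: [1.0, -0.5, -1.3]
finger_gap: 0.178
t 4.42 p [0.4454 0.3143 0.15  ] x [ 0.119 -0.993 -0.002] y [ 0.006  0.002 -1.   ] F [ 1.  -0.5 -1.3] gap 0.178
px [424. 206.] n 3481 ctr [460.8 216.5] size [107.5  16. ] ang 7.5 top 76.4
px [279. 254.] n 7564 ctr [455.9 316.3] size [86.4 15.7] ang 7.6 top 169.5
```

View pics/s3c.png

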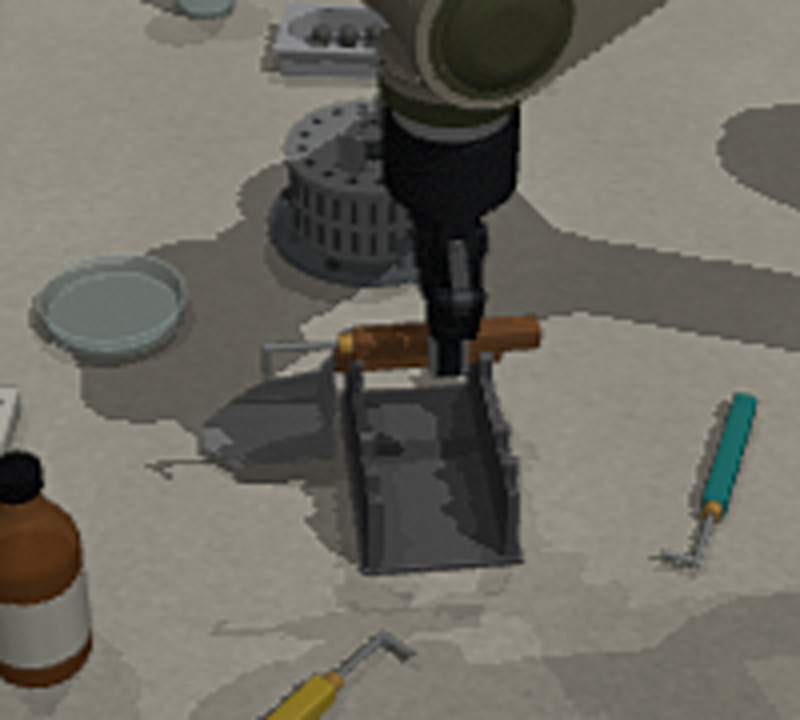

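View pics/w3.png

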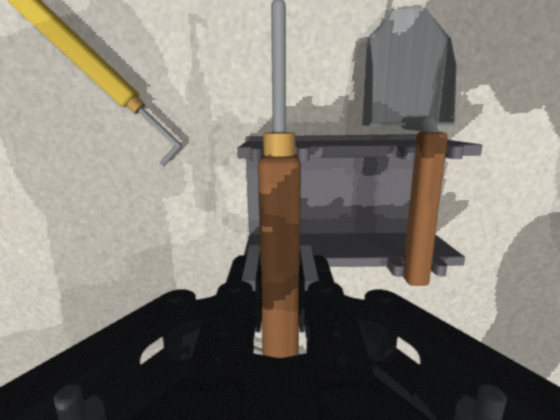

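```bash
python3 - <<'E'
from h import *
v=load('w3');C=cloud(v); p,R,o=pose(); 
T=R.inv().apply((C-p).reshape(-1,3)).reshape(C.shape)*1000
for r in [2,6,10,20,40,80,120,140,157,165]:
    row=[(u,T[r,u]) for u in range(262,300) if v.d[r,u]>0 and C[r,u,2]>.14]
    print(r, row[0][0],row[-1][0], np.round(np.mean([x[1] for x in row],0),1)) if row else print(r)
E
```

```text
2 272 284 [ -1.6 -16.5 106. ]
6 271 285 [ -1.6 -16.3 104.8]
10 271 285 [ -1.6 -16.2 103.7]
20 271 285 [ -1.6 -16.2 100.7]
40 271 285 [ -1.6 -16.2  94.5]
80 272 285 [ -1.5 -16.3  81.6]
120 272 285 [ -1.5 -16.2  67.9]
140 263 294 [ -1.5 -19.2  60.9]
157 262 297 [ -1.1 -20.1  54.9]
165 262 299 [ -0.8 -22.4  52.3]
```

```bash
python3 - <<'E'
from h import *
for n in ['wrist0','side0','scene0','s3']:
    v=load(n);C=cloud(v);q=(v.d>0)&(np.hypot(C[...,0]-.498,C[...,1]+.023)<.075)&(C[...,2]<.12)
    t=C[q&(C[...,2]>.073)&(C[...,2]<.079)]
    # lid radius fit via hull
    print(n,len(t),'z',np.median(t[:,2]),cv2.minEnclosingCircle((t[:,:2]*1000).astype(np.float32)))
    for z0,z1 in [(.087,.0925)]:
        s=C[q&(C[...,2]>z0)&(C[...,2]<z1)&(np.hypot(C[...,0]-.498,C[...,1]+.023)<.014)]; print(len(s),s.mean(0) if len(s) else '')
E
```

```text
wrist0 11911 z 0.07584723228624124 ((497.7747497558594, -23.0214786529541), 65.9174575805664)
249 [ 0.49790304 -0.02236851  0.08912481]
side0 628 z 0.07625453529253973 ((500.710693359375, -22.055957794189453), 67.11985778808594)
12 [ 0.49868658 -0.01792255  0.08999525]
scene0 1005 z 0.07598570097589286 ((496.1635437011719, -27.712984085083008), 67.96919250488281)
20 [ 0.49851335 -0.02775113  0.08948747]
s3 346 z 0.07627998304270595 ((503.59393310546875, -20.88381004333496), 65.90229797363281)
14 [ 0.50171837 -0.02020844  0.08926181]
```

```bash
python3 - <<'E'
from h import *
v=load('wrist0'); print(ray(v,236.2,208.7,.079), ray(v,170+335/4,110+420/4,.091), pose()[2]['joints'])
delta([.3885,.0283,.15],down(-115))
E
```

```text
[ 0.48219405 -0.01705778  0.079     ] [ 0.49983601 -0.01954589  0.091     ] [ 3.99417822e-01  4.41926464e-01  1.56771427e+00 -1.52352916e-05
  1.13119941e+00  1.85078210e+00]
turn [-4.000e-02  3.184e+01 -2.000e-02] shift cm [27.67 -0.36 -8.92] steps 7.0 4.4 t 4.52
```

```bash
python3 -m pendant '[[0,4,0,3,-0.3,-1,-1],[0,8,0,6,-0.4,-2,-1],[0,12,0,9.5,-0.4,-3,-1],[0,16,0,13,-0.4,-4.2,-1],[0,20,0,16.5,-0.4,-5.3,-1]]'; python3 - <<'E'
from h import *
st();delta([.3885,.0283,.15],down(-115))
E
```

```text
clock: 4.93
ee_pos: [0.4098, 0.1422, 0.1492]
eef_rot: [0.438, -0.439, 0.555, -0.554]
force: [1.7, -0.3, -0.3]
finger_gap: 0.175
t 4.93 p [0.4098 0.1422 0.1492] x [-0.23  -0.973  0.001] y [-0.002 -0.    -1.   ] F [ 1.7 -0.3 -0.3] gap 0.175
turn [ 0.11 11.68  0.05] shift cm [11.57 -0.07  0.55] steps 2.8 1.6 t 4.93
```

```bash
python3 -m pendant '[[0,4,0,3,0,0.2,-1],[0,8,0,6,0,0.4,-1],[0,11.7,0,9,0,0.5,-1],[0,11.7,0,11.3,0,0.5,-1],[0,11.7,0,11.3,0,0.5,-1]]'; python3 -m pendant '[[0,0,0,0,0.5,0,-1],[0,0,0,0,1.5,0,-1],[0,0,0,0,2.5,0,-1],[0,0,0,0,2.5,0,-1],[0,0,0,0,2.5,0,-1]]'; python3 - <<'E'
from h import *
st();delta([.3885,.0283,.117],down(-115)); grab('wrist','w4');grab('scene','c4'); crop('c4','c4c',200,340,180,290,5); crop('w4','w4c',180,380,0,130,4)
E
```

```text
clock: 5.35
ee_pos: [0.3892, 0.0298, 0.1494]
eef_rot: [0.379, -0.38, 0.597, -0.596]
force: [-1.0, 0.7, -0.5]
finger_gap: 0.175
clock: 5.77
ee_pos: [0.3899, 0.0332, 0.1246]
eef_rot: [0.381, -0.382, 0.596, -0.595]
force: [-0.1, -0.1, -1.1]
finger_gap: 0.172
t 5.77 p [0.3899 0.0332 0.1246] x [-0.419 -0.908  0.   ] y [-0.002  0.001 -1.   ] F [-0.1 -0.1 -1.1] gap 0.172
turn [0.12 0.21 0.02] shift cm [0.5  0.76 0.07] steps 0.2 0.0 t 5.77
```

View pics/c4c.png

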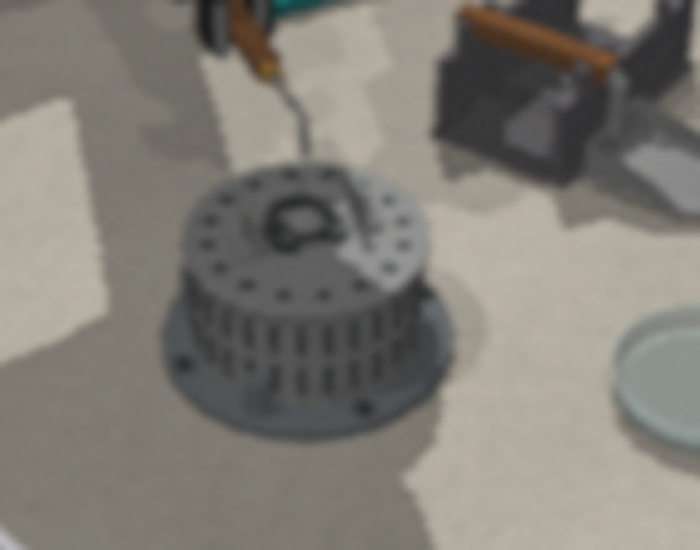

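View pics/w4c.png

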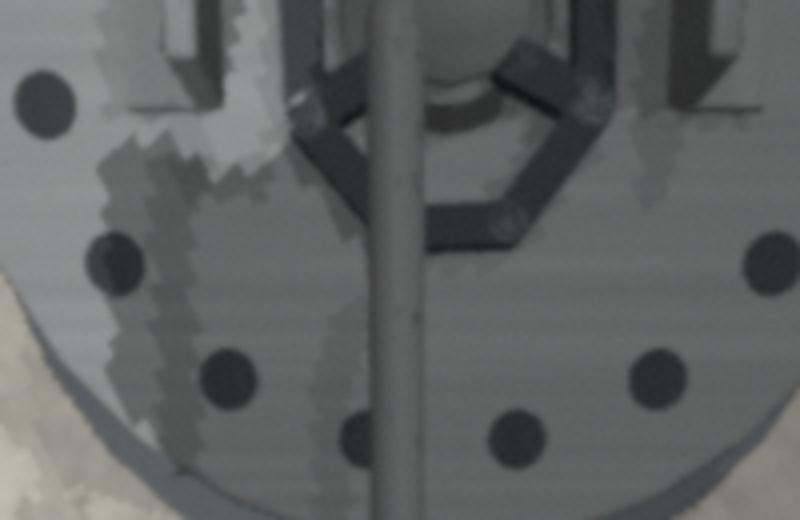

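```bash
python3 - <<'E'
from h import *
v=load('w4');C=cloud(v); p,R,o=pose(); 
T=R.inv().apply((C-p).reshape(-1,3)).reshape(C.shape)*1000
m=(v.d>0)&(C[...,2]>.079)&(C[...,2]<.0845)
for r in [2,6,10,14,18,24]:
    us=[u for u in range(240,345) if m[r,u]]; print(r,us[0],us[-1],np.round(T[r,us[0]],1),np.round(T[r,us[-1]],1),'shank',np.round(T[r,[u for u in range(270,288) if C[r,u,2]>.11]].mean(0),1))
# bow: column 300
for u in (295,300,305):
    print(u,[(r,*np.round(T[r,u],1)) for r in range(20,66,2)])
t=C[(v.d>0)&(C[...,2]>.073)&(C[...,2]<.079)]
Tt=T[(v.d>0)&(C[...,2]>.073)&(C[...,2]<.079)&(T[...,2]>20)]
# fit circle R=66 to lower edge
from scipy.optimize import least_squares
ed=[]
for u in range(120,440,4):
    rr=[r for r in range(0,200) if v.d[r,u]>0 and .073<C[r,u,2]<.079 and T[r,u,2]>20]
    if rr: ed.append(T[max(rr),u])
ed=np.array(ed); f=least_squares(lambda c:np.hypot(ed[:,0]-c[0],ed[:,2]-c[1])-66,[0,100],loss='soft_l1'); print(f.x,np.abs(f.fun).mean())
E
```

```text
2 250 333 [-14.5  44.1 120. ] [ 25.7  43.9 119.9] shank [ -0.8 -11.8 103.7]
6 250 333 [-14.7  44.9 118.5] [ 25.9  44.6 118.4] shank [ -0.8 -11.3 102.7]
10 250 333 [-14.6  43.3 116.3] [ 25.7  42.7 116.2] shank [ -0.8 -11.6 101.4]
14 250 333 [-14.6  43.5 114.7] [ 25.9  43.6 114.7] shank [ -0.9 -19.7  98.1]
18 250 333 [-14.8  44.4 113.1] [ 25.9  43.1 112.8] shank [ -0.8 -11.6  99. ]
24 251 333 [-14.4  44.7 110.6] [ 25.9  42.4 110. ] shank [ -0.8 -11.6  97.2]
295 [(20, np.float64(7.3), np.float64(41.2), np.float64(111.5)), (22, np.float64(7.6), np.float64(49.5), np.float64(112.6)), (24, np.float64(7.6), np.float64(49.1), np.float64(111.6)), (26, np.float64(7.7), np.float64(51.2), np.float64(111.2)), (28, np.float64(8.0), np.float64(56.3), np.float64(111.4)), (30, np.float64(8.2), np.float64(60.0), np.float64(111.3)), (32, np.float64(8.4), np.float64(65.5), np.float64(111.5)), (34, np.float64(7.7), np.float64(49.4), np.float64(107.1)), (36, np.float64(7.7), np.float64(49.7), np.float64(106.2)), (38, np.float64(7.8), np.float64(50.9), np.float64(105.5)), (40, np.float64(7.8), np.float64(49
[... 2883 characters left out ...]
loat64(13.0), np.float64(50.1), np.float64(102.6)), (46, np.float64(13.0), np.float64(50.2), np.float64(101.7)), (48, np.float64(12.9), np.float64(49.0), np.float64(100.5)), (50, np.float64(12.6), np.float64(43.5), np.float64(98.6)), (52, np.float64(12.6), np.float64(43.4), np.float64(97.7)), (54, np.float64(12.7), np.float64(44.3), np.float64(96.9)), (56, np.float64(12.6), np.float64(43.4), np.float64(95.8)), (58, np.float64(12.6), np.float64(43.5), np.float64(94.9)), (60, np.float64(12.6), np.float64(43.2), np.float64(93.9)), (62, np.float64(13.0), np.float64(48.2), np.float64(93.7)), (64, np.float64(13.2), np.float64(50.7), np.float64(93.1))]
[  5.45483681 121.96848722] 0.3739057131941692
```

```bash
python3 -m pendant '[[0,0,0,0.3,0,0,-1],[0,0,0,0.6,0,0.1,-1],[0,0,0,0.64,0.6,0.1,-1],[0,0,0,0.64,1.2,0.1,-1],[0,0,0,0.64,1.2,0.1,-1]]'; python3 - <<'E'
from h import *
st(); grab('wrist','w5');grab('scene','c5'); crop('c5','c5c',220,320,180,260,7); crop('w5','w5c',180,380,0,130,4)
E
```

```text
clock: 6.28
ee_pos: [0.3879, 0.0262, 0.1122]
eef_rot: [0.38, -0.381, 0.596, -0.595]
force: [-0.8, 0.1, -1.2]
finger_gap: 0.177
t 6.28 p [0.3879 0.0262 0.1122] x [-0.421 -0.907  0.   ] y [-0.002  0.    -1.   ] F [-0.8  0.1 -1.2] gap 0.177
```

View pics/c5c.png

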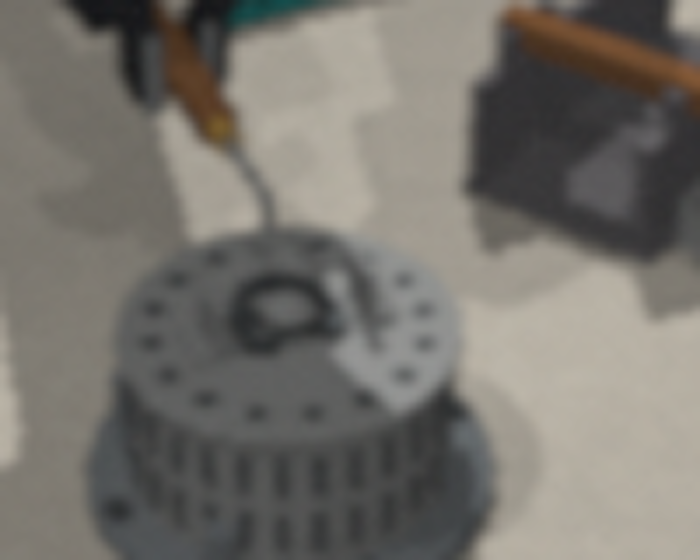

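View pics/w5c.png

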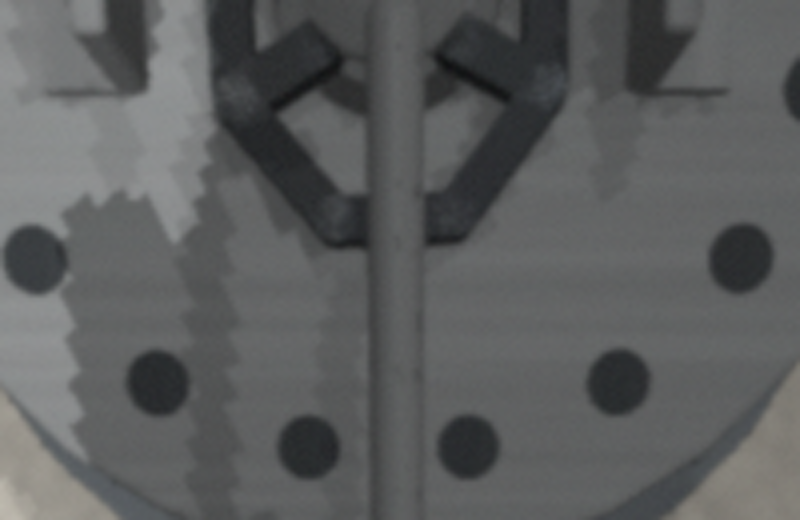

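```bash
python3 -m pendant '[[0,0,0,0,0.5,0,-1],[0,0,0,0,1.0,0,-1],[0,0,0,0,1.5,0,-1],[0,0,0,0,2.0,0,-1],[0,0,0,0,2.0,0,-1]]'; python3 - <<'E'
from h import *
st(); grab('wrist','w6');grab('scene','c6'); crop('c6','c6c',220,320,180,260,7); crop('w6','w6c',180,380,0,130,4)
v=load('c6'); v2=load('wrist0')
print(proj(v,[[.3879+.105*.907,.0262-.105*.421,.081]]))
E
```

```text
clock: 6.8
ee_pos: [0.388, 0.0263, 0.0923]
eef_rot: [0.38, -0.381, 0.596, -0.595]
force: [0.8, -0.3, -0.7]
finger_gap: 0.174
t 6.8 p [0.388  0.0263 0.0923] x [-0.42  -0.907  0.   ] y [-0.002  0.    -1.   ] F [ 0.8 -0.3 -0.7] gap 0.174
[[258.55637833 221.24929796]]
```

View pics/c6c.png

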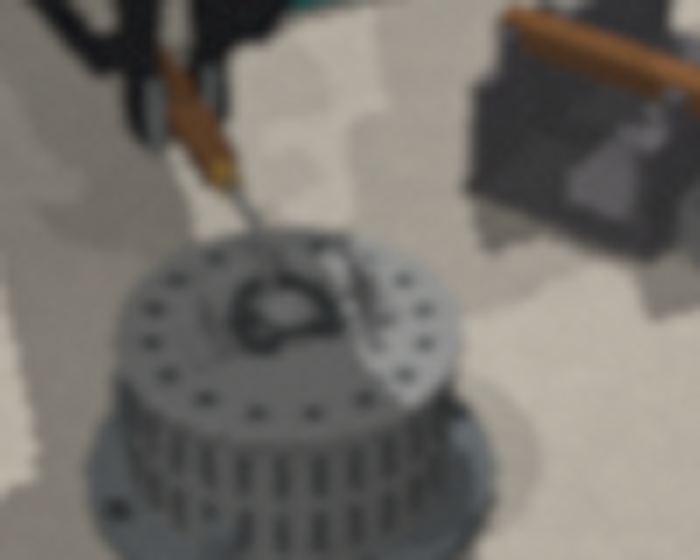

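View pics/w6c.png

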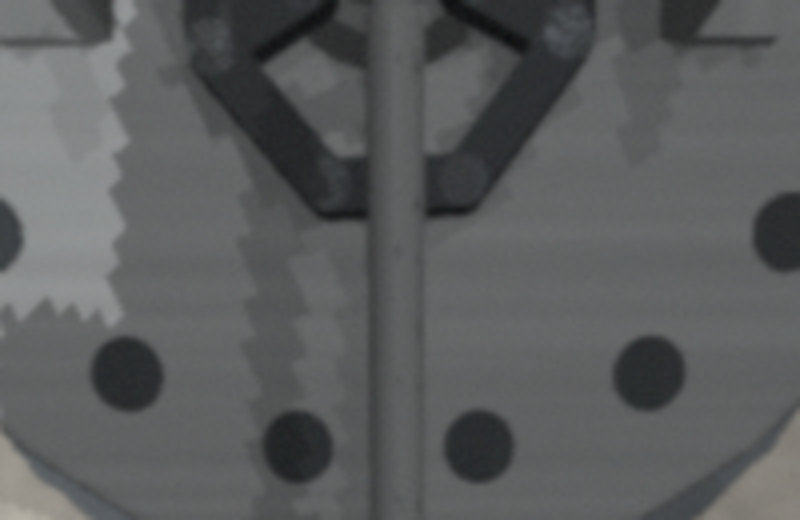

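```bash
python3 -m pendant '[[0,0,0,0,0.1,0,-1],[0,0,0,0,0.2,0,-1],[0,0,0,0,0.3,0,-1],[0,0,0,0,0.4,0,-1],[0,0,0,0,0.4,0,-1]]'; python3 - <<'E'
from h import *
st(); 
E
```

```text
clock: 7.32
ee_pos: [0.3885, 0.0262, 0.0892]
eef_rot: [0.381, -0.381, 0.596, -0.596]
force: [-0.4, 0.7, 0.1]
finger_gap: 0.178
t 7.32 p [0.3885 0.0262 0.0892] x [-0.42  -0.907  0.   ] y [-0.  0. -1.] F [-0.4  0.7  0.1] gap 0.178
```

```bash
python3 -m pendant '[[0,0,0,0,0.1,-0.1,-1],[0,0,0,0,0.1,-0.2,-1],[0,0,0,0,0.1,-0.4,-1],[0,0,0,0,0.1,-0.6,-1],[0,0,0,0,0.1,-0.8,-1]]'; python3 - <<'E'
from h import *
st(); 
E
```

```text
clock: 7.73
ee_pos: [0.3833, 0.0288, 0.0891]
eef_rot: [-0.382, 0.379, -0.594, 0.598]
force: [11.5, -5.8, -2.4]
finger_gap: 0.177
t 7.73 p [0.3833 0.0288 0.0891] x [-0.42  -0.907 -0.001] y [ 0.006 -0.002 -1.   ] F [11.5 -5.8 -2.4] gap 0.177
```

Hook engaged (≈13 N along +x of the clip). Continue pulling.

```bash
python3 -m pendant '[[0,0,0,0,0,-0.2,-1],[0,0,0,0,0,-0.4,-1],[0,0,0,0,0,-0.6,-1],[0,0,0,0,0,-0.8,-1],[0,0,0,0,0,-1.0,-1]]'; python3 - <<'E'
from h import *
st(); grab('wrist','w7'); crop('w7','w7c',180,380,0,130,4)
E
```

```text
clock: 8.15
ee_pos: [0.3747, 0.0329, 0.0894]
eef_rot: [-0.382, 0.379, -0.594, 0.598]
force: [1.0, -0.3, -0.8]
finger_gap: 0.173
t 8.15 p [0.3747 0.0329 0.0894] x [-0.421 -0.907 -0.001] y [ 0.007 -0.002 -1.   ] F [ 1.  -0.3 -0.8] gap 0.173
```

View pics/w7c.png

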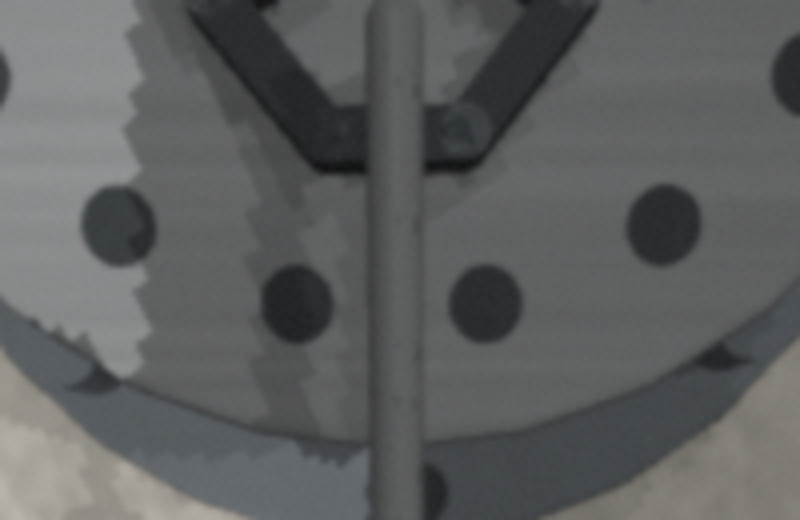

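```bash
python3 -m pendant '[[0,0,0,0,0,-0.3,-1],[0,0,0,0,0,-0.6,-1],[0,0,0,0,0,-0.9,-1],[0,0,0,0,0,-1.2,-1],[0,0,0,0,0,-1.2,-1]]'; python3 - <<'E'
from h import *
st(); grab('wrist','w8'); crop('w8','w8c',180,380,0,130,4)
E
```

```text
clock: 8.62
ee_pos: [0.3606, 0.0391, 0.0882]
eef_rot: [0.381, -0.381, 0.596, -0.596]
force: [-1.0, -0.4, -0.6]
finger_gap: 0.176
t 8.62 p [0.3606 0.0391 0.0882] x [-0.42  -0.907  0.   ] y [-0.001  0.    -1.   ] F [-1.  -0.4 -0.6] gap 0.176
```

View pics/w8c.png

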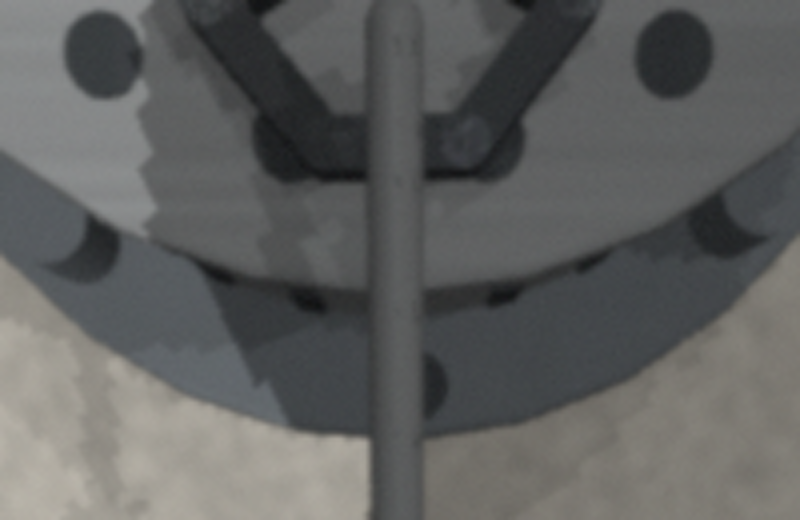

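```bash
python3 -m pendant '[[0,0,0,0,-0.3,0.15,-1],[0,0,0,0,-1,0.15,-1],[0,0,0,0,-3,0.15,-1],[0,0,0,0,-5,0.15,-1],[0,0,0,0,-7,0,-1]]'; python3 -m pendant '[[0,0,0,0,0,-2,-1],[0,0,0,0,0,-4,-1],[0,0,0,0,0,-5,-1],[0,0,0,0,0,-5,-1],[0,0,0,0,0,-5,-1]]'; python3 - <<'E'
from h import *
st(); grab('wrist','w9')
E
```

```text
clock: 9.08
ee_pos: [0.3614, 0.0387, 0.1597]
eef_rot: [-0.381, 0.381, -0.596, 0.596]
force: [0.0, -0.8, -0.3]
finger_gap: 0.177
clock: 9.5
ee_pos: [0.3165, 0.0597, 0.1587]
eef_rot: [-0.381, 0.38, -0.595, 0.596]
force: [0.2, 0.7, -0.4]
finger_gap: 0.176
t 9.5 p [0.3165 0.0597 0.1587] x [-0.42  -0.908 -0.   ] y [ 0.001 -0.    -1.   ] F [ 0.2  0.7 -0.4] gap 0.176
```

View pics/w9.png

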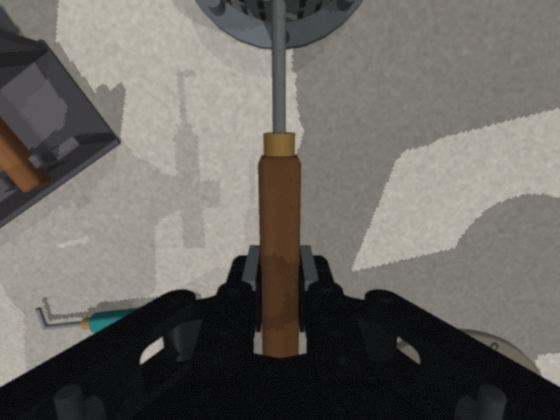

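```bash
python3 - <<'E'
from h import *
grab('scene','c9'); crop('c9','c9c',210,330,180,290,6); delta([.4441,.3138,.15],down(-83))
E
```

```text
turn [-3.000e-02 -3.187e+01  0.000e+00] shift cm [-28.43   0.85   0.85] steps 6.8 4.5 t 9.6
```

View pics/c9c.png

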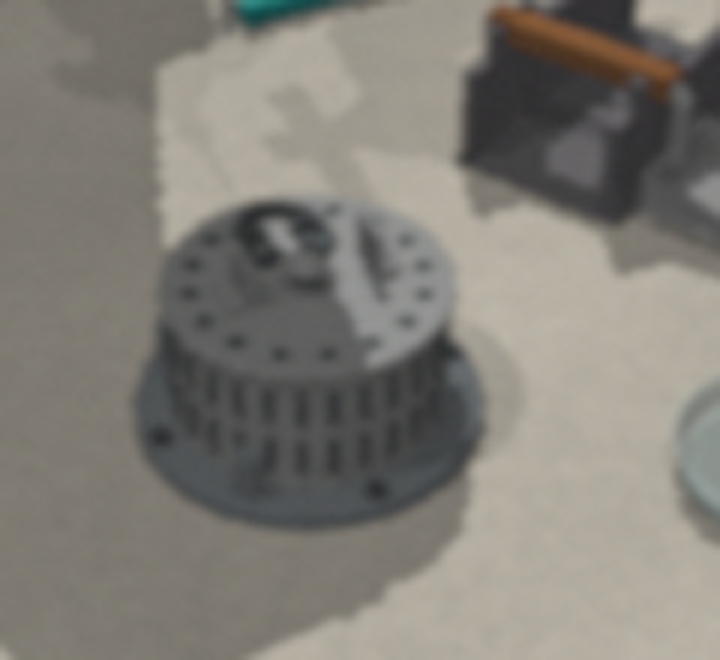

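```bash
python3 -m pendant '[[0,-6,0,-3.5,0.4,0.2,-1],[0,-12,0,-7,0.8,0.4,-1],[0,-18,0,-11,0.8,0.6,-1],[0,-24,0,-15,0.8,0.8,-1],[0,-30,0,-18.5,0.8,0.8,-1]]'; python3 - <<'E'
from h import *
st(); delta([.4441,.3138,.15],down(-83))
E
```

```text
clock: 10.02
ee_pos: [0.4026, 0.2265, 0.1498]
eef_rot: [0.523, -0.523, 0.476, -0.476]
force: [0.4, -1.3, 1.1]
finger_gap: 0.175
t 10.02 p [0.4026 0.2265 0.1498] x [ 0.095 -0.996  0.   ] y [ 0.  0. -1.] F [ 0.4 -1.3  1.1] gap 0.175
turn [-0.   -1.56  0.  ] shift cm [-8.3  -0.02  4.96] steps 2.3 0.2 t 10.02
```

```bash
python3 -m pendant '[[0,-1.5,0,-3,0,1.8,-1],[0,-1.5,0,-6,0,3.6,-1],[0,-1.5,0,-8.2,0,4.95,-1],[0,-1.5,0,-8.2,0,4.95,-1],[0,-1.5,0,-8.2,0,4.95,-1]]'; python3 - <<'E'
from h import *
st(); delta([.4441,.3138,.065],down(-83)); grab('wrist','w10')
E
```

```text
clock: 10.43
ee_pos: [0.4434, 0.3109, 0.1492]
eef_rot: [-0.528, 0.529, -0.47, 0.47]
force: [-0.1, -0.4, -0.1]
finger_gap: 0.177
t 10.43 p [0.4434 0.3109 0.1492] x [ 0.117 -0.993  0.   ] y [-0.001 -0.001 -1.   ] F [-0.1 -0.4 -0.1] gap 0.177
turn [ 0.07 -0.29  0.03] shift cm [-0.28  8.42  0.11] steps 2.0 0.0 t 10.43
```

View pics/w10.png

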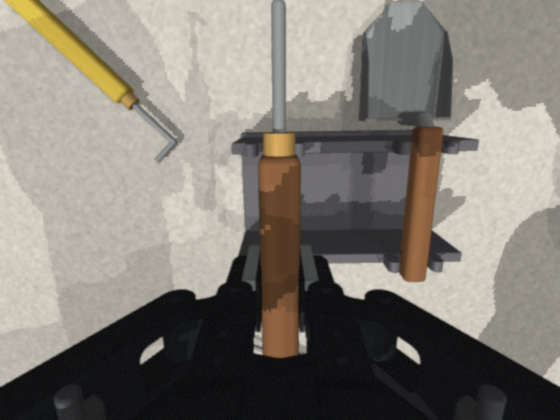

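```bash
python3 -m pendant '[[0,0,0,-0.3,1.5,0.1,-1],[0,0,0,-0.3,3,0.1,-1],[0,0,0,-0.3,5,0.1,-1],[0,0,0,-0.3,7,0.1,-1],[0,0,0,-0.3,8.4,0.1,-1]]'; python3 -m pendant '[[0,0,0,0,0.2,0,-1],[0,0,0,0,0.5,0,-1],[0,0,0,0,0.7,0,-1],[0,0,0,0,0.7,0,-1],[0,0,0,0,0.7,0,-1]]'; python3 - <<'E'
from h import *
st()
E
```

```text
clock: 10.9
ee_pos: [0.4431, 0.3121, 0.0648]
eef_rot: [-0.527, 0.528, -0.471, 0.47]
force: [-0.0, 0.6, -1.4]
finger_gap: 0.172
clock: 11.32
ee_pos: [0.444, 0.3135, 0.0601]
eef_rot: [0.529, -0.528, 0.47, -0.47]
force: [-0.5, -0.3, 0.6]
finger_gap: 0.171
t 11.32 p [0.444  0.3135 0.0601] x [ 0.116 -0.993 -0.   ] y [ 0.001  0.001 -1.   ] F [-0.5 -0.3  0.6] gap 0.171
```

```bash
python3 -m pendant '[[0,0,0,0,0.1,0,-1],[0,0,0,0,0.2,0,-1],[0,0,0,0,0.2,0,-0.2],[0,0,0,0,0.2,0,-0.2],[0,0,0,0,0.2,0,-0.2]]'; python3 -m pendant '[[0,0,0,0,0,0,-0.2],[0,0,0,0,-0.5,0,-0.2],[0,0,0,0,-3,0,-0.2],[0,0,0,0,-6,0,-0.2],[0,0,0,0,-9,0,-0.2]]'; python3 - <<'E'
from h import *
st(); grab('wrist','w11'); brown('w11')
E
```

```text
clock: 11.73
ee_pos: [0.4436, 0.3136, 0.0574]
eef_rot: [0.528, -0.528, 0.47, -0.47]
force: [-0.3, -0.3, -0.2]
finger_gap: 0.399
clock: 12.15
ee_pos: [0.4433, 0.3134, 0.1486]
eef_rot: [-0.528, 0.528, -0.47, 0.47]
force: [0.1, 0.4, 0.6]
finger_gap: 0.4
t 12.15 p [0.4433 0.3134 0.1486] x [ 0.116 -0.993  0.   ] y [-0.001 -0.    -1.   ] F [0.1 0.4 0.6] gap 0.4
px [424. 202.] n 3563 ctr [460.8 216.5] size [107.5  16.1] ang 7.6 top 76.4
px [279. 211.] n 3253 ctr [443.3 314.3] size [107.4  14.9] ang 7.0 top 76.4
```

View pics/w11.png

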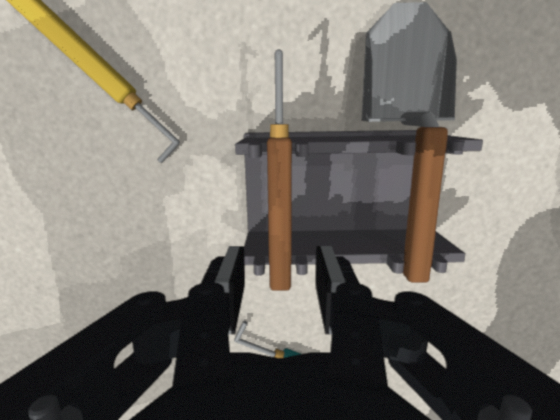

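```bash
python3 - <<'E'
from h import *
delta([.465,-.01,.20],down(-115))
E
python3 -m pendant '[[0,6,0,3.5,-1,0,0.2],[0,12,0,7.5,-2,0.3,0.2],[0,18,0,11.5,-3,0.6,0.2],[0,24,0,15.5,-4,1,0.2],[0,30,0,19.5,-5,1.5,0.2]]'; python3 - <<'E'
from h import *
st(); delta([.465,-.01,.20],down(-115))
E
```

```text
turn [-0.45 31.66 -0.29] shift cm [32.45 -4.61 -1.8 ] steps 7.9 4.4 t 12.2
clock: 12.62
ee_pos: [0.4809, 0.1198, 0.1982]
eef_rot: [-0.387, 0.387, -0.592, 0.592]
force: [0.6, 0.1, 0.4]
finger_gap: 0.602
t 12.62 p [0.4809 0.1198 0.1982] x [-0.401 -0.916 -0.   ] y [ 0.001 -0.    -1.   ] F [0.6 0.1 0.4] gap 0.602
turn [-0.04  1.37 -0.02] shift cm [12.53 -0.18  3.74] steps 3.1 0.2 t 12.62
```

```bash
python3 -m pendant '[[0,1.4,0,3.5,0,1,0.2],[0,1.4,0,7,0,2,0.2],[0,1.4,0,10,0,3,0.2],[0,1.4,0,12.2,0,3.7,0.2],[0,1.4,0,12.2,0,3.7,0.2]]'; python3 - <<'E'
from h import *
st(); grab('wrist','w12')
E
```

```text
clock: 13.03
ee_pos: [0.4665, -0.0085, 0.1976]
eef_rot: [-0.38, 0.38, -0.596, 0.597]
force: [-0.1, 0.5, -1.0]
finger_gap: 0.6
t 13.03 p [ 0.4665 -0.0085  0.1976] x [-0.422 -0.906  0.001] y [ 0.001 -0.001 -1.   ] F [-0.1  0.5 -1. ] gap 0.6
```

View pics/w12.png

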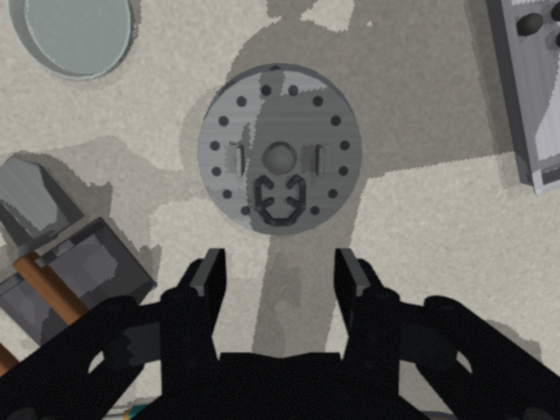

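```bash
python3 - <<'E'
from h import *
v=load('w12');C=cloud(v); p,R,o=pose(); 
T=R.inv().apply((C-p).reshape(-1,3)).reshape(C.shape)*1000
m=(v.d>0)&(C[...,2]>.0785)&(C[...,2]<.0845); m[:,:245]=0;m[:,312:]=0;m[:172]=0;m[235:]=0
q=T[m];print(len(q),q.min(0),q.max(0),cv2.minAreaRect(q[:,[0,2]].astype(np.float32)))
for r in range(174,228,4):
    us=[u for u in range(250,312) if m[r,u]]
    if us: print(r,us[0],us[-1],np.round(T[r,us[0]],1),np.round(T[r,us[-1]],1))
h=(v.d>0)&(C[...,2]>.087)&(C[...,2]<.0925);h[:,:262]=0;h[:,298:]=0;h[:135]=0;h[178:]=0; print('head',T[h].mean(0))
t=T[(v.d>0)&(C[...,2]>.073)&(C[...,2]<.0785)]; print('lid',cv2.minEnclosingCircle(t[:,[0,2]].astype(np.float32)))
crop('w12','w12c',190,370,55,245,4)
E
```

```text
1160 [-18.77865834 113.7639478  -19.74677871] [ 22.21842251 119.01442533  22.75614949] ((1.7941398620605469, 1.4325428009033203), (40.71003341674805, 42.048301696777344), 1.320806860923767)
178 259 301 [-14.6 115.8  20.4] [ 18.5 116.3  20.3]
182 255 305 [-17.9 116.2  17.1] [ 21.7 115.4  17.2]
186 254 305 [-18.7 115.9  13.9] [ 21.7 115.1  14.1]
190 255 305 [-18.  115.5  10.8] [ 21.9 116.6  10.5]
194 255 305 [-18.1 115.9   7.4] [ 22.  116.1   7.3]
198 255 305 [-18.2 115.9   4.1] [ 21.9 115.    4.3]
202 255 305 [-18.2 115.1   1. ] [ 22.1 116.4   0.6]
206 255 305 [-18.2 115.   -2.3] [ 22.2 116.4  -2.8]
210 256 304 [-17.6 115.7  -5.9] [ 21.3 115.2  -5.8]
214 260 300 [-14.3 115.   -9.1] [ 18.2 116.5  -9.6]
218 263 297 [-12.1 116.9 -13.1] [ 15.8 116.  -12.9]
222 267 293 [ -8.8 115.9 -16.3] [ 12.5 115.3 -16.1]
226 272 274 [ -4.7 115.9 -19.7] [ -3.  115.3 -19.6]
head [  1.57718912 108.43341785  35.5200876 ]
lid ((-109.66593933105469, -48.751121520996094), 204.99961853027344)
```

View pics/w12c.png

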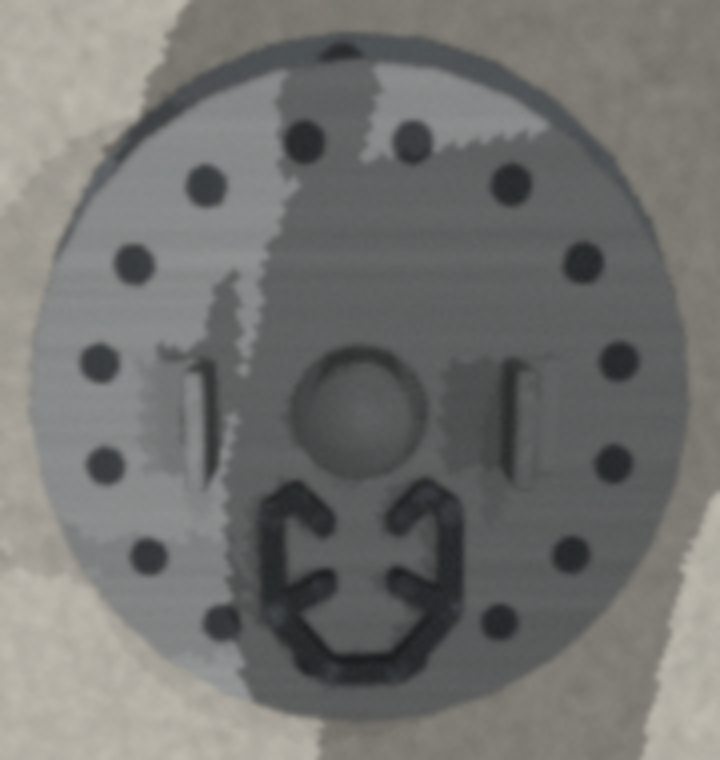

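```bash
python3 -m pendant '[[0,0,0,0.28,2,0.3,0.3],[0,0,0,0.28,5,0.5,0.3],[0,0,0,0.28,8,0.5,0.3],[0,0,0,0.28,10,0.5,0.3],[0,0,0,0.28,10,0.5,0.3]]'; python3 - <<'E'
from h import *
st(); grab('wrist','w13')
E
```

```text
clock: 13.5
ee_pos: [0.4681, -0.0084, 0.0941]
eef_rot: [0.38, -0.383, 0.597, -0.594]
force: [-1.0, 0.2, 0.5]
finger_gap: 0.652
t 13.5 p [ 0.4681 -0.0084  0.0941] x [-0.418 -0.908  0.001] y [-0.006  0.002 -1.   ] F [-1.   0.2  0.5] gap 0.652
```

View pics/w13.png

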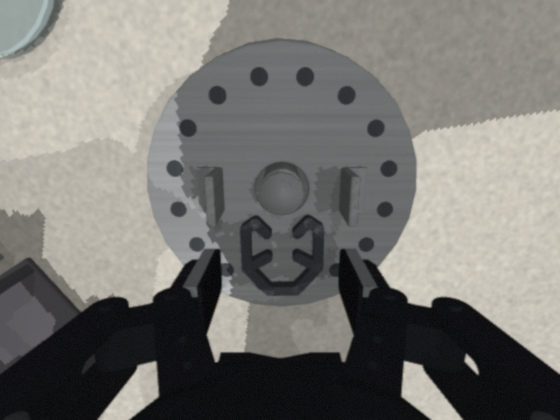

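```bash
python3 -m pendant '[[0,0,0,0,0.3,0,0.3],[0,0,0,0,0.6,0,0.3],[0,0,0,0,0.9,0,0.3],[0,0,0,0,0.9,0,0.3],[0,0,0,0,0.9,0,0.3]]'; python3 - <<'E'
from h import *
st(); grab('wrist','w14')
v=load('w14');C=cloud(v); p,R,o=pose(); 
T=R.inv().apply((C-p).reshape(-1,3)).reshape(C.shape)*1000
for r in [252,260,270,280,290]:
    print(r,[(u,*np.round(T[r,u],0).astype(int)) for u in list(range(205,255,5))+list(range(310,360,5))])
crop('w14','w14c',180,380,180,330,4)
E
```

```text
clock: 13.97
ee_pos: [0.4702, -0.0098, 0.0887]
eef_rot: [-0.381, 0.381, -0.595, 0.596]
force: [-0.1, 0.2, -0.1]
finger_gap: 0.653
t 13.97 p [ 0.4702 -0.0098  0.0887] x [-0.419 -0.908 -0.   ] y [ 0.001 -0.    -1.   ] F [-0.1  0.2 -0.1] gap 0.653
252 [(205, np.int64(-33), np.int64(-4), np.int64(10)), (210, np.int64(-31), np.int64(-3), np.int64(10)), (215, np.int64(-29), np.int64(-3), np.int64(10)), (220, np.int64(-30), np.int64(13), np.int64(3)), (225, np.int64(-27), np.int64(12), np.int64(3)), (230, np.int64(-25), np.int64(13), np.int64(3)), (235, np.int64(-23), np.int64(14), np.int64(2)), (240, np.int64(-19), np.int64(6), np.int64(6)), (245, np.int64(-17), np.int64(7), np.int64(5)), (250, np.int64(-15), np.int64(14), np.int64(2)), (310, np.int64(15), np.int64(13), np.int64(2)), (315, np.int64(17), np.int64(7), np.int64(5)), (320, np.int64(19), np.int64(6), np.int64(6)), (325, np.int64(22), np.int64(13), np.int64(2)), (330, np.int64(25), np.int64(13), np.int64(2)), (335, np.int64(27), np.int64(13), np.int64(2)), (340, np.int64(28), np.int64(2), np.int64(7)), (345, np.int64(28), np.int
[... 3399 characters left out ...]
, (235, np.int64(-23), np.int64(12), np.int64(-18)), (240, np.int64(-21), np.int64(13), np.int64(-19)), (245, np.int64(-18), np.int64(13), np.int64(-19)), (250, np.int64(-15), np.int64(7), np.int64(-15)), (310, np.int64(15), np.int64(7), np.int64(-15)), (315, np.int64(18), np.int64(14), np.int64(-19)), (320, np.int64(20), np.int64(12), np.int64(-18)), (325, np.int64(23), np.int64(14), np.int64(-19)), (330, np.int64(26), np.int64(13), np.int64(-19)), (335, np.int64(28), np.int64(13), np.int64(-19)), (340, np.int64(27), np.int64(-3), np.int64(-9)), (345, np.int64(28), np.int64(-13), np.int64(-3)), (350, np.int64(28), np.int64(-21), np.int64(2)), (355, np.int64(27), np.int64(-30), np.int64(7))]
```

View pics/w14c.png

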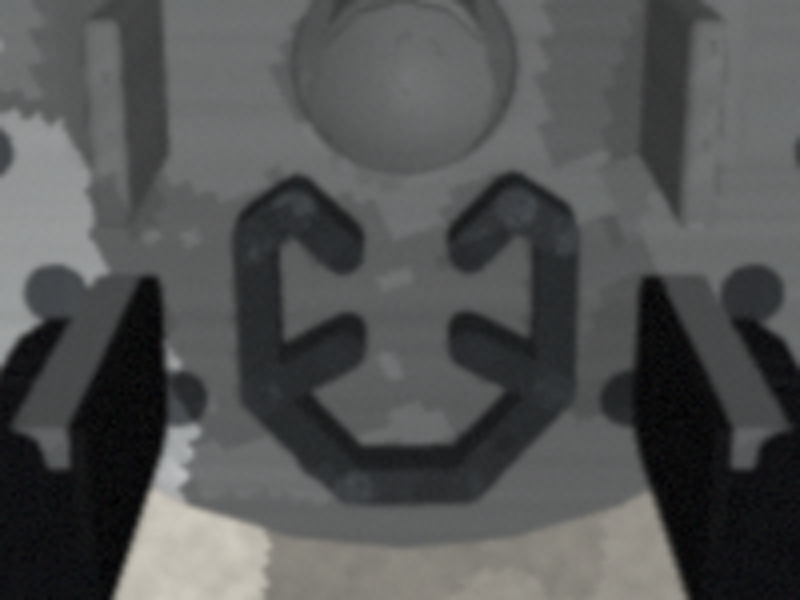

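```bash
python3 -m pendant '[[0,0,0,0,0.1,0.2,0.1],[0,0,0,0,0.2,0.2,0.1],[0,0,0,0,0.3,0.2,0.1],[0,0,0,0,0.4,0.2,0.1],[0,0,0,0,0.4,0.2,0.1]]'; python3 - <<'E'
from h import *
st(); grab('wrist','w15')
v=load('w15');C=cloud(v); p,R,o=pose(); 
T=R.inv().apply((C-p).reshape(-1,3)).reshape(C.shape)*1000
for r in [246,250,254]:
    print(r,[(u,*np.round(T[r,u],0).astype(int)) for u in list(range(215,235,2))+list(range(330,350,2))])
crop('w15','w15c',180,380,180,330,4)
E
```

```text
clock: 14.43
ee_pos: [0.4717, -0.0106, 0.0841]
eef_rot: [0.381, -0.381, 0.596, -0.595]
force: [0.1, -0.5, 0.7]
finger_gap: 0.553
t 14.43 p [ 0.4717 -0.0106  0.0841] x [-0.419 -0.908  0.   ] y [-0.  0. -1.] F [ 0.1 -0.5  0.7] gap 0.553
246 [(215, np.int64(-31), np.int64(9), np.int64(8)), (217, np.int64(-30), np.int64(7), np.int64(8)), (219, np.int64(-29), np.int64(8), np.int64(8)), (221, np.int64(-28), np.int64(8), np.int64(8)), (223, np.int64(-27), np.int64(9), np.int64(8)), (225, np.int64(-27), np.int64(10), np.int64(7)), (227, np.int64(-25), np.int64(9), np.int64(7)), (229, np.int64(-24), np.int64(9), np.int64(8)), (231, np.int64(-23), np.int64(8), np.int64(8)), (233, np.int64(-22), np.int64(8), np.int64(8)), (330, np.int64(24), np.int64(8), np.int64(8)), (332, np.int64(25), np.int64(8), np.int64(8)), (334, np.int64(26), np.int64(8), np.int64(8)), (336, np.int64(27), np.int64(10), np.int64(7)), (338, np.int64(28), np.int64(9), np.int64(8)), (340, np.int64(29), np.int64(8), np.int64(8)), (342, np.int64(30), np.int64(8), np.int64(8)), (344, np.int64(31), np.int64(9), np.int64(7)), (3
[... 1362 characters left out ...]
(-5), np.int64(10)), (227, np.int64(-24), np.int64(-1), np.int64(8)), (229, np.int64(-24), np.int64(4), np.int64(6)), (231, np.int64(-24), np.int64(9), np.int64(3)), (233, np.int64(-23), np.int64(8), np.int64(4)), (330, np.int64(23), np.int64(5), np.int64(5)), (332, np.int64(23), np.int64(-2), np.int64(8)), (334, np.int64(23), np.int64(-5), np.int64(10)), (336, np.int64(24), np.int64(-5), np.int64(10)), (338, np.int64(25), np.int64(-5), np.int64(10)), (340, np.int64(26), np.int64(-5), np.int64(10)), (342, np.int64(27), np.int64(-6), np.int64(10)), (344, np.int64(28), np.int64(-6), np.int64(10)), (346, np.int64(29), np.int64(-5), np.int64(10)), (348, np.int64(29), np.int64(-7), np.int64(10))]
```

View pics/w15c.png

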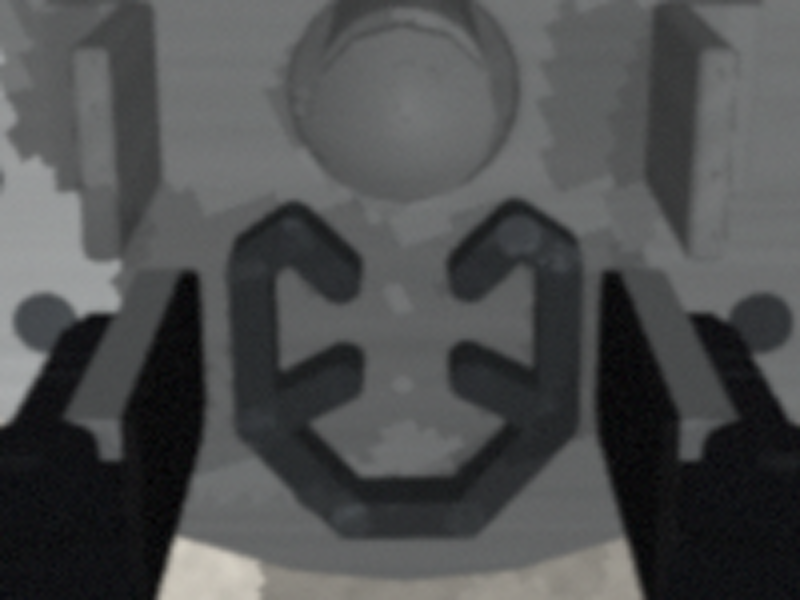

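```bash
python3 -m pendant '[[0,0,0,0,0.1,0,0.1],[0,0,0,0,0.2,0,0.1],[0,0,0,0,0.2,0,0.1],[0,0,0,0,0.2,0,-0.3],[0,0,0,0,0.2,0,-0.3]]'; python3 - <<'E'
from h import *
st(); grab('wrist','w16')
crop('w16','w16c',180,380,180,330,4)
E
```

```text
clock: 14.9
ee_pos: [0.4722, -0.0106, 0.0829]
eef_rot: [-0.381, 0.381, -0.595, 0.596]
force: [-0.8, 0.3, 6.6]
finger_gap: 0.444
t 14.9 p [ 0.4722 -0.0106  0.0829] x [-0.419 -0.908 -0.   ] y [ 0.001 -0.    -1.   ] F [-0.8  0.3  6.6] gap 0.444
```

View pics/w16c.png

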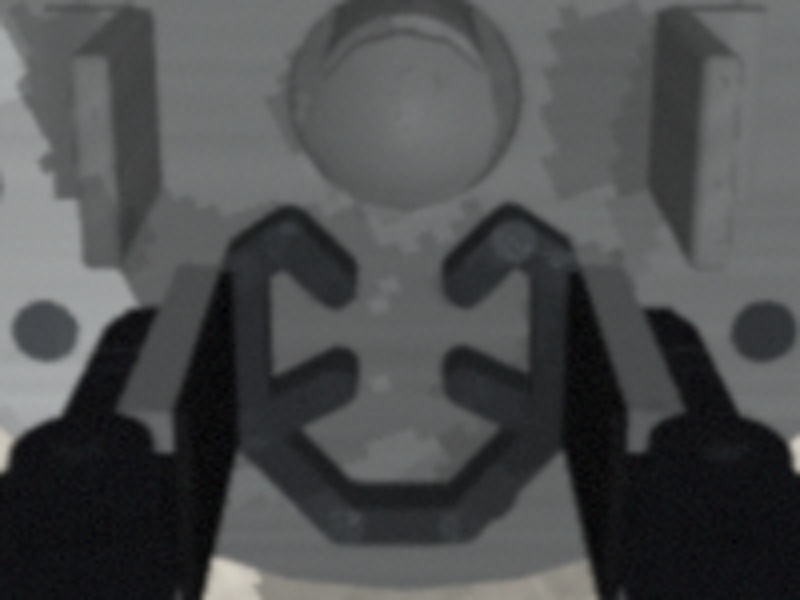

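```bash
python3 -m pendant '[[0,0,0,0,0,0,-0.3],[0,0,0,0,-0.1,0,-0.3],[0,0,0,0,-0.3,0,-0.3],[0,0,0,0,-0.6,0,-0.3],[0,0,0,0,-1,0,-0.3]]'; python3 - <<'E'
from h import *
st(); grab('wrist','w17')
crop('w17','w17c',180,380,180,330,4)
E
```

```text
clock: 15.37
ee_pos: [0.4717, -0.0106, 0.0924]
eef_rot: [0.381, -0.381, 0.596, -0.595]
force: [-0.9, 0.2, -0.5]
finger_gap: 0.447
t 15.37 p [ 0.4717 -0.0106  0.0924] x [-0.419 -0.908  0.   ] y [-0.001  0.    -1.   ] F [-0.9  0.2 -0.5] gap 0.447
```

View pics/w17c.png

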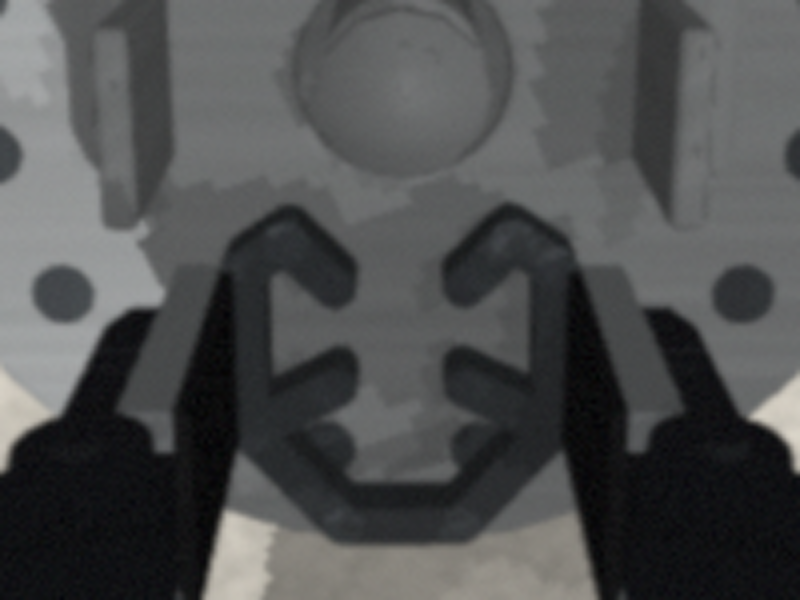

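```bash
python3 -m pendant '[[0,0,0,0,-2,0,-0.3],[0,0,0,0,-4,0,-0.3],[0,0,0,0,-6,0,-0.3],[0,0,0,0,-7,0,-0.3],[0,0,0,0,-7,0,-0.3]]'; cat >> h.py <<'E'
def dish(s,guess=(.62,.11)):
    v=load(s);C=cloud(v); m=(v.d>0)&(C[...,2]>.012)&(C[...,2]<.024)&(np.hypot(C[...,0]-guess[0],C[...,1]-guess[1])<.09)
    k,l,st_,c=cv2.connectedComponentsWithStats(m.astype(np.uint8)); 
    if k<2: print('no dish');return
    i=1+np.argmax(st_[1:,4]); q=C[l==i]; 
    print(s,'dish',len(q),np.round(cv2.minEnclosingCircle((q[:,:2]*1000).astype(np.float32))[0],1),round(cv2.minEnclosingCircle((q[:,:2]*1000).astype(np.float32))[1],1),'z',np.percentile(q[:,2],95))
E
python3 - <<'E'
from h import *
st(); grab('scene','c18'); grab('side','s18')
for s in ['wrist0','scene0','side0','c18','s18','w12']: dish(s)
E
```

```text
clock: 15.83
ee_pos: [0.4728, -0.0108, 0.1645]
eef_rot: [-0.382, 0.38, -0.594, 0.597]
force: [-0.1, -0.2, -0.1]
finger_gap: 0.444
t 15.83 p [ 0.4728 -0.0108  0.1645] x [-0.419 -0.908 -0.001] y [ 0.004 -0.001 -1.   ] F [-0.1 -0.2 -0.1] gap 0.444
wrist0 dish 692 [681.5  93.6] 53.5 z 0.018620946052443816
scene0 dish 120 [677.2  92.2] 53.5 z 0.018809101828737587
side0 dish 99 [680.7  95.7] 53.9 z 0.01976861261886845
c18 dish 118 [675.5  93.3] 54.6 z 0.019210767250366054
s18 dish 97 [680.   95.2] 55.6 z 0.020210105769250152
w12 dish 1107 [681.3  93.9] 54.0 z 0.01838252227911479
```

View pics/c18.png

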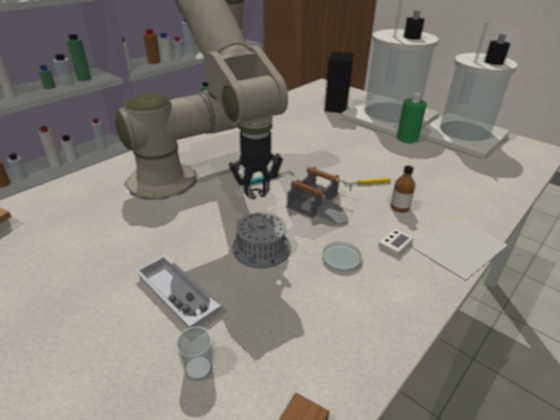

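```bash
python3 - <<'E'
from h import *
delta([.685,.0925,.10])
E
```

```text
turn [0. 0. 0.] shift cm [-18.29   6.2   15.06] steps 5.9 0.0 t 15.93
```

```bash
python3 -m pendant '[[0,0,0,-2.8,0,2.3,-0.3],[0,0,0,-5.6,0,4.6,-0.3],[0,0,0,-8.4,0,6.9,-0.3],[0,0,0,-11.2,0,9.2,-0.3],[0,0,0,-14,0,11.5,-0.3]]'; python3 -m pendant '[[0,0,0,-2.2,1,1.8,-0.3],[0,0,0,-4.2,3,3.5,-0.3],[0,0,0,-4.2,5,3.5,-0.3],[0,0,0,-4.2,6,3.5,-0.3],[0,0,0,-4.2,6,3.5,-0.3]]';python3 - <<'E'
from h import *
st(); delta([.685,.0925,.0135],down(-115)); grab('wrist','w19'); dish('w19',(.68,.095))
E
```

```text
clock: 16.35
ee_pos: [0.6358, 0.0694, 0.1606]
eef_rot: [0.381, -0.382, 0.596, -0.595]
force: [0.4, -0.3, 0.4]
finger_gap: 0.446
clock: 16.77
ee_pos: [0.6824, 0.0918, 0.0981]
eef_rot: [0.379, -0.383, 0.597, -0.594]
force: [0.1, 0.4, 0.2]
finger_gap: 0.448
t 16.77 p [0.6824 0.0918 0.0981] x [-0.419 -0.908  0.003] y [-0.007  0.    -1.   ] F [0.1 0.4 0.2] gap 0.448
turn [0.38 0.24 0.16] shift cm [-0.2   8.46  0.26] steps 2.0 0.1 t 16.77
w19 dish 2045 [682.3  94.1] 54.0 z 0.018541787539884773
```

View pics/w19.png

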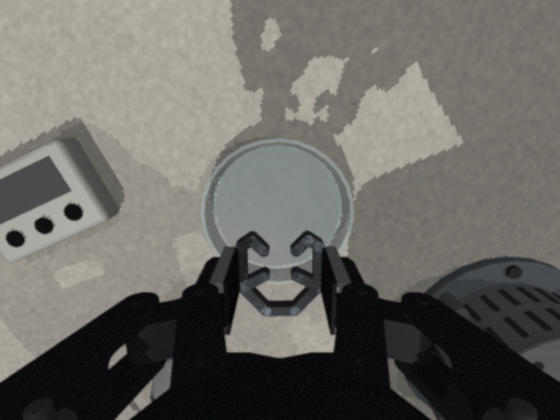

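```bash
python3 -m pendant '[[0,0,0,-0.2,1.5,0.25,-0.3],[0,0,0,-0.2,3,0.25,-0.3],[0,0,0,-0.2,5,0.25,-0.3],[0,0,0,-0.2,7,0.25,-0.3],[0,0,0,-0.2,7,0.25,-0.3]]'; python3 -m pendant '[[0,0,0,0,0.4,0,-0.3],[0,0,0,0,0.8,0,-0.3],[0,0,0,0,1.2,0,-0.3],[0,0,0,0,1.4,0,-0.3],[0,0,0,0,1.4,0,-0.3]]';python3 - <<'E'
from h import *
st(); grab('wrist','w20')
E
```

```text
clock: 17.23
ee_pos: [0.6855, 0.0923, 0.0286]
eef_rot: [0.379, -0.383, 0.597, -0.595]
force: [-0.9, -0.2, -1.5]
finger_gap: 0.444
clock: 17.65
ee_pos: [0.6874, 0.0926, 0.0184]
eef_rot: [-0.381, 0.381, -0.596, 0.596]
force: [0.3, 0.6, -0.1]
finger_gap: 0.445
t 17.65 p [0.6874 0.0926 0.0184] x [-0.419 -0.908 -0.   ] y [ 0.  0. -1.] F [ 0.3  0.6 -0.1] gap 0.445
```

View pics/w20.png

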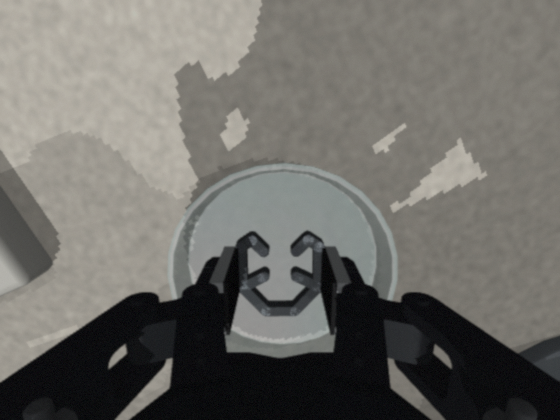

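```bash
python3 -m pendant '[[0,0,0,0,0.15,0,-0.3],[0,0,0,0,0.3,0,-0.3],[0,0,0,0,0.3,0,-0.3],[0,0,0,0,0.3,0,-0.1],[0,0,0,0,0.3,0,0.05]]'; python3 -m pendant '[[0,0,0,0,0,0,0.1],[0,0,0,0,0,0,0.1],[0,0,0,0,-0.5,0,0.1],[0,0,0,0,-2,0,0.1],[0,0,0,0,-5,0,0.1]]';python3 - <<'E'
from h import *
st(); grab('wrist','w21'); dish('w21',(.68,.095))
E
```

```text
clock: 18.12
ee_pos: [0.6874, 0.0926, 0.0154]
eef_rot: [-0.381, 0.381, -0.596, 0.596]
force: [0.7, 0.3, -0.1]
finger_gap: 0.523
clock: 18.53
ee_pos: [0.6856, 0.0926, 0.0627]
eef_rot: [0.379, -0.383, 0.597, -0.594]
force: [-0.7, -0.6, -0.3]
finger_gap: 0.546
t 18.53 p [0.6856 0.0926 0.0627] x [-0.419 -0.908  0.002] y [-0.006  0.    -1.   ] F [-0.7 -0.6 -0.3] gap 0.546
w21 dish 2363 [682.4  93.7] 53.8 z 0.018519014515593266
```

View pics/w21.png

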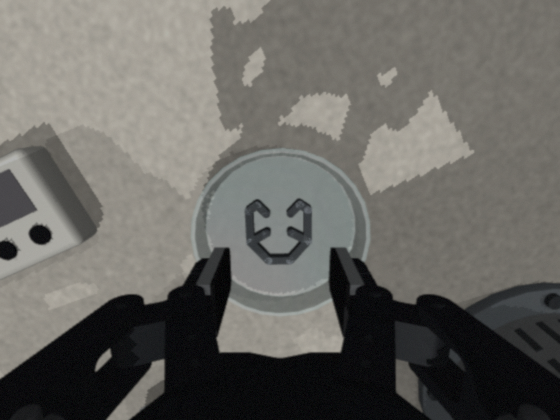

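```bash
python3 - <<'E'
from h import *
v=load('c18');C=cloud(v)
for nm,(u,r) in dict(beakerbot=(197,370),beakertop=(196,335),trayA=(150,262),trayB=(205,315),free=(300,310),free2=(250,340),pel=(190,300)).items(): print(nm,np.round(C[r,u],3), np.round(ray(v,u,r,0),3))
crop('c18','c18c',120,260,240,390,5)
E
```

```text
beakerbot [ 0.687 -0.393  0.041] [ 0.663 -0.38   0.   ]
beakertop [ 0.641 -0.355  0.068] [ 0.595 -0.327  0.   ]
trayA [ 0.356 -0.278  0.03 ] [ 0.324 -0.263  0.   ]
trayB [ 0.586 -0.292  0.027] [ 0.566 -0.279  0.   ]
free [ 0.716 -0.12  -0.001] [ 0.716 -0.12   0.   ]
free2 [ 0.691 -0.258  0.001] [ 0.69  -0.257  0.   ]
pel [ 0.513 -0.278  0.009] [ 0.505 -0.274  0.   ]
```

View pics/c18c.png

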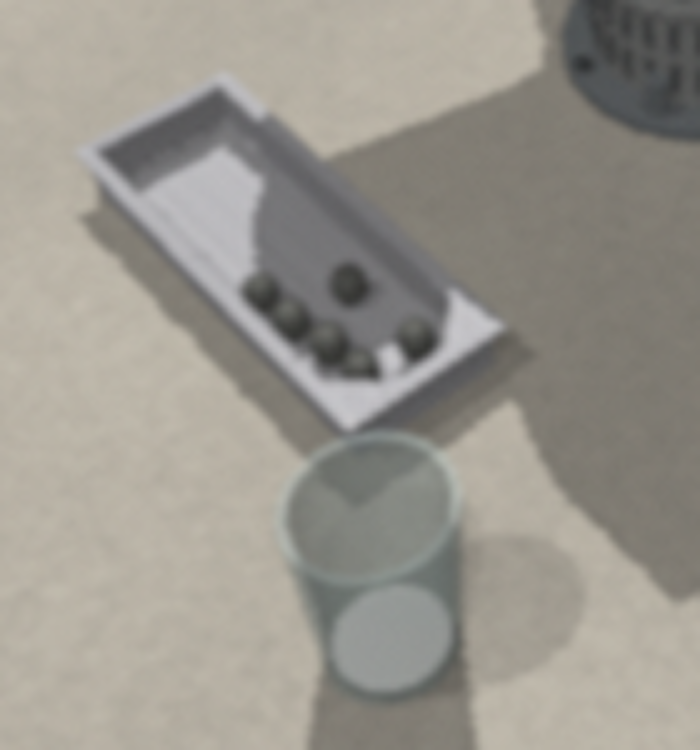

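```bash
python3 - <<'E'
from h import *
delta([.48,-.015,.19],down(-115))
E
```

```text
turn [-0.35  0.25 -0.15] shift cm [ 18.51 -11.94 -14.42] steps 6.3 0.1 t 18.58
```

```bash
python3 -m pendant '[[0,0,0,0,-4,0,1],[0,0,0,1,-8,-1,1],[0,0,0,3,-11,-3,1],[0,0,0,5.5,-11.8,-5,1],[0,0,0,8,-11.8,-7,1]]'; python3 -m pendant '[[0,0,0,3,0,-2,1],[0,0,0,6,0,-4,1],[0,0,0,8.5,0,-6,1],[0,0,0,10.4,0,-7.4,1],[0,0,0,10.4,0,-7.4,1]]';python3 - <<'E'
from h import *
st(); grab('wrist','w22')
E
```

```text
clock: 19.0
ee_pos: [0.5902, 0.049, 0.1869]
eef_rot: [-0.383, 0.38, -0.594, 0.597]
force: [0.5, -0.6, 0.2]
finger_gap: 1.002
clock: 19.42
ee_pos: [0.477, -0.0154, 0.1841]
eef_rot: [-0.381, 0.381, -0.596, 0.596]
force: [-0.4, 0.1, 0.2]
finger_gap: 1.0
t 19.42 p [ 0.477  -0.0154  0.1841] x [-0.42  -0.907  0.001] y [-0.    -0.001 -1.   ] F [-0.4  0.1  0.2] gap 1.0
```

View pics/w22.png

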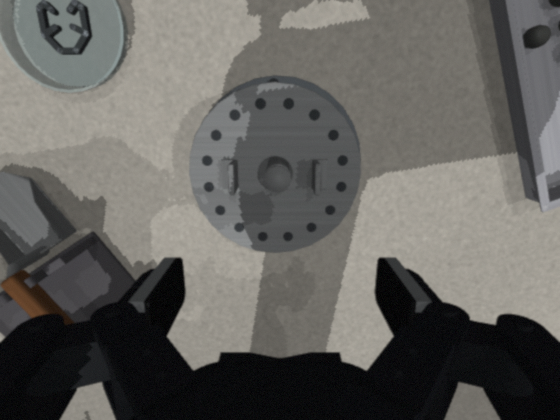

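```bash
cat >> h.py <<'E'
def lugs(s,c=(.498,-.023),z0=.0945,z1=.106):
    v=load(s);C=cloud(v);p,R,o=pose(); T=R.inv().apply((C-p).reshape(-1,3)).reshape(C.shape)*1000
    m=(v.d>0)&(C[...,2]>z0)&(C[...,2]<z1)&(np.hypot(C[...,0]-c[0],C[...,1]-c[1])<.045)
    k,l,st_,cc=cv2.connectedComponentsWithStats(m.astype(np.uint8)); L=[]
    for i in range(1,k):
        if st_[i,4]>15:
            q=T[l==i]; L.append((q.min(0)+q.max(0))/2); print('lug tool',np.round(q.min(0),1),np.round(q.max(0),1),'world',np.round(C[l==i].mean(0),4))
    if len(L)==2: print('mid tool',np.round((L[0]+L[1])/2,1),'sep',np.round(L[1]-L[0],1))
    t=C[(v.d>0)&(C[...,2]>z0-.022)&(C[...,2]<z0-.0155)&(np.hypot(C[...,0]-c[0],C[...,1]-c[1])<.1)]
    if len(t): print('disc',np.round(cv2.minEnclosingCircle((t[:,:2]*1000).astype(np.float32)),1))
E
python3 - <<'E'
from h import *
lugs('w22')
E
```

```text
lug tool [-34.8  83.1  12.9] [-30.6  89.6  34.1] world [0.5142 0.0045 0.0991]
lug tool [25.1 82.5 12.8] [29.3 89.4 34.3] world [ 0.4895 -0.0494  0.0992]
mid tool [-2.7 86.2 23.5] sep [59.9 -0.4  0.1]Traceback (most recent call last):
  File "<stdin>", line 2, in <module>
  File "h.py", line 64, in lugs
    if len(t): print('disc',np.round(cv2.minEnclosingCircle((t[:,:2]*1000).astype(np.float32)),1))
                            ~~~~~~~~^^^^^^^^^^^^^^^^^^^^^^^^^^^^^^^^^^^^^^^^^^^^^^^^^^^^^^^^^^^^^
    return _wrapfunc(a, 'round', decimals=decimals, out=out)
    return _wrapit(obj, method, *args, **kwds)
    conv = _array_converter(obj)
ValueError: setting an array element with a sequence. The requested array has an inhomogeneous shape after 1 dimensions. The detected shape was (2,) + inhomogeneous part.
```

```bash
python3 -m pendant '[[0,0,0,-0.16,0,1.5,1],[0,0,0,-0.16,2,2.35,1],[0,0,0,-0.16,5,2.35,1],[0,0,0,-0.16,7.5,2.35,1],[0,0,0,-0.16,7.5,2.35,1]]'; python3 -m pendant '[[0,0,0,0,0.5,0,1],[0,0,0,0,1,0,1],[0,0,0,0,1.5,0,1],[0,0,0,0,2.0,0,1],[0,0,0,0,2.0,0,1]]';python3 - <<'E'
from h import *
st(); grab('wrist','w23')
E
```

```text
clock: 19.88
ee_pos: [0.5002, -0.0217, 0.1044]
eef_rot: [0.38, -0.383, 0.597, -0.594]
force: [-1.0, 0.4, 0.2]
finger_gap: 0.998
clock: 20.3
ee_pos: [0.5015, -0.0225, 0.088]
eef_rot: [0.381, -0.381, 0.596, -0.596]
force: [-0.4, 0.6, 0.5]
finger_gap: 0.998
t 20.3 p [ 0.5015 -0.0225  0.088 ] x [-0.419 -0.908  0.   ] y [-0.  0. -1.] F [-0.4  0.6  0.5] gap 0.998
```

View pics/w23.png

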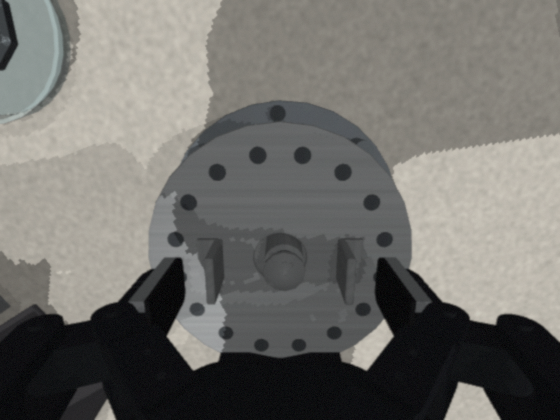

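```bash
sed -i "s/    if len(t): print('disc'.*/    if len(t): print('disc',cv2.minEnclosingCircle((t[:,:2]*1000).astype(np.float32)))/" h.py; python3 - <<'E'
from h import *
lugs('w23')
E
```

```text
lug tool [-32.4 -12.8 -11.5] [-27.9  -6.2  11.1] world [0.5147 0.0042 0.0989]
lug tool [ 27.4 -13.8 -11.2] [31.8 -6.1 11.2] world [ 0.4901 -0.0494  0.0989]
lug tool [ 41.8 -17.6 -12.1] [45.  -6.1 10.5] world [ 0.4842 -0.0614  0.1007]
lug tool [-43.  -17.6  -7.7] [-42.4  -6.3   2.1] world [0.5173 0.0174 0.1001]
disc ((501.15826416015625, -22.0470027923584), 66.06105041503906)
```

```bash
python3 -m pendant '[[0,0,0,0,0.2,0,1],[0,0,0,0,0.4,0,1],[0,0,0,0,0.4,0,0],[0,0,0,0,0.4,0,-1],[0,0,0,0,0.4,0,-1]]'; python3 -m pendant '[[0,0,0,0,0,0,-1],[0,0,0,0,0,0,-1],[0,0,0,0,-0.1,0,-1],[0,0,0,0,-0.4,0,-1],[0,0,0,0,-0.8,0,-1]]';python3 - <<'E'
from h import *
st(); grab('wrist','w24')
E
```

```text
clock: 20.77
ee_pos: [0.5016, -0.0225, 0.0847]
eef_rot: [-0.381, 0.381, -0.596, 0.596]
force: [-2.7, -0.5, 4.9]
finger_gap: 0.735
clock: 21.18
ee_pos: [0.5012, -0.0224, 0.092]
eef_rot: [0.381, -0.381, 0.596, -0.595]
force: [-1.1, -1.0, -3.7]
finger_gap: 0.732
t 21.18 p [ 0.5012 -0.0224  0.092 ] x [-0.419 -0.908  0.   ] y [-0.001  0.    -1.   ] F [-1.1 -1.  -3.7] gap 0.732
```

View pics/w24.png

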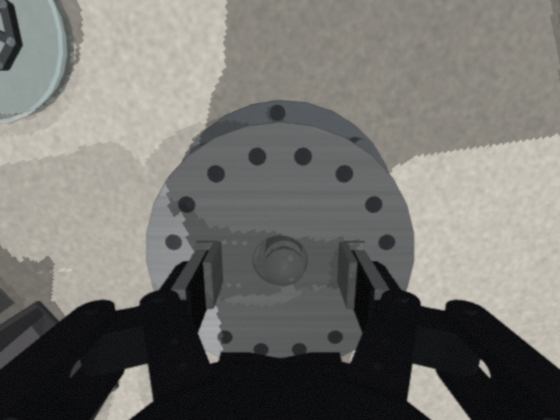

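```bash
python3 -m pendant '[[0,0,0,0,-1,0,-1],[0,0,0,0,-2.5,0,-1],[0,0,0,0,-4,0,-1],[0,0,0,0,-6,0,-1],[0,0,0,0,-6,0,-1]]';python3 - <<'E'
from h import *
st(); grab('wrist','w25'); delta([.645,-.13,.15],down(-115))
E
```

```text
clock: 21.65
ee_pos: [0.5031, -0.0229, 0.156]
eef_rot: [-0.383, 0.38, -0.594, 0.597]
force: [0.9, -0.7, -2.0]
finger_gap: 0.734
t 21.65 p [ 0.5031 -0.0229  0.156 ] x [-0.419 -0.908 -0.001] y [ 0.006 -0.002 -1.   ] F [ 0.9 -0.7 -2. ] gap 0.734
turn [-0.22  0.25 -0.04] shift cm [ 3.77  0.46 17.44] steps 4.3 0.0 t 21.7
```

View pics/w25.png

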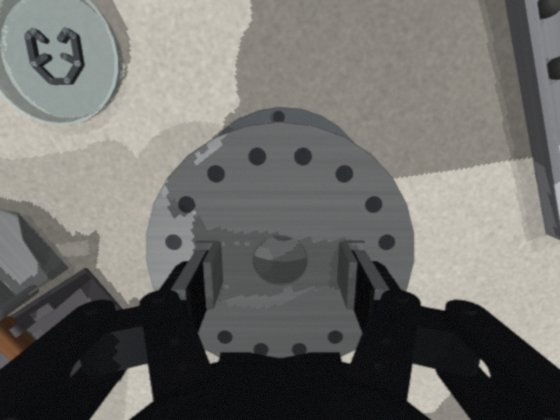

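```bash
python3 -m pendant '[[0,0,0,0.7,0,3,-1],[0,0,0,1.4,0,6.5,-1],[0,0,0,2.1,0,10,-1],[0,0,0,2.9,0,13.5,-1],[0,0,0,3.7,0,17,-1]]';python3 -m pendant '[[0,0,0,0,2,0,-1],[0,0,0,0,4,0,-1],[0,0,0,0,6.5,0,-1],[0,0,0,0,9,0,-1],[0,0,0,0,11,0,-1]]';python3 - <<'E'
from h import *
st(); delta([.645,-.13,.0135],down(-115)); grab('side','s26'); crop('s26','s26c',180,340,130,250,5)
E
```

```text
clock: 22.12
ee_pos: [0.6411, -0.1282, 0.1506]
eef_rot: [0.381, -0.382, 0.596, -0.595]
force: [0.7, -0.1, -3.4]
finger_gap: 0.732
clock: 22.53
ee_pos: [0.6391, -0.1269, 0.0386]
eef_rot: [0.38, -0.382, 0.597, -0.594]
force: [0.8, 0.2, -3.4]
finger_gap: 0.738
t 22.53 p [ 0.6391 -0.1269  0.0386] x [-0.419 -0.908  0.   ] y [-0.004  0.001 -1.   ] F [ 0.8  0.2 -3.4] gap 0.738
turn [0.23 0.23 0.01] shift cm [0.03 2.51 0.68] steps 0.6 0.0 t 22.53
```

View pics/s26c.png

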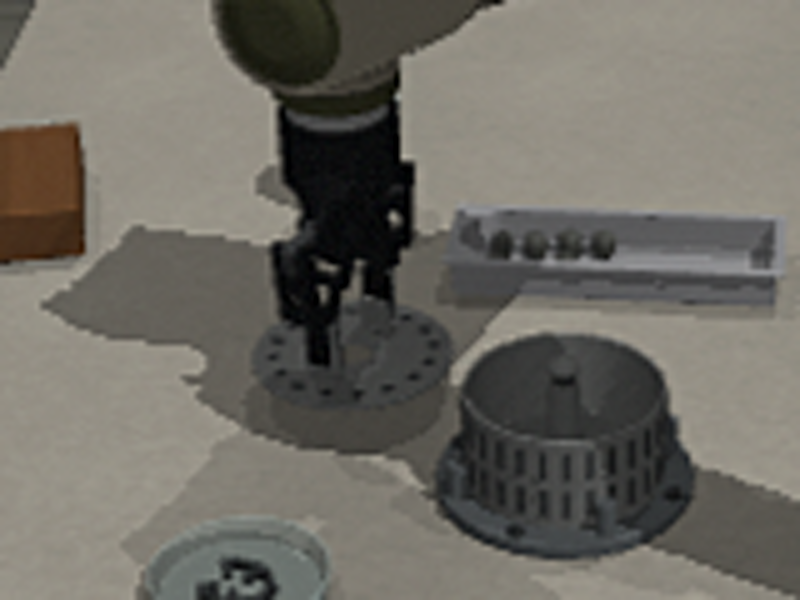

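```bash
python3 -m pendant '[[0,0,0,0,0.6,0,-1],[0,0,0,0,1.2,0,-1],[0,0,0,0,1.7,0,-1],[0,0,0,0,2.1,0,-1],[0,0,0,0,2.3,0,-1]]';python3 -m pendant '[[0,0,0,0,0.1,0,-1],[0,0,0,0,0.2,0,-1],[0,0,0,0,0.3,0,-1],[0,0,0,0,0.3,0,-1],[0,0,0,0,0.3,0,-1]]'
```

```text
clock: 23.0
ee_pos: [0.6405, -0.1274, 0.0193]
eef_rot: [-0.381, 0.381, -0.595, 0.596]
force: [0.6, -0.4, -4.3]
finger_gap: 0.732
clock: 23.42
ee_pos: [0.6405, -0.1274, 0.0165]
eef_rot: [-0.381, 0.381, -0.595, 0.596]
force: [0.9, 0.9, -3.2]
finger_gap: 0.734
```

```bash
python3 -m pendant '[[0,0,0,0,0.1,0,-1],[0,0,0,0,0.2,0,-1],[0,0,0,0,0.3,0,-1],[0,0,0,0,0.3,0,-1],[0,0,0,0,0.3,0,-1]]'
```

```text
clock: 23.83
ee_pos: [0.6404, -0.1273, 0.0132]
eef_rot: [0.381, -0.381, 0.596, -0.596]
force: [0.4, -0.1, -3.5]
finger_gap: 0.733
```

```bash
python3 -m pendant '[[0,0,0,0,0.05,0,-1],[0,0,0,0,0.1,0,-1],[0,0,0,0,0.15,0,-1],[0,0,0,0,0.2,0,-1],[0,0,0,0,0.2,0,-1]]'
```

```text
clock: 24.25
ee_pos: [0.6405, -0.1273, 0.0128]
eef_rot: [-0.381, 0.381, -0.595, 0.596]
force: [-6.1, 2.0, 8.8]
finger_gap: 0.731
```

Contact with the bench. Release and rise.

```bash
python3 -m pendant '[[0,0,0,0,-0.1,0,-1],[0,0,0,0,-0.1,0,0.6],[0,0,0,0,-0.1,0,1],[0,0,0,0,-0.1,0,1],[0,0,0,0,-0.1,0,1]]';python3 -m pendant '[[0,0,0,0,-1,0,1],[0,0,0,0,-3,0,1],[0,0,0,0,-6,0,1],[0,0,0,0,-10,0,1],[0,0,0,0,-14,0,1]]';python3 - <<'E'
from h import *
st(); grab('wrist','w27')
E
```

```text
clock: 24.67
ee_pos: [0.6406, -0.1274, 0.0123]
eef_rot: [-0.381, 0.381, -0.595, 0.596]
force: [-0.0, 0.2, 0.2]
finger_gap: 1.001
clock: 25.08
ee_pos: [0.64, -0.1272, 0.1542]
eef_rot: [0.381, -0.381, 0.596, -0.595]
force: [1.6, -0.3, 0.2]
finger_gap: 1.001
t 25.08 p [ 0.64   -0.1272  0.1542] x [-0.419 -0.908  0.   ] y [-0.001  0.    -1.   ] F [ 1.6 -0.3  0.2] gap 1.001
```

View pics/w27.png

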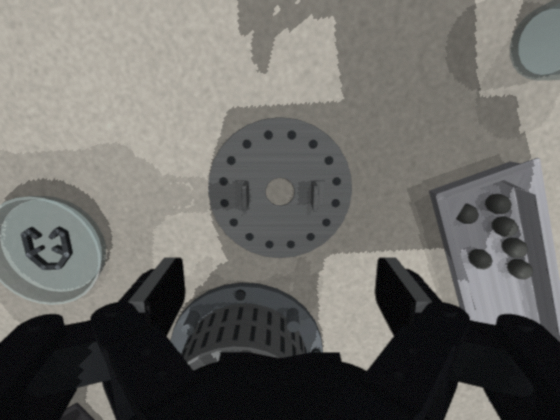

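```bash
python3 - <<'E'
from h import *
delta([.46,-.27,.27],down(-90))
E
```

```text
turn [ -0.78 -24.74   0.13] shift cm [ 20.53 -10.76 -10.55] steps 6.1 3.5 t 25.13
```

```bash
python3 -m pendant '[[0,0,0,1,-4,0,1],[0,-5,0,4,-8,-2,1],[0,-10,0,7,-10.8,-4,1],[0,-15,0,10,-10.8,-6,1],[0,-20,0,13,-10.8,-7.5,1]]';python3 - <<'E'
from h import *
st();delta([.46,-.27,.27],down(-90))
E
```

```text
clock: 25.55
ee_pos: [0.5171, -0.2143, 0.2635]
eef_rot: [-0.481, 0.48, -0.517, 0.521]
force: [0.6, -0.9, -0.4]
finger_gap: 1.003
t 25.55 p [ 0.5171 -0.2143  0.2635] x [-0.077 -0.997  0.003] y [ 0.005 -0.003 -1.   ] F [ 0.6 -0.9 -0.4] gap 1.003
turn [-0.27 -4.42  0.17] shift cm [ 6.   -0.66 -5.26] steps 1.9 0.6 t 25.55
```

```bash
python3 -m pendant '[[0,-4,0,3,-0.5,-2.5,1],[0,-4.5,0,5,-0.5,-5,1],[0,-4.5,0,5,-0.5,-5,1],[0,-4.5,0,5,-0.5,-5,1],[0,-4.5,0,5,-0.5,-5,1]]';python3 - <<'E'
from h import *
st();grab('wrist','w28')
E
```

```text
clock: 25.97
ee_pos: [0.4643, -0.2594, 0.2657]
eef_rot: [-0.499, 0.499, -0.501, 0.501]
force: [-0.2, 0.2, 0.1]
finger_gap: 1.004
t 25.97 p [ 0.4643 -0.2594  0.2657] x [-0.005 -1.     0.   ] y [ 0.001 -0.    -1.   ] F [-0.2  0.2  0.1] gap 1.004
```

View pics/w28.png

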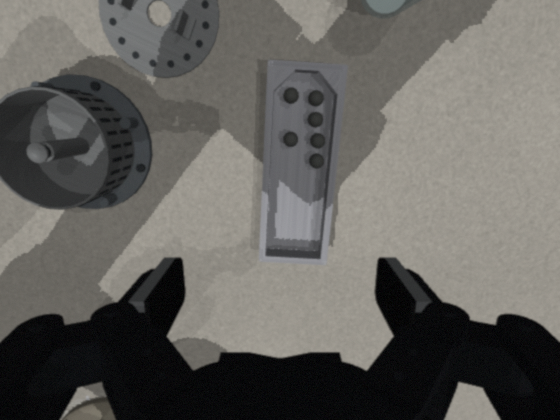

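```bash
cat >> h.py <<'E'
def tray(s,c=(.47,-.29)):
    v=load(s);C=cloud(v)
    m=(v.d>0)&(abs(C[...,0]-c[0])<.16)&(abs(C[...,1]-c[1])<.07)
    q=C[m&(C[...,2]>.023)&(C[...,2]<.033)]; q=q[:,:2]*1000
    r=cv2.minAreaRect(q.astype(np.float32)); print('rim rect',r, cv2.boxPoints(r).round(1).tolist())
    f=C[m&(C[...,2]>.0005)&(C[...,2]<.005)]; print('floor z',np.median(f[:,2]))
    g=v.p.astype(int).max(-1); w=(m&(g<75)&(C[...,2]>.008)).astype(np.uint8); w=cv2.morphologyEx(w,cv2.MORPH_OPEN,np.ones((3,3)))
    k,l,st_,cc=cv2.connectedComponentsWithStats(w)
    for i in range(1,k):
        if st_[i,4]>20: print('pel px',cc[i].round(1),st_[i,4],np.round(C[l==i].mean(0),4),'top',np.round(C[l==i][:,2].max(),4))
E
python3 - <<'E'
from h import *
tray('w28')
crop('w28','w28c',230,370,50,270,3)
E
```

```text
rim rect ((468.0589599609375, -281.7637939453125), (86.15082550048828, 236.96595764160156), 86.29671478271484) [[347.0, -317.1000061035156], [583.5, -332.3999938964844], [589.0999755859375, -246.39999389648438], [352.6000061035156, -231.10000610351562]]
floor z 0.002018578172026886
pel px [290.5  95.3] 200 [ 0.5528 -0.2717  0.0184] top 0.0218
pel px [315.2  97.7] 197 [ 0.55   -0.2996  0.0184] top 0.0222
pel px [314.8 118.9] 183 [ 0.527  -0.2996  0.0185] top 0.0217
pel px [333. 118.] 21 [ 0.5279 -0.3206  0.0173] top 0.0282
pel px [290.1 138.9] 176 [ 0.5047 -0.2714  0.0185] top 0.0215
pel px [317.  140.2] 185 [ 0.503  -0.3028  0.0183] top 0.022
pel px [330. 148.] 21 [ 0.4938 -0.3185  0.0174] top 0.0262
pel px [316.  160.6] 179 [ 0.4792 -0.3023  0.0183] top 0.0216
pel px [292.6 253.6] 277 [ 0.3587 -0.2753  0.0166] top 0.0262
pel px [353.9 369. ] 37126 [ 0.4747 -0.2797  0.3354] top 0.359
```

View pics/w28c.png

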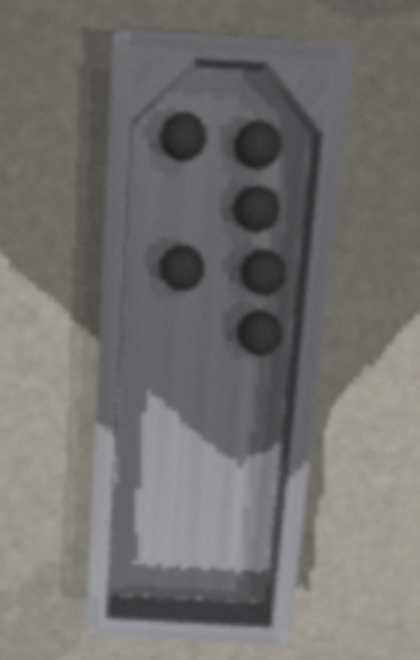

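```bash
python3 -m pendant '[[0,0,0,-3.5,0,0,0.4],[0,0,0,-7.5,0,0,0.4],[0,0,0,-11.5,0,0,0],[0,0,0,-15.5,0,0,0],[0,0,0,-19.5,0,0,0]]';python3 -m pendant '[[0,0,0,-4,0,0,0],[0,0,0,-8,0,0,0],[0,0,0,-12,0,0,0],[0,0,0,-16,0.5,0.3,0],[0,0,0,-20,1,0.5,0]]';python3 - <<'E'
from h import *
st();delta([.4729,.2171,.15],down(-82.6))
E
```

```text
clock: 26.43
ee_pos: [0.4649, -0.0619, 0.2653]
eef_rot: [-0.499, 0.499, -0.501, 0.501]
force: [1.1, 0.1, 0.1]
finger_gap: 0.498
clock: 26.85
ee_pos: [0.4705, 0.1385, 0.2555]
eef_rot: [-0.5, 0.499, -0.5, 0.501]
force: [0.9, -0.3, -0.1]
finger_gap: 0.503
t 26.85 p [0.4705 0.1385 0.2555] x [-0.003 -1.    -0.   ] y [ 0.001  0.    -1.   ] F [ 0.9 -0.3 -0.1] gap 0.503
turn [-0.06 -7.55 -0.  ] shift cm [-7.85 10.55  0.21] steps 3.2 1.1 t 26.85
```

```bash
python3 -m pendant '[[0,-4,0,-3,2,0.1,0],[0,-7.4,0,-6,5,0.2,0],[0,-7.4,0,-7.6,8,0.2,0],[0,-7.4,0,-7.6,10.5,0.2,0],[0,-7.4,0,-7.6,10.5,0.2,0]]';python3 - <<'E'
from h import *
st();grab('wrist','w29');brown('w29');delta([.4729,.2171,.0565],down(-82.6))
E
```

```text
clock: 27.27
ee_pos: [0.4703, 0.2128, 0.1457]
eef_rot: [-0.529, 0.533, -0.469, 0.465]
force: [0.1, -1.2, -1.6]
finger_gap: 0.498
t 27.27 p [0.4703 0.2128 0.1457] x [ 0.128 -0.992  0.001] y [-0.009 -0.002 -1.   ] F [ 0.1 -1.2 -1.6] gap 0.498
px [274. 224.] n 3246 ctr [461.6 216.1] size [107.2  14.9] ang 7.5 top 76.5
px [131. 226.] n 3040 ctr [448.4 314.1] size [97.9 15.8] ang 7.0 top 76.4
turn [ 0.27 -0.13  0.02] shift cm [-0.47  9.21  0.21] steps 2.2 0.0 t 27.32
```

View pics/w29.png

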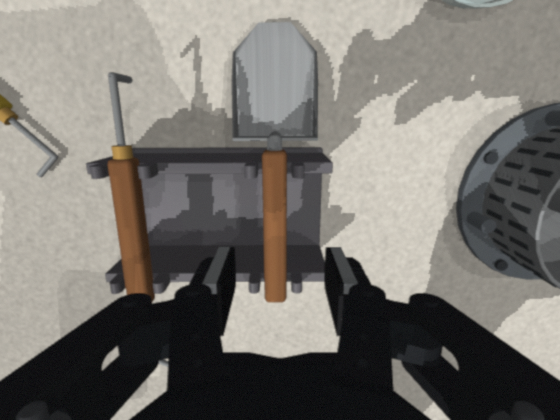

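```bash
python3 -m pendant '[[0,0,0,-0.3,2,0.2,0],[0,0,0,-0.3,4,0.2,0],[0,0,0,-0.3,6,0.2,0],[0,0,0,-0.3,8,0.2,0],[0,0,0,-0.3,8,0.2,0]]';python3 - <<'E'
from h import *
st();delta([.4729,.2171,.0565],down(-82.6));grab('wrist','w30')
E
```

```text
clock: 27.73
ee_pos: [0.4741, 0.2143, 0.0692]
eef_rot: [-0.529, 0.531, -0.469, 0.467]
force: [-0.4, 0.3, -0.8]
finger_gap: 0.5
t 27.73 p [0.4741 0.2143 0.0692] x [ 0.124 -0.992  0.   ] y [-0.003 -0.001 -1.   ] F [-0.4  0.3 -0.8] gap 0.5
turn [ 0.16 -0.28  0.01] shift cm [-0.3   1.27 -0.08] steps 0.3 0.0 t 27.73
```

View pics/w30.png

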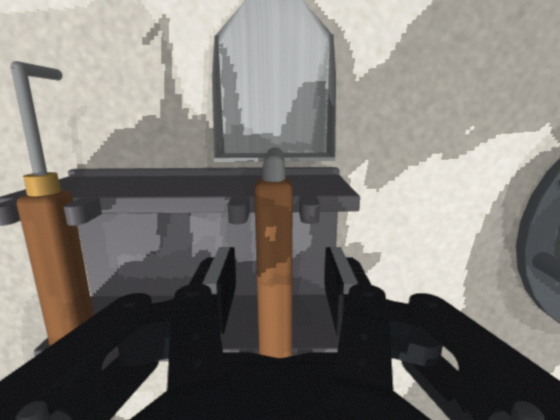

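```bash
python3 -m pendant '[[0,0,0,-0.15,0.4,0,0],[0,0,0,-0.15,0.8,0,0],[0,0,0,-0.15,1.25,0,0],[0,0,0,-0.15,1.25,0,0],[0,0,0,-0.15,1.25,0,-1]]';python3 -m pendant '[[0,0,0,0,0,0,-1],[0,0,0,0,0,0,-1],[0,0,0,0,0,0,-1],[0,0,0,0,0,0,-1],[0,0,0,0,0,0,-1]]';python3 -m pendant '[[0,0,0,0,-0.2,0,-1],[0,0,0,0,-0.6,0,-1],[0,0,0,0,-1.2,0,-1],[0,0,0,0,-2,0,-1],[0,0,0,0,-3,0,-1]]';python3 - <<'E'
from h import *
st();grab('wrist','w31');brown('w31')
E
```

```text
clock: 28.2
ee_pos: [0.4745, 0.216, 0.058]
eef_rot: [0.53, -0.53, 0.468, -0.468]
force: [-0.3, 0.3, -0.0]
finger_gap: 0.372
clock: 28.62
ee_pos: [0.4747, 0.216, 0.0583]
eef_rot: [0.53, -0.53, 0.468, -0.468]
force: [-1.0, -1.1, 6.8]
finger_gap: 0.172
clock: 29.03
ee_pos: [0.4742, 0.216, 0.0883]
eef_rot: [-0.53, 0.53, -0.468, 0.468]
force: [-0.2, -0.2, -2.4]
finger_gap: 0.18
t 29.03 p [0.4742 0.216  0.0883] x [ 0.124 -0.992  0.   ] y [-0.001 -0.    -1.   ] F [-0.2 -0.2 -2.4] gap 0.18
px [ 86. 258.] n 4622 ctr [455.2 314.9] size [84.6 16.6] ang 6.8 top 76.2
px [280. 271.] n 6112 ctr [477.8 217.1] size [75.1 15.9] ang 7.2 top 106.4
```

View pics/w31.png

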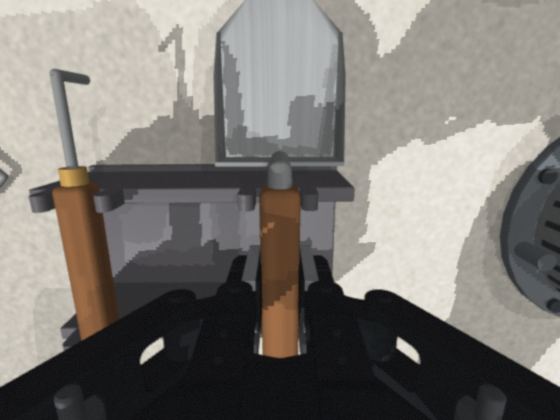

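```bash
python3 - <<'E'
from h import *
v=load('w31');C=cloud(v);p,R,o=pose(); T=R.inv().apply((C-p).reshape(-1,3)).reshape(C.shape)*1000
for (u,r) in [(280,5),(280,20),(280,60),(280,100),(280,130),(280,150),(240,100),(320,100)]: print(u,r,np.round(T[r,u],1))
for r in (3,10,20,30,60,120,155,160): 
    us=[u for u in range(205,360) if v.d[r,u]>0 and C[r,u,2]>.025 and T[r,u,1]>20]; print(r,us[0],us[-1],np.round(T[r,us[0]],1),np.round(T[r,us[-1]],1))
E
```

```text
280 5 [ -0.2  50.4 119.6]
280 20 [ -0.2  49.5 112.7]
280 60 [-0.2 48.8 94.1]
280 100 [-0.2 49.8 74.5]
280 130 [-0.2 48.4 58.9]
280 150 [-0.2 47.8 48.1]
240 100 [-21.5  48.5  74.5]
320 100 [21.1 48.9 74.4]
3 242 316 [-19.2  51.1 120.7] [ 17.7  50.2 120.4]
10 236 322 [-22.4  51.4 117.7] [ 21.   51.8 117.7]
20 227 330 [-27.   50.3 112.9] [ 25.2  51.5 113.2]
30 219 339 [-31.2  50.2 108.3] [ 29.9  50.9 108.5]
60 214 343 [-32.5  39.   92.7] [30.7 40.1 92.8]
120 214 344 [-32.5  30.8  64.6] [31.  30.8 64.5]
155 215 343 [-32.5  28.3  47.9] [31.  28.4 47.8]
160 215 343 [-32.7  28.7  45.3] [30.9 27.2 45.5]
```

```bash
python3 -m pendant '[[0,0,0,0,-2,0,-1],[0,0,0,0,-5,0,-1],[0,0,0,0,-8,0,-1],[0,0,0,0.5,-11,0,-1],[0,0,0,2.5,-11,0,-1]]';python3 - <<'E'
from h import *
st();delta([.3248,-.2735,.2],down(-93.7))
E
```

```text
clock: 29.5
ee_pos: [0.4794, 0.1929, 0.204]
eef_rot: [0.534, -0.528, 0.465, -0.469]
force: [0.5, 0.1, -1.1]
finger_gap: 0.175
t 29.5 p [0.4794 0.1929 0.204 ] x [ 0.127 -0.992 -0.001] y [ 0.01   0.002 -1.   ] F [ 0.5  0.1 -1.1] gap 0.175
turn [-0.6  10.99 -0.12] shift cm [ 44.31   0.13 -21.25] steps 11.8 1.5 t 29.5
```

```bash
python3 -m pendant '[[0,0,0,2.5,0,-1.2,-1],[0,0,0,5.7,0,-2.8,-1],[0,0,0,9,0,-4.3,-1],[0,0,0,12.2,0,-5.9,-1],[0,0,0,15.5,0,-7.4,-1]]';python3 -m pendant '[[0,1,0,3.2,0,-1.5,-1],[0,2,0,6.5,0,-3.1,-1],[0,3,0,9.7,0,-4.7,-1],[0,4,0,13,0,-6.2,-1],[0,5,0,16.2,0,-7.8,-1]]';python3 - <<'E'
from h import *
st();delta([.3248,-.2735,.15],down(-93.7))
E
```

```text
clock: 29.92
ee_pos: [0.4225, 0.027, 0.1983]
eef_rot: [0.53, -0.53, 0.467, -0.468]
force: [0.1, -1.1, -2.0]
finger_gap: 0.179
clock: 30.33
ee_pos: [0.3653, -0.1438, 0.1985]
eef_rot: [0.509, -0.509, 0.49, -0.491]
force: [0.8, 0.0, -1.6]
finger_gap: 0.179
t 30.33 p [ 0.3653 -0.1438  0.1985] x [ 0.036 -0.999  0.001] y [ 0.001 -0.001 -1.   ] F [ 0.8  0.  -1.6] gap 0.179
turn [-0.07  5.79  0.05] shift cm [12.81  4.85 -4.53] steps 3.5 0.8 t 30.33
```

```bash
python3 -m pendant '[[0,2,0,3,0,-1.2,-1],[0,4,0,6,0,-2.4,-1],[0,5.8,0,9,1,-3.6,-1],[0,5.8,0,12,3,-4.5,-1],[0,5.8,0,12.6,4.8,-4.5,-1]]';python3 -m pendant '[[0,0,0,0,0,0,-1],[0,0,0,0,0,0,-1],[0,0,0,0,0,0,-1],[0,0,0,0,0,0,-1],[0,0,0,0,0,0,-1]]';python3 - <<'E'
from h import *
st();delta([.3248,-.2735,.15],down(-93.7)); grab('wrist','w32')
E
```

```text
clock: 30.75
ee_pos: [0.3249, -0.2738, 0.15]
eef_rot: [-0.482, 0.483, -0.515, 0.518]
force: [0.1, 0.6, -3.6]
finger_gap: 0.176
clock: 31.17
ee_pos: [0.3265, -0.2694, 0.1508]
eef_rot: [-0.484, 0.484, -0.515, 0.516]
force: [1.1, 0.3, -1.3]
finger_gap: 0.177
t 31.17 p [ 0.3265 -0.2694  0.1508] x [-0.062 -0.998  0.001] y [ 0.001 -0.001 -1.   ] F [ 1.1  0.3 -1.3] gap 0.177
turn [-0.07  0.12  0.08] shift cm [ 0.42  0.08 -0.14] steps 0.1 0.0 t 31.17
```

View pics/w32.png

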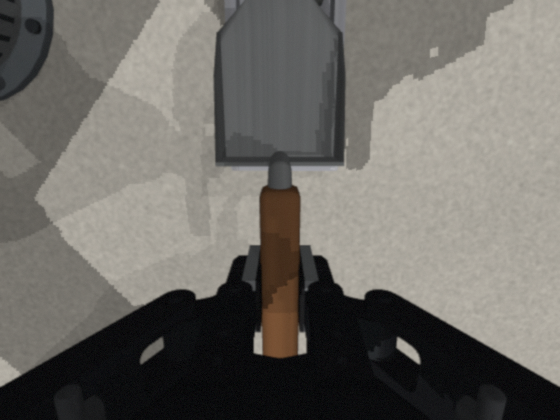

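```bash
python3 -m pendant '[[0,0,0,0.4,1.5,-0.1,-1],[0,0,0,0.4,3,-0.1,-1],[0,0,0,0.4,4.5,-0.1,-1],[0,0,0,0.4,6.5,-0.1,-1],[0,0,0,0.4,6.5,-0.1,-1]]';python3 -m pendant '[[0,0,0,0,0,0,-1],[0,0,0,0,0,0,-1],[0,0,0,0,0,0,-1],[0,0,0,0,0,0,-1],[0,0,0,0,0,0,-1]]';python3 - <<'E'
from h import *
st();delta([.3248,-.2735,.15],down(-93.7)); grab('wrist','w33'); crop('w33','w33c',180,380,0,190,4); grab('scene','c33'); crop('c33','c33c',110,260,200,340,5)
v=load('w33');C=cloud(v);p,R,o=pose(); T=R.inv().apply((C-p).reshape(-1,3)).reshape(C.shape)*1000
for r in (5,20,40,60,80,120,155): 
    print(r,'|'.join(f"{u}:{T[r,u,0]:.0f},{C[r,u,2]*1000:.0f}" for u in list(range(196,226,3))+list(range(332,364,3))))
E
```

```text
clock: 31.63
ee_pos: [0.3239, -0.2722, 0.0827]
eef_rot: [0.484, -0.484, 0.517, -0.514]
force: [0.3, 0.0, -2.6]
finger_gap: 0.173
clock: 32.05
ee_pos: [0.3248, -0.274, 0.0854]
eef_rot: [-0.484, 0.484, -0.515, 0.516]
force: [-0.3, -0.1, -2.1]
finger_gap: 0.173
t 32.05 p [ 0.3248 -0.274   0.0854] x [-0.064 -0.998  0.001] y [ 0.001 -0.001 -1.   ] F [-0.3 -0.1 -2.1] gap 0.173
turn [-0.04  0.05  0.06] shift cm [-0.04 -6.46 -0.  ] steps 1.5 0.0 t 32.05
5 196:-51,-0|199:-1,220|202:-41,28|205:-39,29|208:-38,28|211:-36,28|214:-36,20|217:-36,9|220:-36,3|223:-34,3|332:31,3|335:33,2|338:34,9|341:33,20|344:34,28|347:35,28|350:37,28|353:38,27|356:40,28|359:41,29|362:50,-1
20 196:-51,1|199:-43,29|202:-42,27|205:-40,28|208:-39,27|211:-37,26|214:-36,22|217:-36,12|220:-36,2|223:-35,2|332:31,2|335:33,2|338:34,11|341:34,20|344:34,28|347:36,28|350:37,27|353:39,28|356:41,27|359:48,1|362:50,-1
40 196:-52,0|199:-44,28|202:-42,29|205:-41,27|208:-39,27|211:-37,28|214:-36,26|217:-32,41|220:-31,39|223:-29,40|332:26,39|335:28,39|338:29,41|341:31,42|344:35,26|347:36,27|350:38,27|353:39,28|356:41,27|359:49,1|362:51
[... 190 characters left out ...]
40,29|356:48,0|359:50,-1|362:52,-1
80 196:-54,-2|199:-52,0|202:-44,26|205:-42,28|208:-40,28|211:-38,29|214:-32,53|217:-31,53|220:-31,45|223:-30,38|332:27,40|335:28,41|338:29,46|341:30,52|344:31,54|347:38,26|350:39,26|353:41,28|356:49,-0|359:51,-2|362:52,-0
120 196:-56,-0|199:-53,0|202:-52,-0|205:-43,29|208:-42,28|211:-40,28|214:-32,58|217:-31,56|220:-30,52|223:-31,41|332:28,37|335:29,42|338:30,50|341:30,58|344:31,56|347:38,28|350:40,28|353:48,-0|356:50,1|359:52,-1|362:54,0
155 196:-57,-1|199:-55,-0|202:-53,-0|205:-51,-1|208:-43,27|211:-41,27|214:-39,28|217:-31,59|220:-31,55|223:-31,46|332:29,38|335:29,46|338:30,54|341:30,60|344:38,28|347:40,28|350:41,29|353:50,0|356:52,-0|359:54,-1|362:56,-2
```

View pics/w33c.png

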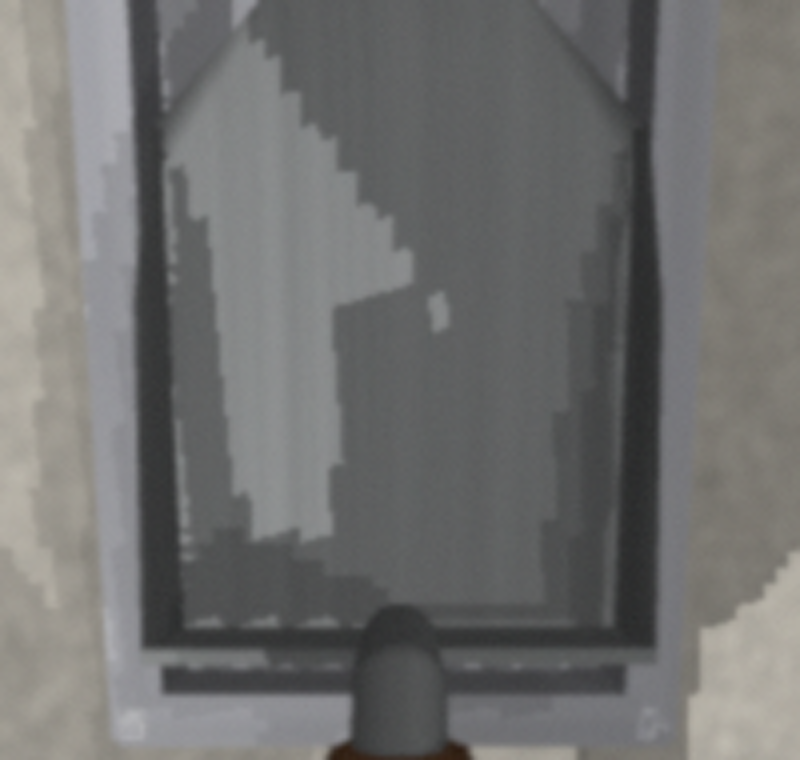

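View pics/c33c.png

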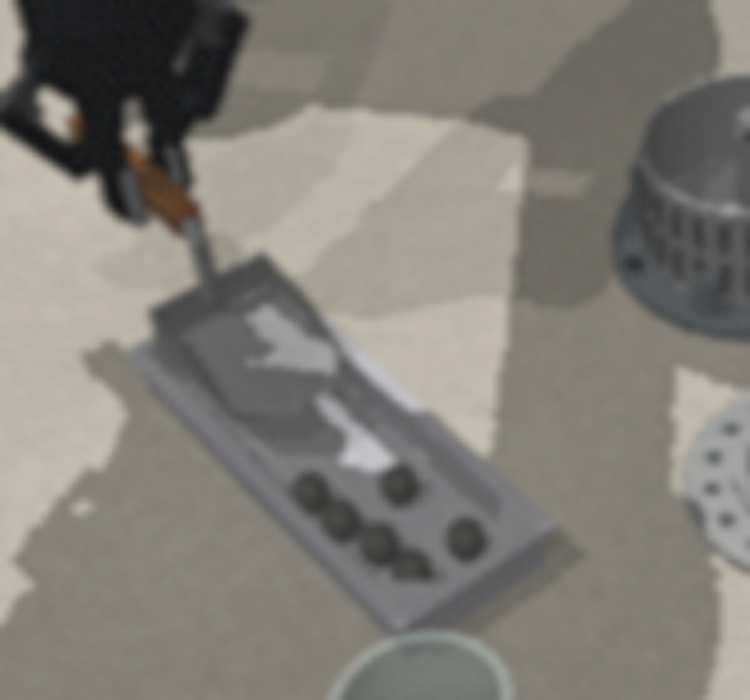

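```bash
python3 -m pendant '[[0,0,0,0,0.8,0,-1],[0,0,0,0,1.6,0,-1],[0,0,0,0,2.4,0,-1],[0,0,0,0,3.0,0,-1],[0,0,0,0,3.0,0,-1]]';python3 -m pendant '[[0,0,0,0,0.1,0,-1],[0,0,0,0,0.2,0,-1],[0,0,0,0,0.3,0,-1],[0,0,0,0,0.3,0,-1],[0,0,0,0,0.3,0,-1]]';python3 - <<'E'
from h import *
st()
E
```

```text
clock: 32.57
ee_pos: [0.3241, -0.2731, 0.0533]
eef_rot: [0.484, -0.484, 0.517, -0.515]
force: [0.8, -0.0, -2.6]
finger_gap: 0.174
clock: 32.98
ee_pos: [0.3247, -0.2738, 0.0519]
eef_rot: [-0.484, 0.484, -0.516, 0.516]
force: [0.3, -0.8, -1.8]
finger_gap: 0.176
t 32.98 p [ 0.3247 -0.2738  0.0519] x [-0.064 -0.998  0.   ] y [ 0. -0. -1.] F [ 0.3 -0.8 -1.8] gap 0.176
```

```bash
python3 -m pendant '[[0,0,0,0,0.05,0,-1],[0,0,0,0,0.1,0,-1],[0,0,0,0,0.15,0,-1],[0,0,0,0,0.2,0,-1],[0,0,0,0,0.2,0,-1]]';python3 - <<'E'
from h import *
st()
E
```

```text
clock: 33.4
ee_pos: [0.3248, -0.2741, 0.0504]
eef_rot: [-0.484, 0.484, -0.515, 0.516]
force: [-2.2, 2.0, 7.7]
finger_gap: 0.177
t 33.4 p [ 0.3248 -0.2741  0.0504] x [-0.064 -0.998  0.001] y [ 0.    -0.001 -1.   ] F [-2.2  2.   7.7] gap 0.177
```

```bash
python3 -m pendant '[[0,0,0,0,-0.03,0.4,-1],[0,0,0,0,-0.03,1.1,-1],[0,0,0,0,-0.03,1.8,-1],[0,0,0,0,-0.03,2.5,-1],[0,0,0,0,-0.03,3.2,-1]]';python3 - <<'E'
from h import *
st(); grab('wrist','w34'); grab('scene','c34'); crop('c34','c34c',110,260,200,340,5)
E
```

```text
clock: 33.82
ee_pos: [0.3574, -0.2761, 0.0505]
eef_rot: [-0.484, 0.484, -0.515, 0.516]
force: [-3.9, 0.6, 6.7]
finger_gap: 0.177
t 33.82 p [ 0.3574 -0.2761  0.0505] x [-0.064 -0.998  0.001] y [ 0.    -0.001 -1.   ] F [-3.9  0.6  6.7] gap 0.177
```

View pics/w34.png

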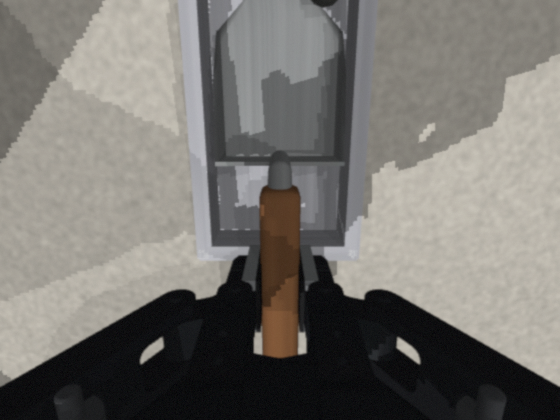

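View pics/c34c.png

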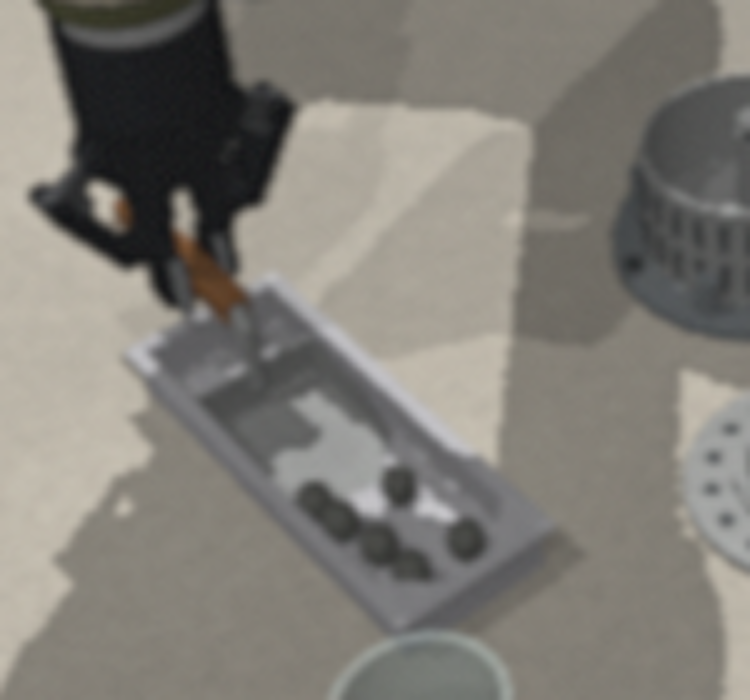

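```bash
python3 -m pendant '[[0,0,0,0,0,0.5,-1],[0,0,0,0,0,1.1,-1],[0,0,0,0,0,1.8,-1],[0,0,0,0,0,2.5,-1],[0,0,0,0,0,3.2,-1]]';python3 - <<'E'
from h import *
st(); grab('wrist','w35'); grab('scene','c35'); crop('c35','c35c',110,260,200,340,5)
E
```

```text
clock: 34.33
ee_pos: [0.3889, -0.2781, 0.0505]
eef_rot: [-0.484, 0.484, -0.516, 0.516]
force: [-4.4, -0.3, 8.7]
finger_gap: 0.175
t 34.33 p [ 0.3889 -0.2781  0.0505] x [-0.064 -0.998  0.001] y [-0.    -0.001 -1.   ] F [-4.4 -0.3  8.7] gap 0.175
```

View pics/w35.png

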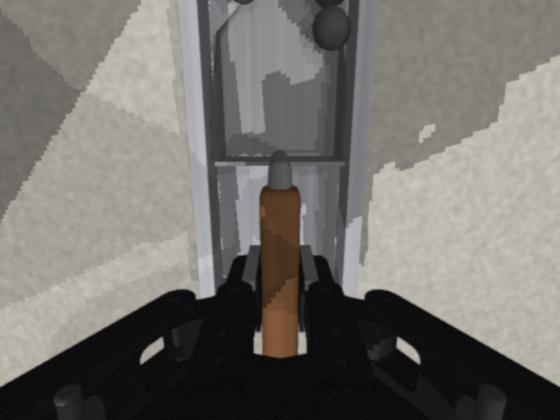

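View pics/c35c.png

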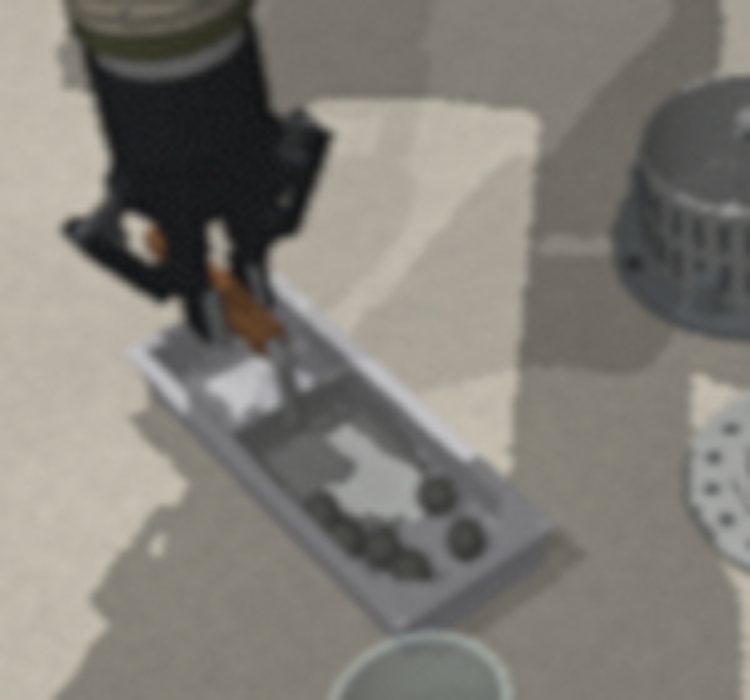

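```bash
python3 -m pendant '[[0,0,0,0,0,0.5,-1],[0,0,0,0,0,1.1,-1],[0,0,0,0,0,1.8,-1],[0,0,0,0,0,2.5,-1],[0,0,0,0,0,3.0,-1]]';python3 - <<'E'
from h import *
st(); grab('wrist','w36'); grab('scene','c36'); crop('c36','c36c',110,260,200,340,5)
E
```

```text
clock: 34.85
ee_pos: [0.4188, -0.2799, 0.0505]
eef_rot: [-0.484, 0.484, -0.516, 0.516]
force: [-3.8, -0.2, 8.1]
finger_gap: 0.174
t 34.85 p [ 0.4188 -0.2799  0.0505] x [-0.064 -0.998  0.   ] y [-0. -0. -1.] F [-3.8 -0.2  8.1] gap 0.174
```

View pics/w36.png

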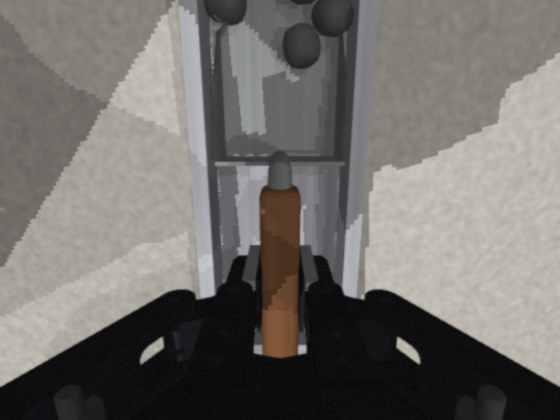

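View pics/c36c.png

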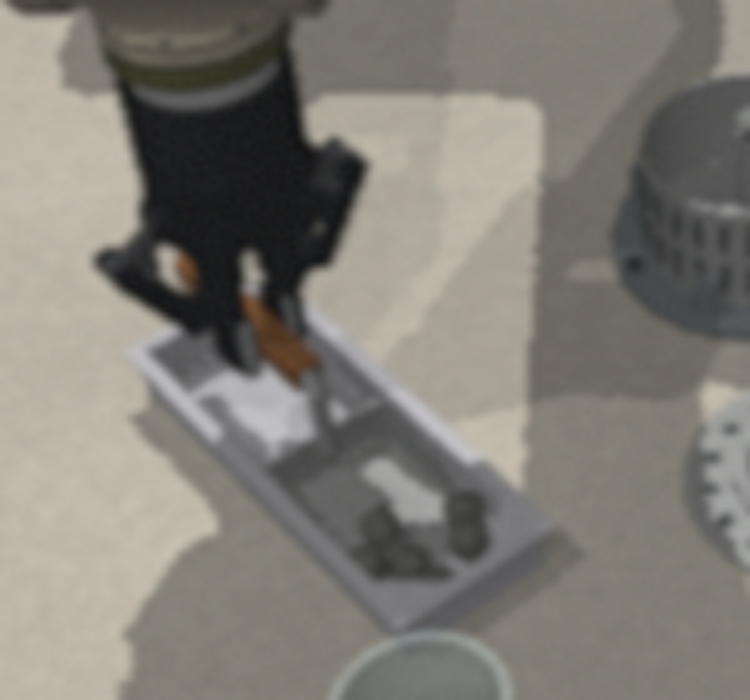

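```bash
python3 -m pendant '[[0,0,0,0,0,0.4,-1],[0,0,0,0,0,0.8,-1],[0,0,0,0,0,1.2,-1],[0,0,0,0,0,1.6,-1],[0,0,0,0,0,2.0,-1]]';python3 - <<'E'
from h import *
st(); grab('wrist','w37'); grab('scene','c37'); crop('c37','c37c',110,260,200,340,5)
E
```

```text
clock: 35.37
ee_pos: [0.4383, -0.2812, 0.0506]
eef_rot: [0.484, -0.484, 0.516, -0.516]
force: [-4.3, 0.2, 10.0]
finger_gap: 0.172
t 35.37 p [ 0.4383 -0.2812  0.0506] x [-0.064 -0.998  0.   ] y [-0.001 -0.    -1.   ] F [-4.3  0.2 10. ] gap 0.172
```

View pics/w37.png

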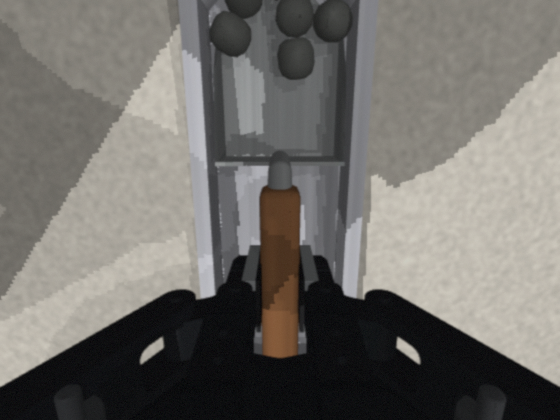

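View pics/c37c.png

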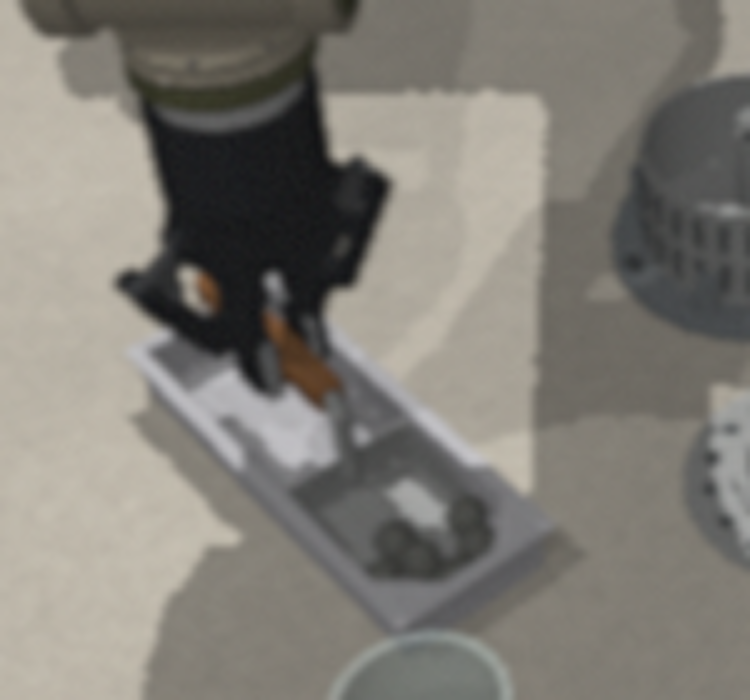

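```bash
python3 -m pendant '[[0,0,0,0,0,0.15,-1],[0,0,0,0,0,0.3,-1],[0,0,0,0,0,0.45,-1],[0,0,0,0,0,0.6,-1],[0,0,0,0,0,0.7,-1]]';python3 - <<'E'
from h import *
st(); grab('wrist','w38'); grab('scene','c38'); crop('c38','c38c',110,260,200,340,5)
E
```

```text
clock: 35.88
ee_pos: [0.4452, -0.2816, 0.0505]
eef_rot: [0.484, -0.484, 0.516, -0.516]
force: [-4.5, -0.6, 10.4]
finger_gap: 0.171
t 35.88 p [ 0.4452 -0.2816  0.0505] x [-0.064 -0.998  0.   ] y [-0.001 -0.    -1.   ] F [-4.5 -0.6 10.4] gap 0.171
```

View pics/w38.png

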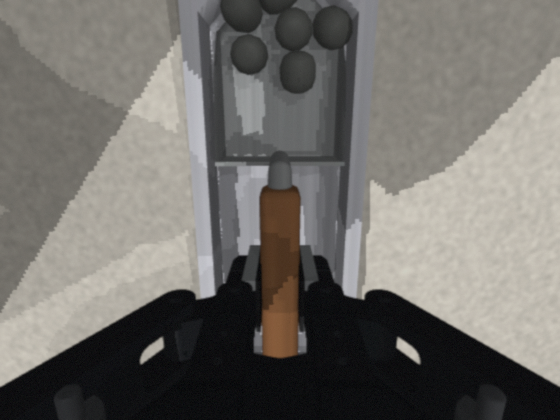

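View pics/c38c.png

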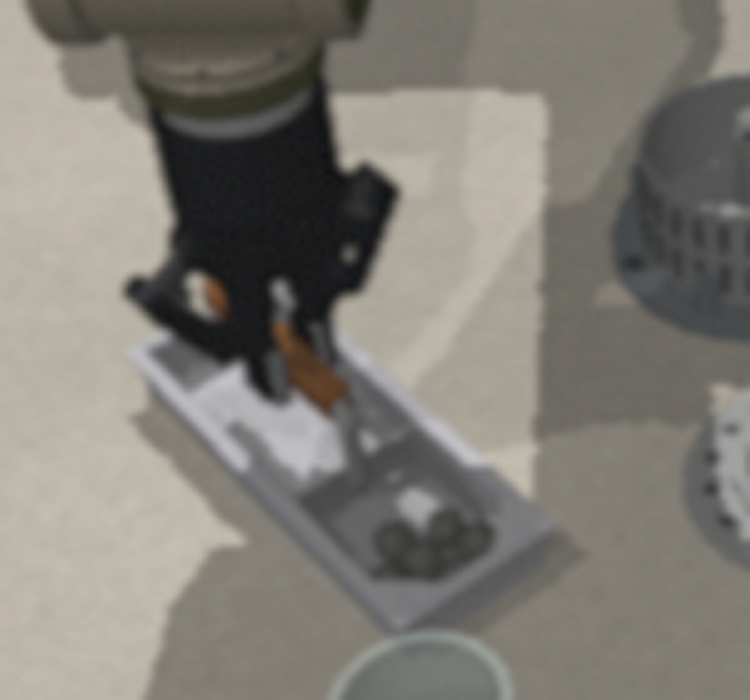

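```bash
python3 -m pendant '[[0,0,0,0,0,0.1,-1],[0,0,0,0,0,0.2,-1],[0,0,0,0,0,0.3,-1],[0,0,0,0,0,0.4,-1],[0,0,0,0,0,0.4,-1]]'
```

```text
clock: 36.4
ee_pos: [0.4492, -0.2819, 0.0505]
eef_rot: [0.484, -0.484, 0.516, -0.516]
force: [-4.1, -0.3, 9.4]
finger_gap: 0.176
```

```bash
python3 -m pendant '[[0,0,0,0,0,0.1,-1],[0,0,0,0,0,0.2,-1],[0,0,0,0,0,0.3,-1],[0,0,0,0,0,0.3,-1],[0,0,0,0,0,0.3,-1]]';python3 - <<'E'
from h import *
st(); grab('wrist','w39'); crop('w39','w39c',180,380,0,180,4)
E
```

```text
clock: 36.82
ee_pos: [0.4504, -0.2819, 0.0506]
eef_rot: [0.483, -0.485, 0.517, -0.514]
force: [-16.9, 0.8, 17.6]
finger_gap: 0.176
t 36.82 p [ 0.4504 -0.2819  0.0506] x [-0.063 -0.998 -0.001] y [-0.005  0.001 -1.   ] F [-16.9   0.8  17.6] gap 0.176
```

View pics/w39c.png

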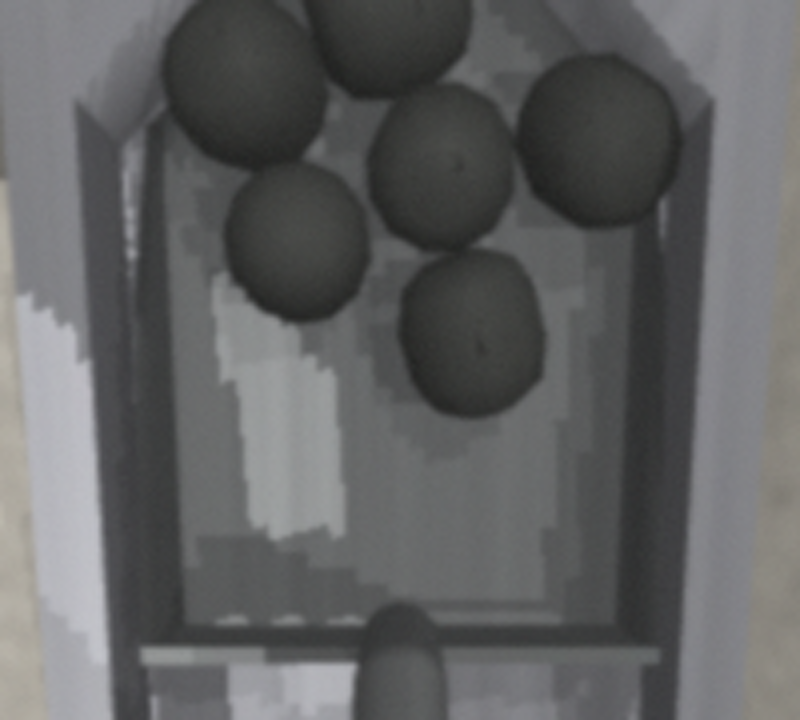

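```bash
python3 -m pendant '[[0,0,0,0,-0.05,-0.15,-1],[2,0,0,0,0.08,-0.25,-1],[4,0,0,0,0.22,-0.4,-1],[6,0,0,0,0.36,-0.57,-1],[8,0,0,0,0.5,-0.75,-1]]';python3 - <<'E'
from h import *
st(); grab('wrist','w40'); crop('w40','w40c',180,380,0,180,4)
E
```

```text
clock: 37.28
ee_pos: [0.4442, -0.281, 0.0444]
eef_rot: [-0.517, 0.449, -0.479, 0.55]
force: [0.2, 0.3, -3.7]
finger_gap: 0.177
t 37.28 p [ 0.4442 -0.281   0.0444] x [-0.064 -0.998 -0.001] y [ 0.139 -0.008 -0.99 ] F [ 0.2  0.3 -3.7] gap 0.177
```

View pics/w40c.png

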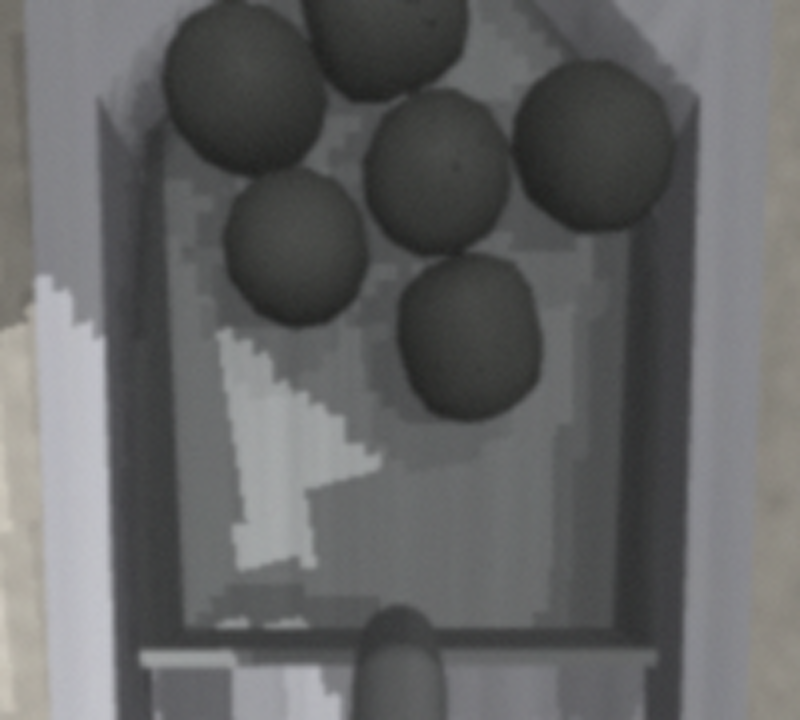

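```bash
python3 -m pendant '[[2,0,0,0,0.01,-0.13,-1],[4,0,0,0,0.02,-0.26,-1],[6,0,0,0,0.03,-0.39,-1],[8,0,0,0,0.04,-0.52,-1],[10,0,0,0,0.06,-0.65,-1]]';python3 - <<'E'
from h import *
st(); grab('wrist','w41'); crop('w41','w41c',180,380,0,180,4); grab('scene','c41'); crop('c41','c41c',110,260,200,340,5)
E
```

```text
clock: 37.75
ee_pos: [0.4382, -0.2804, 0.043]
eef_rot: [-0.554, 0.402, -0.429, 0.59]
force: [-0.0, 0.6, -2.4]
finger_gap: 0.174
t 37.75 p [ 0.4382 -0.2804  0.043 ] x [-0.063 -0.998 -0.001] y [ 0.308 -0.018 -0.951] F [-0.   0.6 -2.4] gap 0.174
```

View pics/w41c.png

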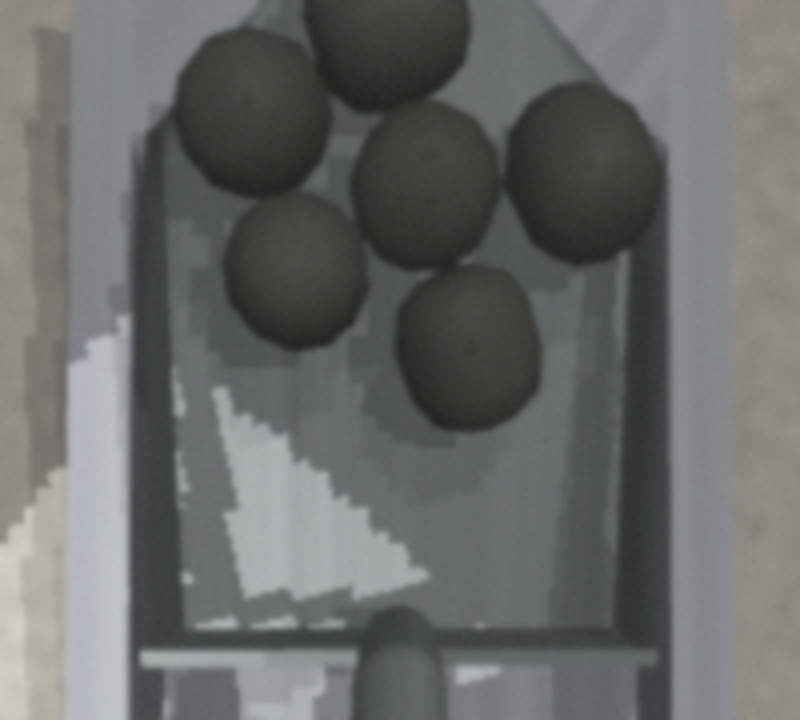

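View pics/c41c.png

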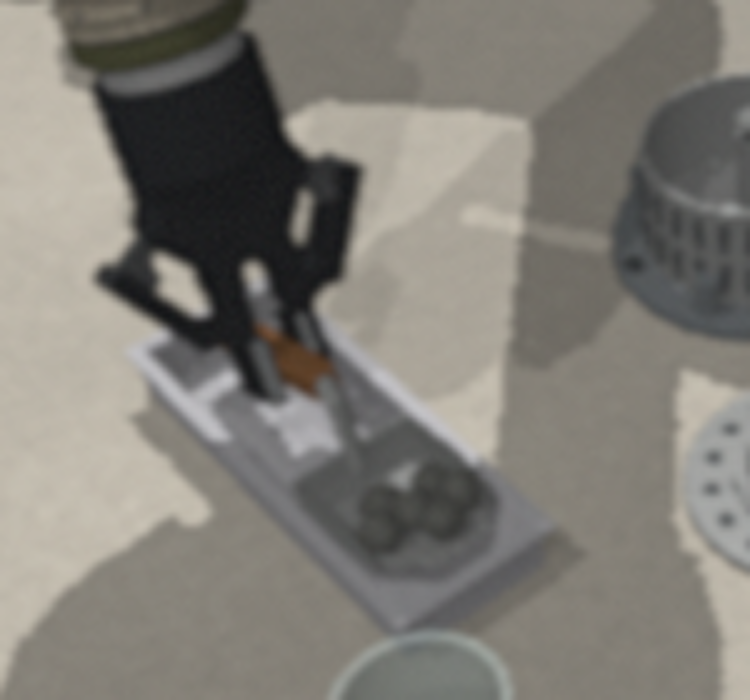

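```bash
python3 -m pendant '[[1.5,0,0,0,-0.2,-0.02,-1],[3,0,0,0,-0.7,0.08,-1],[4.5,0,0,0,-1.2,0.18,-1],[6,0,0,0,-1.8,0.3,-1],[6,0,0,0,-2.4,0.45,-1]]';python3 - <<'E'
from h import *
st(); grab('wrist','w42'); crop('w42','w42c',180,380,0,180,4); grab('scene','c42'); crop('c42','c42c',110,260,200,340,5)
E
```

```text
clock: 38.27
ee_pos: [0.435, -0.2803, 0.0674]
eef_rot: [-0.574, 0.372, -0.398, 0.611]
force: [0.0, 0.3, -3.3]
finger_gap: 0.171
t 38.27 p [ 0.435  -0.2803  0.0674] x [-0.064 -0.998 -0.002] y [ 0.405 -0.024 -0.914] F [ 0.   0.3 -3.3] gap 0.171
```

View pics/w42c.png

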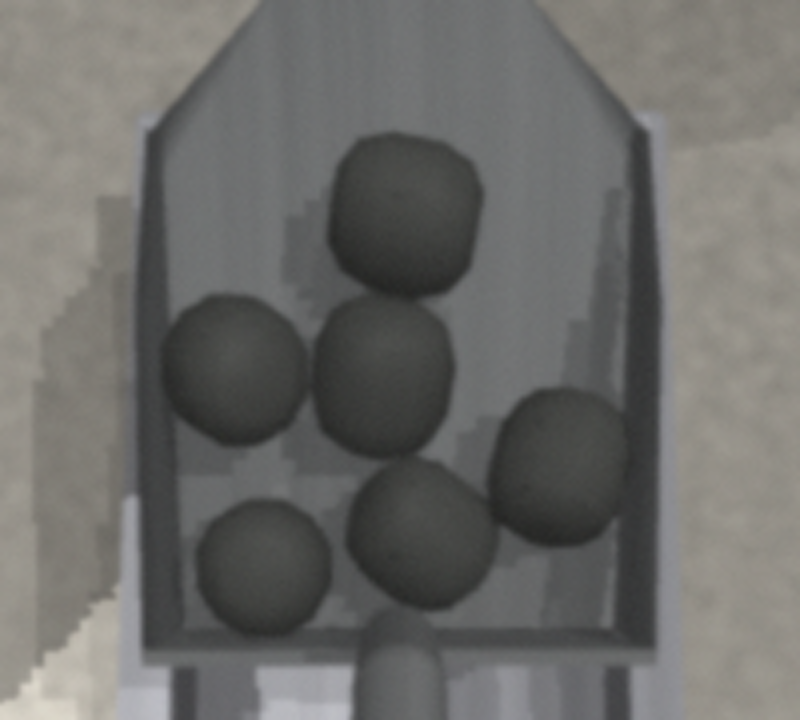

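View pics/c42c.png

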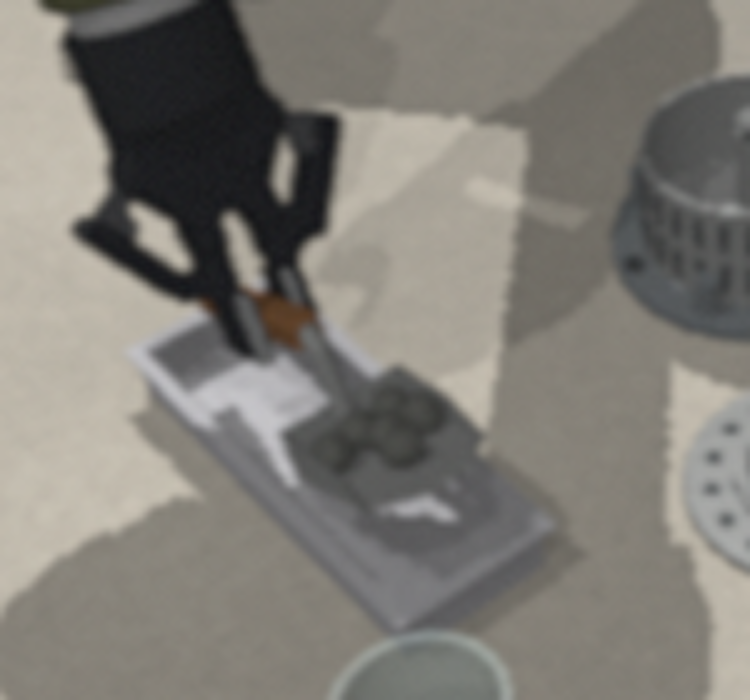

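```bash
python3 -m pendant '[[0,0,0,0,-1.4,0.6,-1],[0,0,0,0,-3.2,1.4,-1],[0,0,0,0,-5.2,2.3,-1],[0,0,0,0,-7.2,3.2,-1],[0,0,0,0,-8.7,3.85,-1]]';cat >> h.py <<'E'
def tilt(yaw,th):
    """tool z heading yaw(deg) level; th>0 lip up"""
    return down(yaw-90)*Rot.from_rotvec([np.radians(th),0,0])
LIP=np.array([0,.048,.1295])
def liptgt(P,yaw,th): R=tilt(yaw,th); p=np.array(P)-R.apply(LIP); print('TCP',p.round(4)); delta(p,R)
E
python3 - <<'E'
from h import *
st(); liptgt([.487,-.0216,.16],-3.7,20)
grab('wrist','w43')
E
```

```text
clock: 38.78
ee_pos: [0.4354, -0.281, 0.1645]
eef_rot: [-0.573, 0.373, -0.397, 0.612]
force: [-0.2, -0.8, -2.3]
finger_gap: 0.169
t 38.78 p [ 0.4354 -0.281   0.1645] x [-0.064 -0.998  0.001] y [ 0.405 -0.027 -0.914] F [-0.2 -0.8 -2.3] gap 0.169
TCP [ 0.3492 -0.0127  0.1608]
turn [-3.93  0.06  0.05] shift cm [-26.22  -3.88  -9.57] steps 6.8 0.5 t 38.78
```

View pics/w43.png

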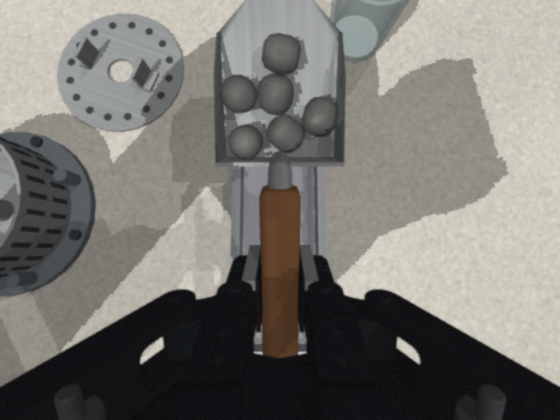

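```bash
python3 -m pendant '[[0,0,0,-1,-0.1,-0.4,-1],[0,0,0,-3,-0.4,-1.1,-1],[0,0,0,-5.5,-0.8,-2,-1],[0,0,0,-8.2,-1.2,-3,-1],[0,0,0,-11,-1.6,-4,-1]]';python3 -m pendant '[[0,0,0,-2.8,-0.4,-1,-1],[0,0,0,-5.6,-0.8,-2,-1],[0,0,0,-8.2,-1.2,-3,-1],[0,0,0,-10.5,-1.5,-3.9,-1],[0,0,0,-12.3,-1.8,-4.5,-1]]';python3 - <<'E'
from h import *
st(); liptgt([.487,-.0216,.16],-3.7,20)
E
```

```text
clock: 39.25
ee_pos: [0.3985, -0.1671, 0.1604]
eef_rot: [-0.573, 0.373, -0.398, 0.611]
force: [1.2, 0.2, -2.5]
finger_gap: 0.179
clock: 39.67
ee_pos: [0.3575, -0.0406, 0.1585]
eef_rot: [-0.574, 0.373, -0.398, 0.611]
force: [0.0, 0.2, -2.4]
finger_gap: 0.175
t 39.67 p [ 0.3575 -0.0406  0.1585] x [-0.063 -0.998 -0.001] y [ 0.404 -0.025 -0.915] F [ 0.   0.2 -2.4] gap 0.175
TCP [ 0.3492 -0.0127  0.1608]
turn [-3.86  0.06 -0.06] shift cm [-2.74 -0.62 -0.83] steps 0.7 0.5 t 39.67
```

```bash
python3 -m pendant '[[0,0,0,-1,-0.2,-0.3,-1],[-1,0,0,-2,-0.4,-0.6,-1],[-2,0,0,-2.6,-0.6,-0.8,-1],[-4,0,0,-2.6,-0.6,-0.8,-1],[-4,0,0,-2.6,-0.6,-0.8,-1]]';python3 - <<'E'
from h import *
st(); liptgt([.487,-.0216,.11],-3.7,10); grab('wrist','w44');grab('side','s44');crop('s44','s44c',220,380,130,250,5)
E
```

```text
clock: 40.08
ee_pos: [0.351, -0.0157, 0.1616]
eef_rot: [-0.56, 0.393, -0.418, 0.597]
force: [0.6, -0.8, -3.0]
finger_gap: 0.174
t 40.08 p [ 0.351  -0.0157  0.1616] x [-0.063 -0.998  0.001] y [ 0.34  -0.022 -0.94 ] F [ 0.6 -0.8 -3. ] gap 0.174
TCP [ 0.3514 -0.0128  0.1348]
turn [-9.9   0.11  0.01] shift cm [-0.29  2.53 -0.89] steps 0.6 1.4 t 40.08
```

View pics/w44.png

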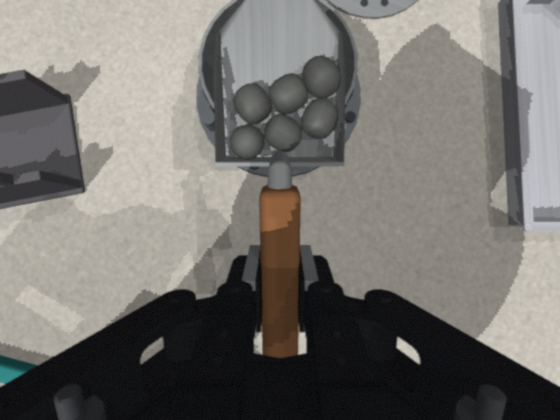

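View pics/s44c.png

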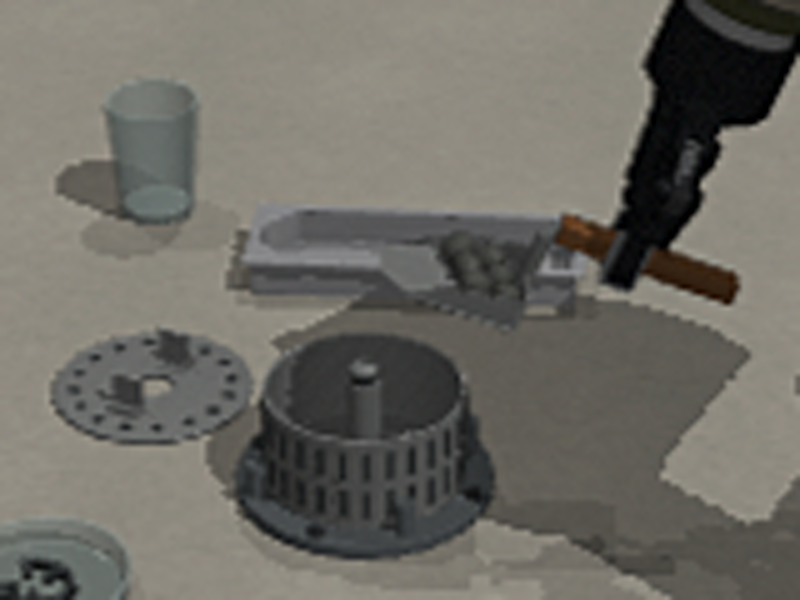

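```bash
python3 - <<'E'
from h import *
liptgt([.483,-.0213,.13],-3.7,10)
liptgt([.483,-.0213,.105],-3.7,0)
E
```

```text
TCP [ 0.3474 -0.0125  0.1548]
turn [-9.98  0.07 -0.02] shift cm [-0.3   0.49 -0.55] steps 0.2 1.4 t 40.18
TCP [ 0.3538 -0.0129  0.153 ]
turn [-19.98   0.07  -0.02] shift cm [-0.3   0.88 -0.01] steps 0.2 2.8 t 40.18
```

```bash
python3 -m pendant '[[-4,0,0,-0.1,0.2,-0.3,-1],[-8,0,0,-0.2,0.4,-0.5,-1],[-12,0,0,-0.3,0.55,-0.5,-1],[-16,0,0,-0.3,0.72,-0.3,-1],[-20,0,0,-0.3,0.88,0,-1]]';python3 - <<'E'
from h import *
st(); liptgt([.483,-.0213,.095],-3.7,-12);liptgt([.483,-.0213,.085],-3.7,-25); grab('wrist','w45')
E
```

```text
clock: 40.6
ee_pos: [0.3538, -0.0132, 0.1531]
eef_rot: [0.483, -0.484, 0.517, -0.515]
force: [0.2, -0.7, -3.4]
finger_gap: 0.171
t 40.6 p [ 0.3538 -0.0132  0.1531] x [-0.064 -0.998 -0.   ] y [-0.003  0.    -1.   ] F [ 0.2 -0.7 -3.4] gap 0.171
TCP [ 0.3666 -0.0138  0.1689]
turn [-1.182e+01  1.000e-02  0.000e+00] shift cm [-0.02 -1.59  1.27] steps 0.5 1.7 t 40.6
TCP [ 0.3861 -0.015   0.1832]
turn [-2.482e+01  1.000e-02  0.000e+00] shift cm [-0.02 -3.03  3.23] steps 1.1 3.5 t 40.6
```

View pics/w45.png

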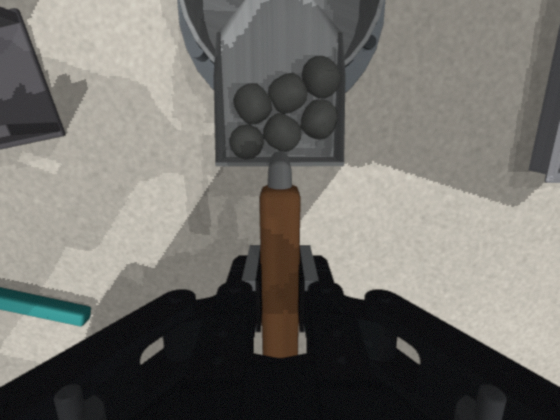

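```bash
python3 -m pendant '[[-5,0,0,0,-0.65,0.5,-1],[-10,0,0,0,-1.3,1.0,-1],[-15,0,0,0,-1.95,1.7,-1],[-20,0,0,0,-2.5,2.4,-1],[-25,0,0,0,-3.03,3.2,-1]]';python3 - <<'E'
from h import *
st(); liptgt([.483,-.0213,.085],-3.7,-37);liptgt([.483,-.0213,.085],-3.7,-50); grab('wrist','w46');grab('side','s46');crop('s46','s46c',220,380,130,250,5)
E
```

```text
clock: 41.07
ee_pos: [0.3863, -0.0152, 0.1838]
eef_rot: [0.367, -0.577, 0.616, -0.391]
force: [0.8, -0.7, -1.9]
finger_gap: 0.174
t 41.07 p [ 0.3863 -0.0152  0.1838] x [-0.064 -0.998 -0.001] y [-0.423  0.028 -0.906] F [ 0.8 -0.7 -1.9] gap 0.174
TCP [ 0.4086 -0.0165  0.2013]
turn [-11.9    0.05  -0.03] shift cm [-0.02 -2.53  1.28] steps 0.7 1.7 t 41.07
TCP [ 0.4366 -0.0183  0.2151]
turn [-2.49e+01  6.00e-02 -2.00e-02] shift cm [-0.02 -4.97  3.24] steps 1.4 3.5 t 41.07
```

View pics/w46.png

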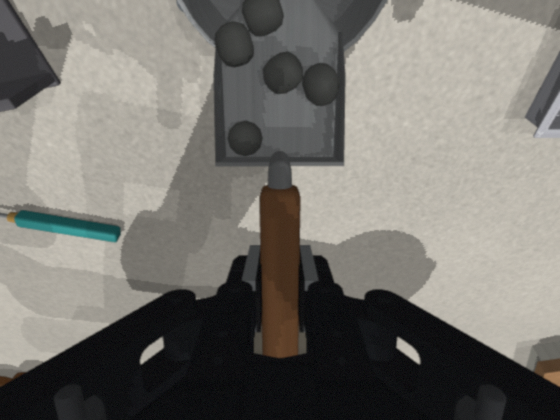

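View pics/s46c.png

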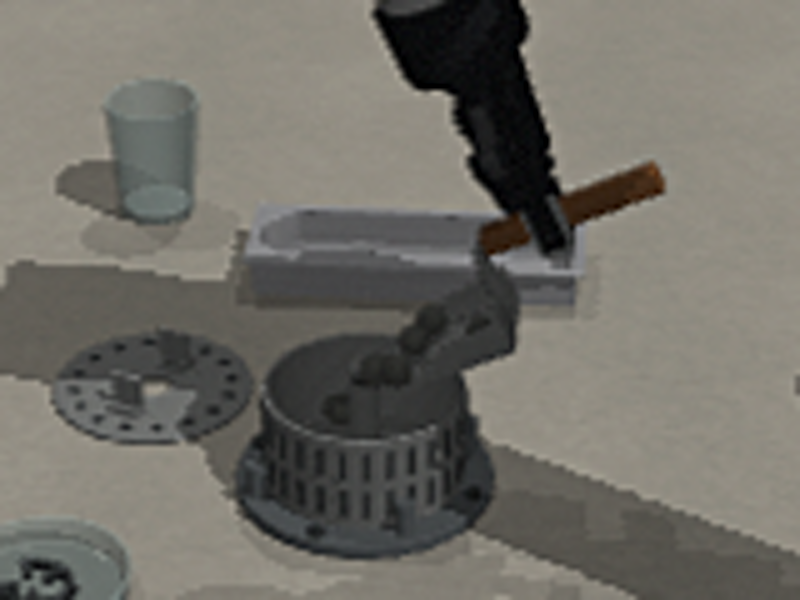

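```bash
python3 -m pendant '[[-2,0,0,0,-0.4,0.2,-1],[-4,0,0,0,-0.85,0.4,-1],[-6,0,0,0,-1.3,0.6,-1],[-9,0,0,0,-1.9,0.95,-1],[-12,0,0,0,-2.5,1.3,-1]]';python3 - <<'E'
from h import *
st(); liptgt([.483,-.0213,.085],-3.7,-50); grab('wrist','w47');grab('side','s47');crop('s47','s47c',220,380,130,250,5)
E
```

```text
clock: 41.58
ee_pos: [0.4079, -0.0166, 0.2008]
eef_rot: [0.306, -0.612, 0.653, -0.325]
force: [1.1, -0.1, -2.3]
finger_gap: 0.175
t 41.58 p [ 0.4079 -0.0166  0.2008] x [-0.064 -0.998 -0.001] y [-0.599  0.039 -0.799] F [ 1.1 -0.1 -2.3] gap 0.175
TCP [ 0.4366 -0.0183  0.2151]
turn [-13.08   0.07  -0.03] shift cm [-0.02 -2.87  1.45] steps 0.8 1.8 t 41.58
```

View pics/w47.png

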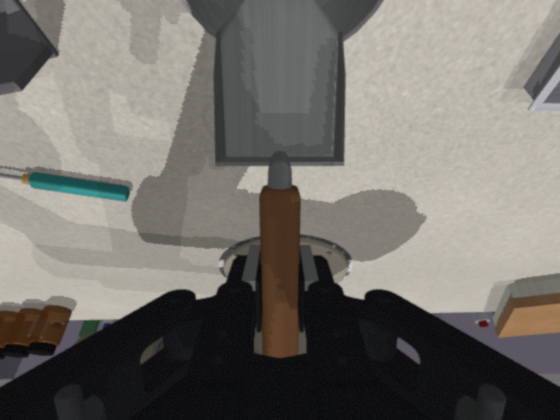

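View pics/s47c.png

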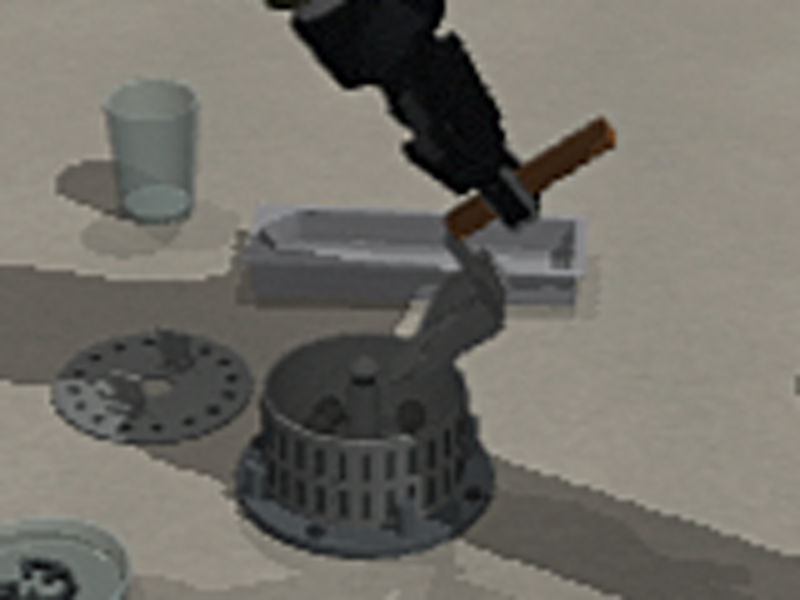

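```bash
python3 -m pendant '[[0,0,0,0,-0.8,-0.6,-1],[0,0,0,0,-2.4,-1.8,-1],[0,0,0,0,-4,-3,-1],[4,0,0,0,-4.8,-3.8,-1],[10,0,0,0,-4.8,-4.5,-1]]';python3 - <<'E'
from h import *
st(); delta([.40,.05,.24],tilt(-3.7,0)); grab('scene','c48'); crop('c48','c48c',110,330,160,340,3.5)
E
```

```text
clock: 42.1
ee_pos: [0.4016, -0.0163, 0.2674]
eef_rot: [0.36, -0.582, 0.62, -0.383]
force: [-0.1, 0.1, -2.4]
finger_gap: 0.172
t 42.1 p [ 0.4016 -0.0163  0.2674] x [-0.064 -0.998  0.   ] y [-0.447  0.028 -0.894] F [-0.1  0.1 -2.4] gap 0.172
turn [2.658e+01 6.000e-02 1.000e-02] shift cm [-6.61  2.71  0.7 ] steps 1.7 3.7 t 42.1
```

View pics/c48c.png

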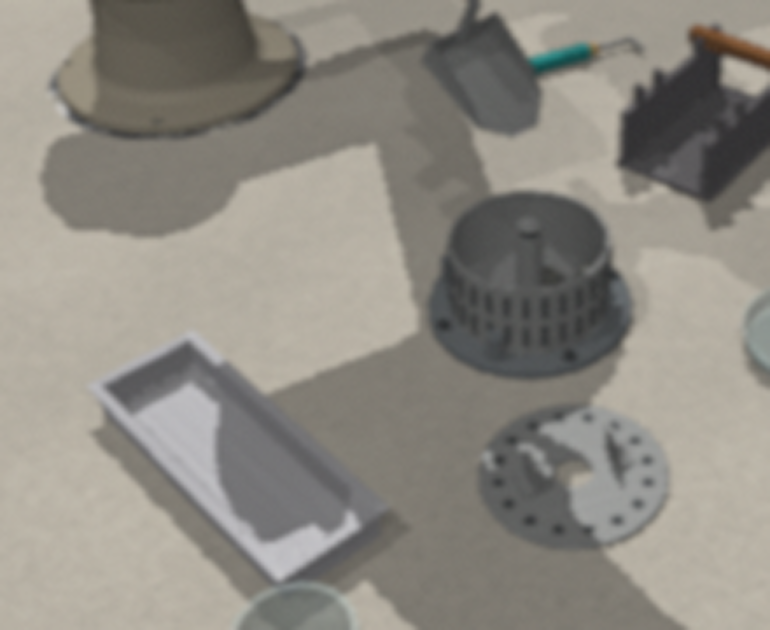

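```bash
python3 -m pendant '[[6,0,0,-1.5,0.5,0.2,-1],[12,0,0,-3,1.2,0.4,-1],[18,0,0,-5,2,0.6,-1],[24,0,0,-6.6,2.7,0.7,-1],[26.6,0,0,-6.6,2.7,0.7,-1]]';python3 - <<'E'
from h import *
st(); delta([.4747,.216,.18],down(-82.8))
E
```

```text
clock: 42.57
ee_pos: [0.397, 0.0524, 0.2386]
eef_rot: [0.484, -0.485, 0.516, -0.514]
force: [0.1, -1.1, -2.1]
finger_gap: 0.174
t 42.57 p [0.397  0.0524 0.2386] x [-0.062 -0.998 -0.001] y [-0.002  0.001 -1.   ] F [ 0.1 -1.1 -2.1] gap 0.174
turn [  0.12 -10.74  -0.09] shift cm [-16.81   5.87   6.76] steps 4.6 1.5 t 42.57
```

```bash
python3 -m pendant '[[0,-2,0,-3.2,0.5,1.3,-1],[0,-4,0,-6.5,1.5,2.6,-1],[0,-6,0,-9.8,2.5,4,-1],[0,-8,0,-13,3.5,5.3,-1],[0,-10.7,0,-15.5,4.5,6.3,-1]]';python3 -m pendant '[[0,0,0,0,0,0,-1],[0,0,0,0,0,0,-1],[0,0,0,0,0,0,-1],[0,0,0,0,0,0,-1],[0,0,0,0,0,0,-1]]';python3 - <<'E'
from h import *
st(); delta([.4747,.216,.0585],down(-82.8))
E
```

```text
clock: 42.98
ee_pos: [0.4716, 0.2028, 0.1935]
eef_rot: [-0.529, 0.531, -0.47, 0.466]
force: [1.2, -0.9, -2.1]
finger_gap: 0.175
clock: 43.4
ee_pos: [0.4717, 0.2, 0.1943]
eef_rot: [-0.528, 0.531, -0.47, 0.467]
force: [-0.2, -0.0, -2.7]
finger_gap: 0.171
t 43.4 p [0.4717 0.2    0.1943] x [ 0.121 -0.993 -0.001] y [-0.006  0.001 -1.   ] F [-0.2 -0.  -2.7] gap 0.171
turn [ 0.32 -0.24 -0.08] shift cm [-1.53 13.58  0.57] steps 3.3 0.1 t 43.4
```

```bash
python3 -m pendant '[[0,-0.2,0,-0.8,2,0.3,-1],[0,-0.2,0,-1.53,4,0.55,-1],[0,-0.2,0,-1.53,6.5,0.55,-1],[0,-0.2,0,-1.53,9,0.55,-1],[0,-0.2,0,-1.53,9,0.55,-1]]';python3 -m pendant '[[0,0,0,0,0,0,-1],[0,0,0,0,0,0,-1],[0,0,0,0,0,0,-1],[0,0,0,0,0,0,-1],[0,0,0,0,0,0,-1]]';python3 - <<'E'
from h import *
st(); delta([.4747,.216,.0585],down(-82.8)); grab('wrist','w49'); brown('w49'); grab('side','s49'); crop('s49','s49c',220,380,180,330,5)
E
```

```text
clock: 43.82
ee_pos: [0.4724, 0.2157, 0.1]
eef_rot: [-0.527, 0.534, -0.471, 0.464]
force: [-0.7, -0.2, -1.9]
finger_gap: 0.178
clock: 44.23
ee_pos: [0.4751, 0.2168, 0.1046]
eef_rot: [-0.53, 0.532, -0.469, 0.466]
force: [0.9, 0.5, -1.8]
finger_gap: 0.176
t 44.23 p [0.4751 0.2168 0.1046] x [ 0.126 -0.992 -0.001] y [-0.005  0.001 -1.   ] F [ 0.9  0.5 -1.8] gap 0.176
turn [ 0.3   0.04 -0.08] shift cm [ 0.08  4.61 -0.03] steps 1.1 0.0 t 44.23
px [105. 250.] n 4010 ctr [453.1 314.6] size [89.1 16.5] ang 7.0 top 76.3
px [280. 271.] n 6099 ctr [478.5 217.8] size [75.5 15.9] ang 7.6 top 122.6
```

View pics/w49.png

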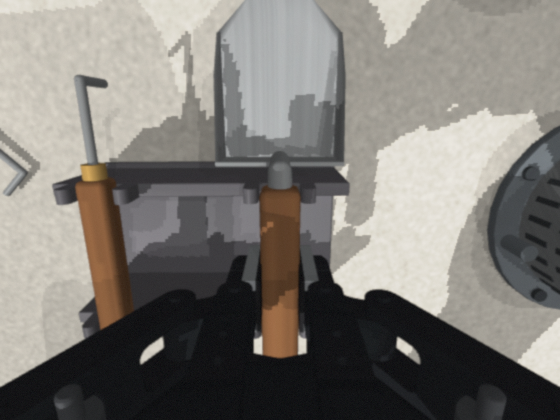

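View pics/s49c.png

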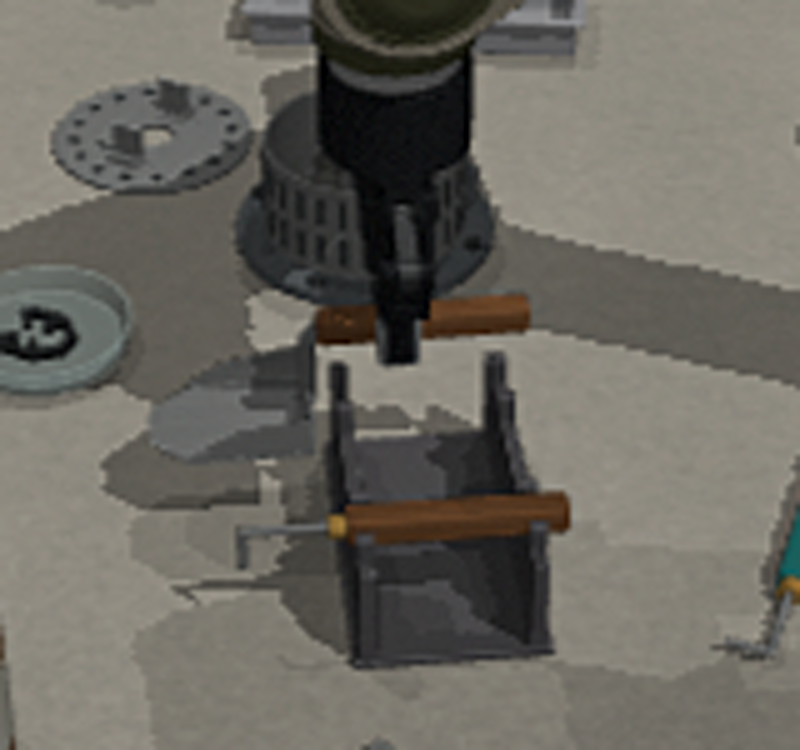

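```bash
python3 -m pendant '[[0.3,0,0,0.05,0.8,0,-1],[0.3,0,0,0.05,1.6,0,-1],[0.3,0,0,0.05,2.4,0,-1],[0.3,0,0,0.05,3.2,0,-1],[0.3,0,0,0.05,4.0,0,-1]]';python3 -m pendant '[[0,0,0,0,0.2,0,-1],[0,0,0,0,0.4,0,-1],[0,0,0,0,0.5,0,-1],[0,0,0,0,0.5,0,-1],[0,0,0,0,0.5,0,-1]]'
```

```text
clock: 44.75
ee_pos: [0.4744, 0.2163, 0.0627]
eef_rot: [-0.53, 0.531, -0.468, 0.467]
force: [-0.2, 0.3, -1.6]
finger_gap: 0.177
clock: 45.17
ee_pos: [0.4747, 0.2163, 0.0589]
eef_rot: [0.531, -0.531, 0.468, -0.467]
force: [0.5, 0.6, -2.5]
finger_gap: 0.17
```

```bash
python3 -m pendant '[[0,0,0,0,0.05,0,-1],[0,0,0,0,0.1,0,-1],[0,0,0,0,0.1,0,-1],[0,0,0,0,0.1,0,-1],[0,0,0,0,0.1,0,-1]]'
```

```text
clock: 45.58
ee_pos: [0.4747, 0.2163, 0.0583]
eef_rot: [0.531, -0.531, 0.468, -0.467]
force: [-3.1, -0.2, 5.7]
finger_gap: 0.175
```

Seated (contact force). Release and rise.

```bash
python3 -m pendant '[[0,0,0,0,-0.05,0,-0.6],[0,0,0,0,-0.05,0,-0.2],[0,0,0,0,-0.05,0,-0.2],[0,0,0,0,-0.05,0,-0.2],[0,0,0,0,-0.05,0,-0.2]]';python3 -m pendant '[[0,0,0,0,-1,0,-0.2],[0,0,0,0,-3,0,-0.2],[0,0,0,0,-6,0,-0.2],[0,0,0,0,-10,0,-0.2],[0,0,0,0,-13,0,-0.2]]';python3 - <<'E'
from h import *
st(); grab('wrist','w50'); brown('w50'); delta([.46,-.02,.24],down(-115))
E
```

```text
clock: 46.0
ee_pos: [0.4745, 0.2163, 0.058]
eef_rot: [-0.53, 0.531, -0.468, 0.467]
force: [0.0, -0.2, -0.3]
finger_gap: 0.401
clock: 46.42
ee_pos: [0.4749, 0.2162, 0.1916]
eef_rot: [0.531, -0.53, 0.468, -0.467]
force: [0.1, -0.1, 1.0]
finger_gap: 0.4
t 46.42 p [0.4749 0.2162 0.1916] x [ 0.126 -0.992 -0.001] y [ 0.     0.002 -1.   ] F [ 0.1 -0.1  1. ] gap 0.4
px [280. 213.] n 2243 ctr [461.3 215.1] size [107.8  15.4] ang 7.4 top 76.5
px [160. 220.] n 2237 ctr [443.7 313.6] size [106.9  15.4] ang 6.8 top 76.4
turn [-0.51 32.26 -0.28] shift cm [23.26 -4.4  -4.64] steps 5.8 4.5 t 46.47
```

View pics/w50.png

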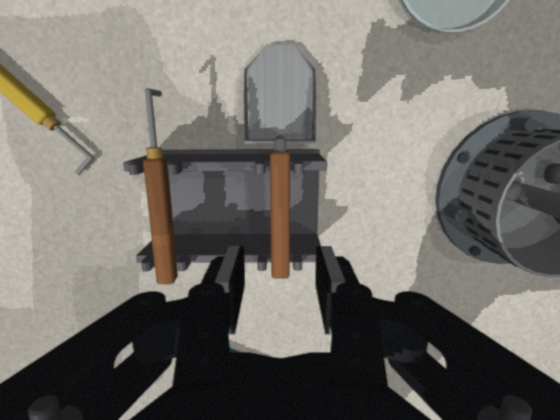

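Both tools hang in place (tops 76.5 mm). Now look into the basket.

```bash
python3 -m pendant '[[0,6,0,3,-1,-0.5,1],[0,12,0,6.5,-2,-1,1],[0,18,0,10,-3,-2,1],[0,24,0,13.5,-4,-2.8,1],[0,30,0,17,-4.4,-3.5,1]]';python3 -m pendant '[[0,2,0,3,-0.2,0,1],[0,2.3,0,6,-0.2,0,1],[0,2.3,0,6.5,-0.2,0,1],[0,2.3,0,6.5,-0.2,0,1],[0,2.3,0,6.5,-0.2,0,1]]';python3 - <<'E'
from h import *
st(); grab('wrist','w51'); grab('scene','c51')
E
```

```text
clock: 46.88
ee_pos: [0.4612, 0.0415, 0.2337]
eef_rot: [0.39, -0.39, 0.59, -0.59]
force: [1.7, -0.4, 0.5]
finger_gap: 1.004
clock: 47.3
ee_pos: [0.4365, -0.0167, 0.2342]
eef_rot: [0.379, -0.38, 0.597, -0.596]
force: [0.8, 0.6, 0.3]
finger_gap: 0.998
t 47.3 p [ 0.4365 -0.0167  0.2342] x [-0.424 -0.906 -0.001] y [-0.001  0.001 -1.   ] F [0.8 0.6 0.3] gap 0.998
```

View pics/w51.png

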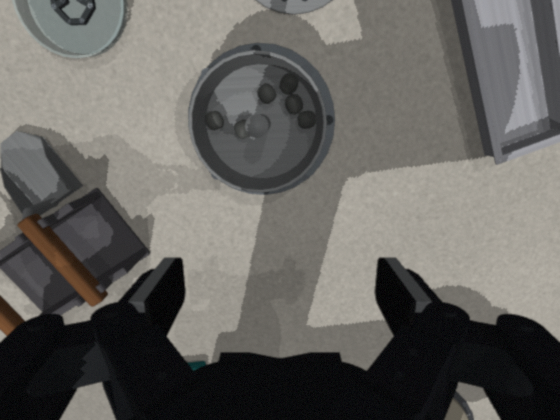

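View pics/c51.png

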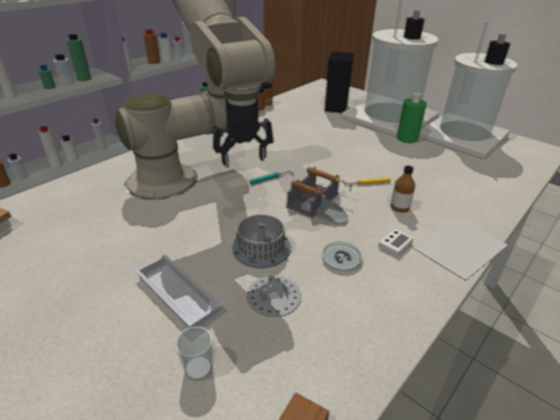

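```bash
python3 - <<'E'
from h import *
crop('w51','w51c',180,345,35,205,4); delta([.62,-.118,.18],down(-115))
E
```

```text
turn [ 0.11  0.02 -0.03] shift cm [ 1.5   5.36 20.94] steps 5.2 0.0 t 47.4
```

View pics/w51c.png

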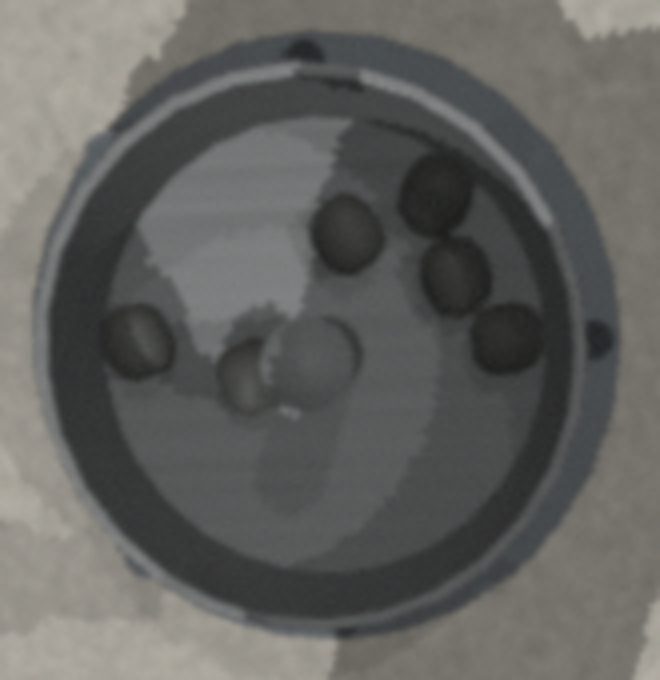

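```bash
python3 -m pendant '[[0,0,0,0.3,0.3,4,1],[0,0,0,0.6,1,8,1],[0,0,0,0.9,2,12,1],[0,0,0,1.2,3.5,16,1],[0,0,0,1.5,5,20,1]]';python3 -m pendant '[[0,0,0,0,0.3,0.8,1],[0,0,0,0,0.3,0.8,1],[0,0,0,0,0.3,0.8,1],[0,0,0,0,0.3,0.8,1],[0,0,0,0,0.3,0.8,1]]';python3 - <<'E'
from h import *
st(); grab('wrist','w52'); lugs('w52',(.64,-.127),.0215,.034)
E
```

```text
clock: 47.82
ee_pos: [0.6112, -0.1137, 0.1834]
eef_rot: [0.38, -0.38, 0.597, -0.596]
force: [0.4, 0.1, 0.3]
finger_gap: 1.002
clock: 48.23
ee_pos: [0.6161, -0.1165, 0.1828]
eef_rot: [0.38, -0.38, 0.597, -0.596]
force: [-0.1, -0.1, 0.5]
finger_gap: 1.0
t 48.23 p [ 0.6161 -0.1165  0.1828] x [-0.422 -0.906 -0.   ] y [-0.  0. -1.] F [-0.1 -0.1  0.5] gap 1.0
lug tool [-32.7 153.5  15.6] [-28.5 160.5  37. ] world [ 0.6529 -0.1001  0.0273]
lug tool [ 27.1 153.1  15.5] [ 31.2 160.5  37.3] world [ 0.628  -0.1541  0.0272]
mid tool [ -0.7 156.9  26.3] sep [59.7 -0.1  0.1]
disc ((639.99560546875, -126.98841094970703), 99.99388885498047)
```

View pics/w52.png

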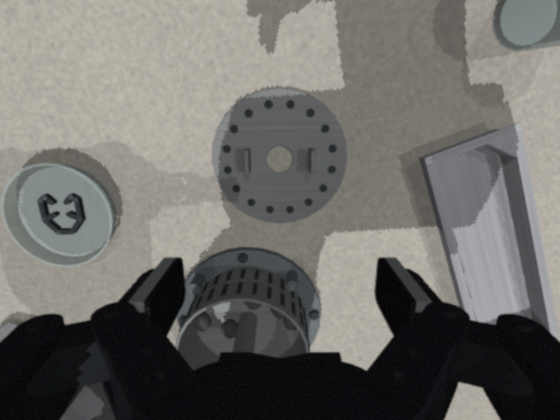

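```bash
python3 -m pendant '[[0,0,0,0,1,1.5,1],[0,0,0,0,4,2.6,1],[0,0,0,0,8,2.6,1],[0,0,0,0,12,2.6,1],[0,0,0,0,15,2.6,1]]';python3 -m pendant '[[0,0,0,0,0.3,0,1],[0,0,0,0,0.6,0,1],[0,0,0,0,0.8,0,1],[0,0,0,0,1.0,0,1],[0,0,0,0,1.0,0,1]]';python3 - <<'E'
from h import *
st(); grab('wrist','w53'); lugs('w53',(.64,-.127),.0215,.034)
E
```

```text
clock: 48.7
ee_pos: [0.6386, -0.1276, 0.029]
eef_rot: [0.379, -0.38, 0.598, -0.595]
force: [0.5, 0.6, -1.0]
finger_gap: 0.998
clock: 49.12
ee_pos: [0.6405, -0.1286, 0.0231]
eef_rot: [-0.38, 0.379, -0.596, 0.597]
force: [0.2, 0.3, 0.0]
finger_gap: 0.998
t 49.12 p [ 0.6405 -0.1286  0.0231] x [-0.423 -0.906 -0.   ] y [ 0.001 -0.    -1.   ] F [0.2 0.3 0. ] gap 0.998
lug tool [-33.5  -6.2 -11.6] [-29.    1.4  10.6] world [ 0.6538 -0.1008  0.0266]
lug tool [ 26.3  -6.3 -11.7] [30.7  1.3 10.8] world [ 0.629  -0.1543  0.0267]
lug tool [-45.  -11.1 -12.1] [-42.3  -4.   10.5] world [ 0.6586 -0.0895  0.0313]
lug tool [ 41.9 -11.1 -11.5] [42.8 -4.7 10.3] world [ 0.6221 -0.1668  0.0313]
disc ((640.0033569335938, -127.0030288696289), 99.99617004394531)
```

```bash
python3 -m pendant '[[0,0,0,-0.1,0.3,0,1],[0,0,0,-0.1,0.6,0,1],[0,0,0,-0.1,0.9,0,1],[0,0,0,-0.1,1.0,0,1],[0,0,0,-0.1,1.0,0,1]]';python3 -m pendant '[[0,0,0,0,0,0,0.6],[0,0,0,0,0,0,-1],[0,0,0,0,0,0,-1],[0,0,0,0,0,0,-1],[0,0,0,0,0,0,-1]]';python3 -m pendant '[[0,0,0,0,-0.2,0,-1],[0,0,0,0,-0.6,0,-1],[0,0,0,0,-1.2,0,-1],[0,0,0,0,-2,0,-1],[0,0,0,0,-3,0,-1]]'
```

```text
clock: 49.58
ee_pos: [0.6399, -0.1273, 0.0107]
eef_rot: [0.379, -0.38, 0.597, -0.596]
force: [1.0, 1.1, -0.1]
finger_gap: 1.002
clock: 50.0
ee_pos: [0.6404, -0.1275, 0.0117]
eef_rot: [0.379, -0.38, 0.597, -0.596]
force: [-1.1, 0.9, 4.6]
finger_gap: 0.736
clock: 50.42
ee_pos: [0.6399, -0.1274, 0.0416]
eef_rot: [0.379, -0.38, 0.597, -0.596]
force: [-0.0, 0.4, -2.3]
finger_gap: 0.734
```

```bash
python3 -m pendant '[[0,0,0,0,-2,0,-1],[0,0,0,0,-5,0,-1],[0,0,0,0,-8,0,-1],[0,0,0,0,-11,0,-1],[0,0,0,0,-12,0,-1]]';python3 - <<'E'
from h import *
st(); delta([.5012,-.0224,.16],down(-114.8))
E
```

```text
clock: 50.83
ee_pos: [0.6418, -0.1281, 0.1671]
eef_rot: [-0.381, 0.378, -0.595, 0.598]
force: [0.3, 0.9, -2.1]
finger_gap: 0.734
t 50.83 p [ 0.6418 -0.1281  0.1671] x [-0.423 -0.906 -0.001] y [ 0.006 -0.002 -1.   ] F [ 0.3  0.9 -2.1] gap 0.734
turn [-0.35 -0.25 -0.04] shift cm [ -3.62   0.61 -17.22] steps 4.2 0.1 t 50.83
```

```bash
python3 -m pendant '[[0,0,0,-0.7,0,-3.2,-1],[0,0,0,-1.4,0,-6.8,-1],[0,0,0,-2.2,0,-10.4,-1],[0,0,0,-2.9,0,-13.8,-1],[0,0,0,-3.5,0,-16.8,-1]]';python3 -m pendant '[[0,0,0,0,0.5,0,-1],[0,0,0,0,1.5,0,-1],[0,0,0,0,2.2,0,-1],[0,0,0,0,2.2,0,-1],[0,0,0,0,2.2,0,-1]]';python3 - <<'E'
from h import *
st(); delta([.5012,-.0224,.12],down(-114.8)); grab('wrist','w54')
E
```

```text
clock: 51.25
ee_pos: [0.5008, -0.0234, 0.1611]
eef_rot: [0.379, -0.38, 0.598, -0.596]
force: [0.4, 0.5, -2.6]
finger_gap: 0.739
clock: 51.67
ee_pos: [0.5032, -0.0252, 0.1387]
eef_rot: [0.379, -0.38, 0.598, -0.596]
force: [0.6, -0.1, -3.7]
finger_gap: 0.735
t 51.67 p [ 0.5032 -0.0252  0.1387] x [-0.424 -0.906 -0.   ] y [-0.003  0.001 -1.   ] F [ 0.6 -0.1 -3.7] gap 0.735
turn [ 0.2 -0.3 -0. ] shift cm [-0.17  1.87 -0.3 ] steps 0.5 0.1 t 51.67
```

View pics/w54.png

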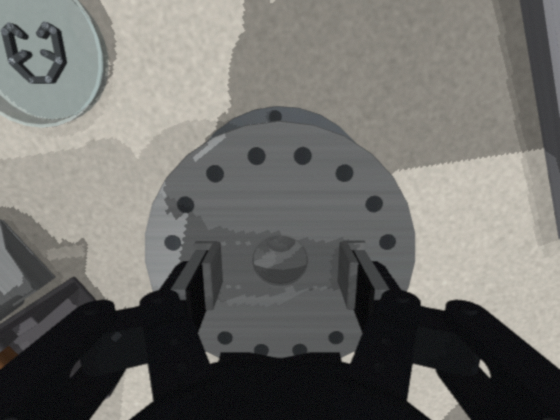

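```bash
python3 -m pendant '[[0,0,0,-0.1,0.5,-0.15,-1],[0,-0.3,0,-0.17,1.2,-0.3,-1],[0,-0.3,0,-0.17,2,-0.3,-1],[0,-0.3,0,-0.17,2.9,-0.3,-1],[0,-0.3,0,-0.17,2.9,-0.3,-1]]';python3 -m pendant '[[0,0,0,0,0,0,-1],[0,0,0,0,0,0,-1],[0,0,0,0,0,0,-1],[0,0,0,0,0,0,-1],[0,0,0,0,0,0,-1]]';python3 - <<'E'
from h import *
st(); delta([.5012,-.0224,.105],down(-114.8)); grab('wrist','w55'); crop('w55','w55c',220,340,200,320,6); crop('w24','w24c',220,340,200,320,6)
E
```

```text
clock: 52.13
ee_pos: [0.4999, -0.0216, 0.1085]
eef_rot: [0.38, -0.382, 0.597, -0.594]
force: [-0.9, -0.0, -2.9]
finger_gap: 0.735
clock: 52.55
ee_pos: [0.5011, -0.0219, 0.1109]
eef_rot: [0.381, -0.381, 0.596, -0.595]
force: [0.2, -0.6, -3.0]
finger_gap: 0.736
t 52.55 p [ 0.5011 -0.0219  0.1109] x [-0.419 -0.908 -0.   ] y [-0.001  0.001 -1.   ] F [ 0.2 -0.6 -3. ] gap 0.736
turn [ 0.09  0.04 -0.02] shift cm [0.04 0.59 0.03] steps 0.1 0.0 t 52.55
```

View pics/w55c.png

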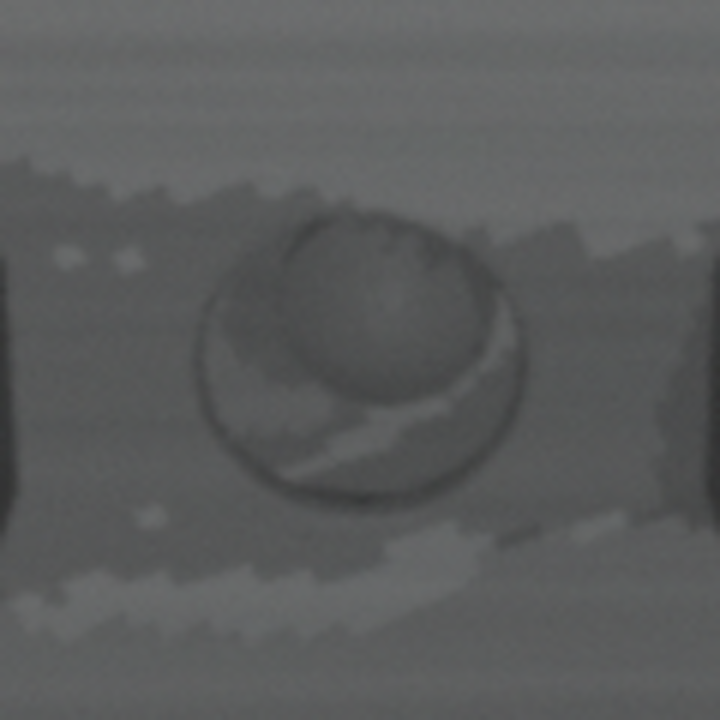

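View pics/w24c.png

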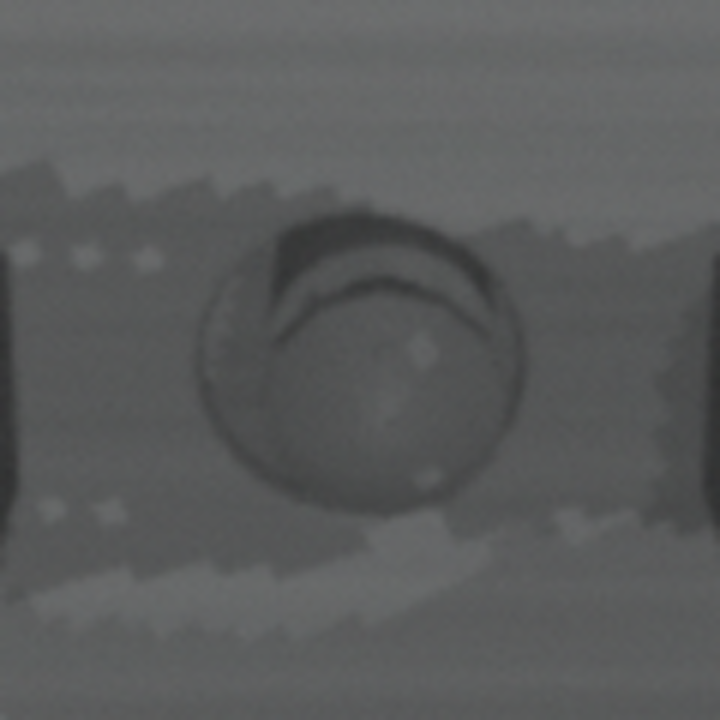

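```bash
python3 - <<'E'
from h import *
v=load('w55');C=cloud(v);p,R,o=pose(); T=R.inv().apply((C-p).reshape(-1,3)).reshape(C.shape)*1000
# lid plane
m=np.zeros(v.d.shape,bool); m[225:300,245:315]=1
L=T[m&(v.d>0)]; C_=C[m&(v.d>0)]
print('lid y',np.median(T[215:225,270:290,1]), 'heights', np.percentile(C_[:,2],[5,50,95]))
ylid=np.median(T[215:225,270:290,1])
# non-lid pixels => hole
h=m&(v.d>0)&(T[...,1]>ylid+3)
f,cx,cy=v.k
rr,uu=np.nonzero(h); 
# rays to lid plane
o_=R.inv().apply(v.o-p)*1000
pts=[]
Rt=R.inv().as_matrix()@v.R
for r,u in zip(rr,uu):
    d=Rt@np.array([(u-cx)/f,-(r-cy)/f,-1]); s=(ylid-o_[1])/d[1]; pts.append(o_+s*d)
pts=np.array(pts); print('hole circ',cv2.minEnclosingCircle(pts[:,[0,2]].astype(np.float32)), pts[:,[0,2]].min(0),pts[:,[0,2]].max(0))
hd=m&(v.d>0)&(C[...,2]>.080)&(C[...,2]<.095)
q=T[hd];print('head',len(q),q.min(0).round(1),q.max(0).round(1),cv2.minEnclosingCircle(q[:,[0,2]].astype(np.float32)))
tp=q[q[:,1]<np.percentile(q[:,1],15)]; print('apex',tp.mean(0))
E
```

```text
lid y 7.805589171804735 heights [0.01345653 0.10228512 0.10367332]
hole circ ((-0.28602707386016846, 0.6698018312454224), 12.906086921691895) [-12.65530512 -11.70864056] [12.501803   13.08942819]
head 928 [ -7.6  18.4 -12.3] [11.8 27.7  7. ] ((1.9563870429992676, -2.3839335441589355), 9.988945007324219)
apex [ 2.12147656 19.86996968 -1.675746  ]
```

```bash
cat >> h.py <<'E'
def hole(s):
    v=load(s);C=cloud(v);p,R,o=pose(); T=R.inv().apply((C-p).reshape(-1,3)).reshape(C.shape)*1000
    m=np.zeros(v.d.shape,bool); m[225:300,245:315]=1
    ylid=np.median(T[215:225,270:290,1]); f,cx,cy=v.k
    h=m&(v.d>0)&(abs(T[...,1]-ylid)>2.5); o_=R.inv().apply(v.o-p)*1000; Rt=R.inv().as_matrix()@v.R
    pts=np.array([o_+(ylid-o_[1])/(Rt@np.array([(u-cx)/f,-(r-cy)/f,-1]))[1]*(Rt@np.array([(u-cx)/f,-(r-cy)/f,-1])) for r,u in zip(*np.nonzero(h))])
    print('hole',cv2.minEnclosingCircle(pts[:,[0,2]].astype(np.float32)))
    q=T[m&(v.d>0)&(C[...,2]>.080)&(C[...,2]<.095)&h];print('head',cv2.minEnclosingCircle(q[:,[0,2]].astype(np.float32)))
    print('lid z',(p[2]*1000-ylid))
E
python3 -m pendant '[[0,0,0,0.1,0,-0.15,-1],[0,0,0,0.22,0,-0.3,-1],[0,0,0,0.22,0,-0.3,-1],[0,0,0,0.22,0.3,-0.3,-1],[0,0,0,0.22,0.3,-0.3,-1]]';python3 - <<'E'
from h import *
st(); grab('wrist','w56'); hole('w56')
E
```

```text
clock: 53.02
ee_pos: [0.4971, -0.0226, 0.1071]
eef_rot: [0.381, -0.382, 0.596, -0.595]
force: [0.5, 2.0, -3.8]
finger_gap: 0.735
t 53.02 p [ 0.4971 -0.0226  0.1071] x [-0.419 -0.908 -0.   ] y [-0.002  0.001 -1.   ] F [ 0.5  2.  -3.8] gap 0.735
hole ((-0.4118293821811676, 0.4759608507156372), 13.07540225982666)
head ((-0.16440477967262268, -2.623828172683716), 11.696395874023438)
lid z 99.20013797018905
```

```bash
python3 - <<'E'
from h import *
grab('wrist','w57'); crop('w57','w57c',220,340,200,320,6); hole('w57')
v=load('w57');C=cloud(v);p,R,o=pose(); T=R.inv().apply((C-p).reshape(-1,3)).reshape(C.shape)*1000
for r in range(228,300,4): print(r,np.round(T[r,280],1),round(C[r,280,2]*1000,1))
E
```

```text
hole ((-0.21559599041938782, 0.6549099087715149), 12.79037094116211)
head ((-0.16831770539283752, -2.636550188064575), 11.60145378112793)
lid z 99.3092189141922
228 [ 0.  8. 17.] 99.4
232 [ 0.   7.8 15. ] 99.6
236 [ 0.  19.9  8.3] 87.5
240 [ 0.  17.2  7.2] 90.2
244 [ 0.  17.6  4.8] 89.8
248 [ 0.  15.9  3.4] 91.5
252 [ 0.  16.4  1. ] 91.0
256 [ 0.  15.7 -0.9] 91.7
260 [ 0.  17.3 -3.9] 90.1
264 [ 0.  21.4 -8.2] 86.0
268 [  0.2  94.6 -47.8] 12.9
272 [  0.2  93.6 -50.7] 14.0
276 [  0.2  92.9 -53.8] 14.6
280 [  0.2  93.6 -57.7] 14.0
284 [ -0.    9.5 -13.3] 97.9
288 [ -0.    8.7 -15. ] 98.8
292 [ -0.    7.4 -16.5] 100.0
296 [ -0.    7.8 -19. ] 99.6
```

View pics/w57c.png

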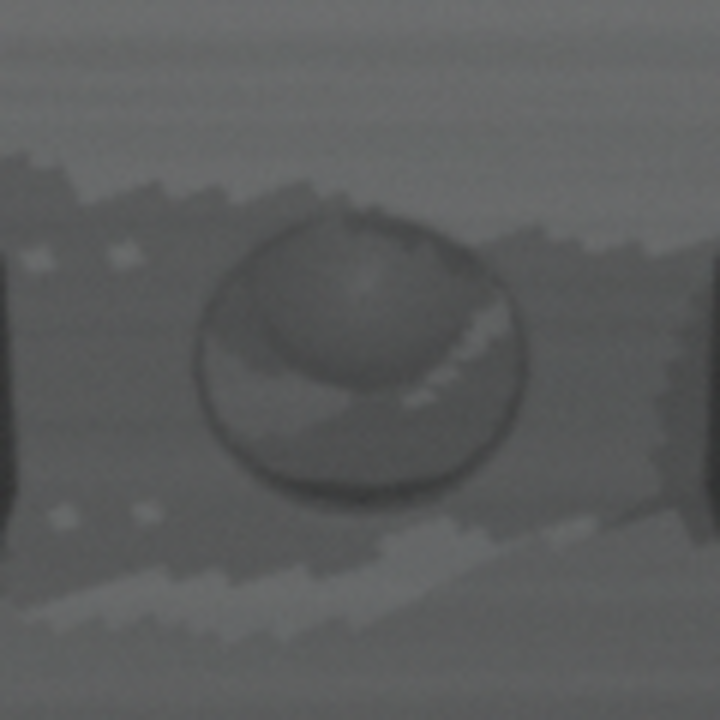

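```bash
python3 -m pendant '[[0,0,0,0,0.3,0,-1],[0,0,0,0,0.6,0,-1],[0,0,0,0,0.9,0,-1],[0,0,0,0,1.2,0,-1],[0,0,0,0,1.2,0,-1]]';python3 - <<'E'
from h import *
st(); grab('wrist','w58'); crop('w58','w58c',220,340,200,320,6)
E
```

```text
clock: 53.53
ee_pos: [0.4969, -0.0225, 0.0948]
eef_rot: [0.381, -0.382, 0.597, -0.595]
force: [-1.0, 0.0, -3.8]
finger_gap: 0.733
t 53.53 p [ 0.4969 -0.0225  0.0948] x [-0.419 -0.908 -0.   ] y [-0.003  0.001 -1.   ] F [-1.   0.  -3.8] gap 0.733
```

View pics/w58c.png

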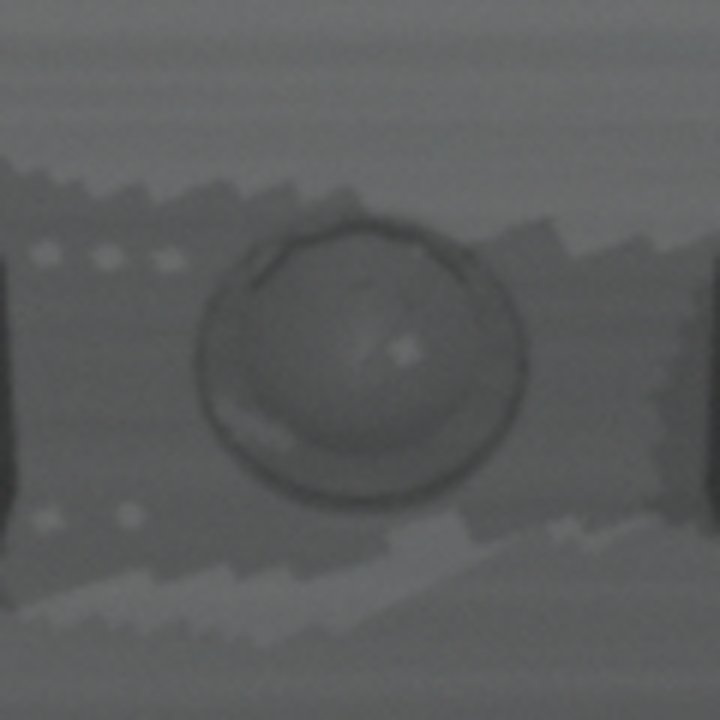

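```bash
python3 -m pendant '[[0,0,0,0,0.2,0,-1],[0,0,0,0,0.4,0,-1],[0,0,0,0,0.6,0,-1],[0,0,0,0,0.8,0,-1],[0,0,0,0,0.8,0,-1]]';python3 -m pendant '[[0,0,0,0,0.05,0,-1],[0,0,0,0,0.1,0,-1],[0,0,0,0,0.15,0,-1],[0,0,0,0,0.2,0,-1],[0,0,0,0,0.2,0,-1]]'
```

```text
clock: 54.0
ee_pos: [0.4971, -0.0225, 0.0872]
eef_rot: [0.381, -0.382, 0.596, -0.595]
force: [-0.3, 0.4, -2.8]
finger_gap: 0.734
clock: 54.42
ee_pos: [0.4972, -0.0226, 0.0855]
eef_rot: [0.381, -0.382, 0.596, -0.595]
force: [0.2, -0.5, -3.2]
finger_gap: 0.736
```

```bash
python3 -m pendant '[[0,0,0,0,0.05,0,-1],[0,0,0,0,0.1,0,-1],[0,0,0,0,0.15,0,-1],[0,0,0,0,0.2,0,-1],[0,0,0,0,0.2,0,-1]]'
```

```text
clock: 54.83
ee_pos: [0.4973, -0.0226, 0.0837]
eef_rot: [0.381, -0.382, 0.596, -0.595]
force: [-1.1, -0.8, -2.0]
finger_gap: 0.738
```

```bash
python3 -m pendant '[[0,0,0,0,0.03,0,-1],[0,0,0,0,0.06,0,-1],[0,0,0,0,0.1,0,-1],[0,0,0,0,0.1,0,-1],[0,0,0,0,0.1,0,-1]]'
```

```text
clock: 55.25
ee_pos: [0.4973, -0.0226, 0.0837]
eef_rot: [0.381, -0.382, 0.596, -0.595]
force: [-6.9, 0.3, 11.6]
finger_gap: 0.731
```

```bash
python3 -m pendant '[[0,0,0,0,-0.1,0,-1],[0,0,0,0,-0.1,0,0.7],[0,0,0,0,-0.1,0,1],[0,0,0,0,-0.1,0,1],[0,0,0,0,-0.1,0,1]]';python3 -m pendant '[[0,0,0,0,-0.5,0,1],[0,0,0,0,-2,0,1],[0,0,0,0,-5,-1,1],[0,0,0,0,-9,-2,1],[0,0,0,0,-13,-3,1]]';python3 - <<'E'
from h import *
st(); grab('wrist','w59'); lugs('w59'); grab('scene','c59'); grab('side','s59'); dish('w59',(.68,.095)); dish('c59',(.68,.095)); brown('s59',.05,.2)
E
```

```text
clock: 55.67
ee_pos: [0.4974, -0.0226, 0.0836]
eef_rot: [0.381, -0.381, 0.596, -0.595]
force: [-0.3, 0.8, -0.8]
finger_gap: 0.996
clock: 56.08
ee_pos: [0.4693, -0.0099, 0.2151]
eef_rot: [0.381, -0.382, 0.597, -0.595]
force: [1.3, -0.5, 0.5]
finger_gap: 1.004
t 56.08 p [ 0.4693 -0.0099  0.2151] x [-0.419 -0.908 -0.   ] y [-0.003  0.002 -1.   ] F [ 1.3 -0.5  0.5] gap 1.004
lug tool [ 28.5 122.1  17.3] [ 32.7 128.1  39. ] world [ 0.4856 -0.0497  0.0992]
lug tool [-31.4 121.3  17.4] [-27.1 128.8  38.6] world [0.5099 0.0046 0.0992]
mid tool [  0.7 125.1  28.1] sep [-59.9  -0.   -0.2]
disc ((497.45001220703125, -22.32925033569336), 65.81080627441406)
w59 dish 1165 [682.2  94. ] 54.4 z 0.01839978301930568
c59 dish 205 [681.6  90.3] 54.9 z 0.019367643066889206
px [304. 257.] n 151 ctr [462.8 218. ] size [105.   17.9] ang 7.8 top 77.3
px [311. 283.] n 190 ctr [444.5 316.3] size [107.1  18.5] ang 6.8 top 77.5
px [207. 307.] n 53 ctr [679.2 424.7] size [31.2 18.8] ang 15.5 top 116.6
```

View pics/w59.png

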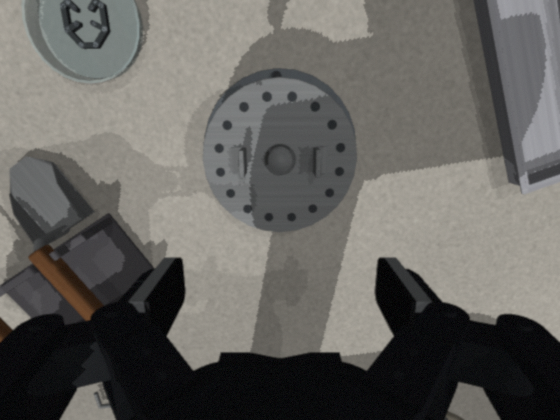

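View pics/c59.png

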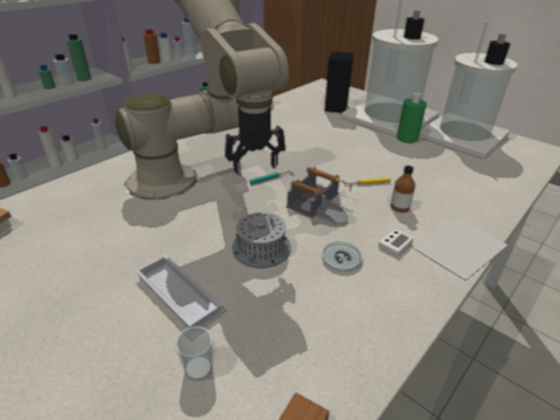

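View pics/s59.png

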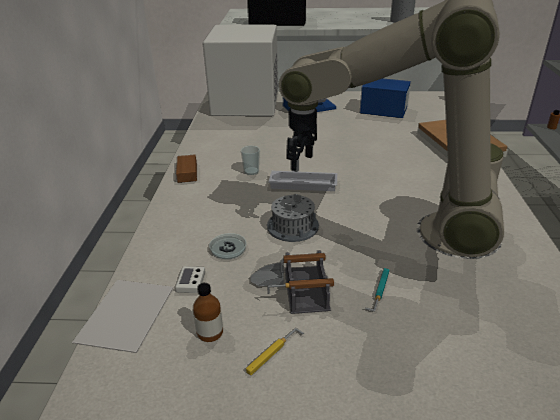

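```bash
python3 -m pendant '[[0,0,0,0,0,0,1],[0,0,0,0,0,0,1],[0,0,0,0,0,0,1],[0,0,0,0,0,0,1],[0,0,0,0,0,0,1]]';python3 - <<'E'
from h import *
st(); print(job.job_done())
E
```

```text
clock: 56.65
ee_pos: [0.4701, -0.0102, 0.2129]
eef_rot: [0.38, -0.382, 0.597, -0.595]
force: [-0.1, -0.5, -0.2]
finger_gap: 1.0
t 56.65 p [ 0.4701 -0.0102  0.2129] x [-0.419 -0.908 -0.   ] y [-0.003  0.002 -1.   ] F [-0.1 -0.5 -0.2] gap 1.0
the job is handed in; nothing more can be done
None
```

The job is done and was handed in at 56.7 s, with the robot clear of everything.

I pried the clip off the groove with the wooden pick, which took about 13 N, and hung the pick back in its notch. The gripper then put the freed clip in the dish and laid the lid flat on the bench. One scoop pass took all six pellets from the tray into the basket. The scoop went back in its notch, and the lid is back over the shaft without its clip.

**Last checks, all by camera:**
- **Pellets:** all six are in the basket, the tray is empty, and none were seen on the bench.
- **Lid:** it is level, with the lug tops 99 mm up, the same as at the start. Its disc centre is within about 1 mm of where it began, and the shaft head shows through the hole.
- **Clip and dish:** the clip lies in the dish, and the dish has not moved.
- **Tools:** both handles sit in their own notches with their tops about 76.5 mm up, as at the start.
- **Bottle, beaker and timer:** they looked unmoved in the pictures; I did not measure them.

No check failed. The scene and side cameras disagreed with the wrist camera by up to about 5 mm on a few positions, so I relied on the wrist camera for the fits.

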